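Set up the tea station: free the infuser, fill the numbered tin holders in order

TASK

Set up the tea station: first hang both turners from the front of the crowded hook on the empty hook, so that the ball infuser behind them comes free, and stand the infuser in the green pot, ball down. Then stand the tea tins upright in the dotted holders, strictly in rising order of number: the tins 52, 63, 74, 85 and 96 mm tall belong in the holders with one, two, three, four and five dots; tins that are missing today leave their holders empty. Let go of everything, and leave the other things on the table where they are.

Things in the scene. Friction and masses are not known exactly. Their poses are not given: they have to be found in the camera images.
- hook_full: The crowded hook stand, fixed: low wooden foot, steel post, level round prong 8 mm thick pointing to the stand's own -x. Origin on the table under the post (post top z = 228 mm). Prong axis at z = 220 mm (top 224), x = 0 to -135 mm, then turned up to its end at x = -145 (tip top z = 238). The turners hang in front (x about -108 and -74), the infuser behind them (-38).
- hook_spare: A second hook stand, fixed, just like hook_full (same sizes and frame); its prong starts empty.
- turner_a: Larger turner, 60 g: flat black loop handle 40 mm wide (own y), 8 mm thick (own x, along the prong), z = -46 to 14 mm, flush straight sides; its eye is 26 wide, 38 high. Origin: middle of the underside of the loop's top bar, which rests on the prong; z up when hanging. Shank 12 mm wide, steel blade 50 mm wide, 4 thick, lowest point z = -149.
- turner_b: The smaller turner: same handle and frame as turner_a; blade 42 mm wide, lowest point z = -139 mm; 60 g.
- infuser: Tea infuser: the same loop handle and frame as the turners, with a steel ball 38 mm across instead of a blade, centred at z = -113 mm (lowest point z = -132 mm); 80 g.
- infuser_ball (a point): Centre of the infuser's ball.
- pot: Green open pot, fixed, 95 mm high, 64 mm across at the mouth, wall 4 mm, floor about 5 mm thick, narrowing a little to the floor. Origin under its centre on the table, z up.
- caddy: Wooden board, fixed, 130 x 360 x 6 mm, carrying five square holders side by side along its y, in any order. Origin under its centre.
- holder1: Holder number 1, marked with one black dot on its front (-x) tab, 26 mm long, 10 high. Fixed square wooden tray, 66 mm outside, 58 inside, sides along its x and y, floor 4 mm thick, rim 24 mm above its origin. Origin under the square's centre, 6 mm above the table; neighbours 68 mm apart along y.
- holder2: Holder number 2, marked with two black dots on its front (-x) tab, 26 mm long, 10 high. Fixed square wooden tray, 66 mm outside, 58 inside, sides along its x and y, floor 4 mm thick, rim 24 mm above its origin. Origin under the square's centre, 6 mm above the table; neighbours 68 mm apart along y.
- holder3: Holder number 3, marked with three black dots on its front (-x) tab, 26 mm long, 10 high. Fixed square wooden tray, 66 mm outside, 58 inside, sides along its x and y, floor 4 mm thick, rim 24 mm above its origin. Origin under the square's centre, 6 mm above the table; neighbours 68 mm apart along y.
- holder4: Holder number 4, marked with four black dots on its front (-x) tab, 26 mm long, 10 high. Fixed square wooden tray, 66 mm outside, 58 inside, sides along its x and y, floor 4 mm thick, rim 24 mm above its origin. Origin under the square's centre, 6 mm above the table; neighbours 68 mm apart along y.
- holder5: Holder number 5, marked with five black dots on its front (-x) tab, 26 mm long, 10 high. Fixed square wooden tray, 66 mm outside, 58 inside, sides along its x and y, floor 4 mm thick, rim 24 mm above its origin. Origin under the square's centre, 6 mm above the table; neighbours 68 mm apart along y.
- tin1: Plain metal tea tin, round, 50 mm across, 52 mm tall, 180 g, weighted base, closed; starts upright on the table or is absent. Origin under its centre, z up through the lid. Belongs in holder 1.
- tin2: Plain metal tea tin, square, 46 x 46 mm with sides along its own x and y, 63 mm tall, 180 g, weighted base, closed; starts upright on the table or is absent. Origin under its centre, z up through the lid. Belongs in holder 2.
- tin3: Plain metal tea tin, round, 50 mm across, 74 mm tall, 180 g, weighted base, closed; starts upright on the table or is absent. Origin under its centre, z up through the lid. Belongs in holder 3.
- tin4: Plain metal tea tin, square, 46 x 46 mm with sides along its own x and y, 85 mm tall, 180 g, weighted base, closed; starts upright on the table or is absent. Origin under its centre, z up through the lid. Belongs in holder 4.
- tin5: Plain metal tea tin, round, 50 mm across, 96 mm tall, 180 g, weighted base, closed; starts upright on the table or is absent. Origin under its centre, z up through the lid. Belongs in holder 5.
- shaker: White shaker, 42 mm across, 60 mm high, standing in the row of tins; not to be moved. Origin under its centre.
- mug: White mug, 76 mm across, 85 mm high; not to be moved. Origin under its centre.
- bowl: Brown bowl, 130 mm across, 75 mm high; not to be moved.
- milk: White milk bottle, 66 mm across, 170 mm high; not to be moved.
- jam: Jam jar, 64 mm across, 80 mm high; not to be moved.
- teaspoon: Steel teaspoon, 150 mm long, lying flat; not to be moved.

How it is judged:
On the way, in this order (a step that is already met when the one before it is completed fails the run):
1. both turners hang on the spare hook, let go and still (x of turner_a in the frame of hook_spare between -0.14 and 0 m and y of turner_a in the frame of hook_spare between -0.022 and 0.022 m and z of turner_a in the frame of hook_spare between 0.205 and 0.24 m and linear speed of each of turner_a, turner_b below 0.05 m/s and contact force between the fingers and turner_a below 0.05 N and x of turner_b in the frame of hook_spare between -0.14 and 0 m and y of turner_b in the frame of hook_spare between -0.022 and 0.022 m and z of turner_b in the frame of hook_spare between 0.205 and 0.24 m and contact force between the fingers and turner_b below 0.05 N), for 0.2 s.
2. the infuser stands in the pot, ball down, let go (horizontal distance between infuser_ball and pot below 0.022 m and z of infuser_ball in the frame of pot between 0 and 0.045 m and linear speed of infuser below 0.05 m/s and contact force between the fingers and infuser below 0.05 N), for 0.2 s.
3. tin 1 stands in holder 1, let go (horizontal distance between tin1 and holder1 below 0.01 m and z of tin1 in the frame of holder1 below 0.008 m and angle between tin1's own z axis and vertical below 0.12 rad and linear speed of tin1 below 0.05 m/s and contact force between the fingers and tin1 below 0.05 N), for 0.2 s.
4. tin 2 stands in holder 2, let go (horizontal distance between tin2 and holder2 below 0.01 m and z of tin2 in the frame of holder2 below 0.008 m and angle between tin2's own z axis and vertical below 0.12 rad and linear speed of tin2 below 0.05 m/s and contact force between the fingers and tin2 below 0.05 N), for 0.2 s.
5. tin 3 stands in holder 3, let go (horizontal distance between tin3 and holder3 below 0.01 m and z of tin3 in the frame of holder3 below 0.008 m and angle between tin3's own z axis and vertical below 0.12 rad and linear speed of tin3 below 0.05 m/s and contact force between the fingers and tin3 below 0.05 N), for 0.2 s.
6. tin 4 stands in holder 4, let go (horizontal distance between tin4 and holder4 below 0.01 m and z of tin4 in the frame of holder4 below 0.008 m and angle between tin4's own z axis and vertical below 0.12 rad and linear speed of tin4 below 0.05 m/s and contact force between the fingers and tin4 below 0.05 N), for 0.2 s.
7. tin 5 stands in holder 5, let go (horizontal distance between tin5 and holder5 below 0.01 m and z of tin5 in the frame of holder5 below 0.008 m and angle between tin5's own z axis and vertical below 0.12 rad and linear speed of tin5 below 0.05 m/s and contact force between the fingers and tin5 below 0.05 N), for 0.2 s.
At the end, for the whole second after the job is handed in: Both turners hang by their eyes on the spare prong; the infuser ball is in the pot, centre under 45 mm up; each tin present stands upright on the floor of the holder of its number, within 10 mm of its centre; all released and at rest; no other thing pushed over 6 cm (all of step 1 and all of step 2 and all of step 3 and all of step 4 and all of step 5 and all of step 6 and all of step 7); the robot touches nothing.
It fails at once if a bystander (shaker, mug, bowl, milk, jam or teaspoon) is pushed more than 6 cm away (distance of any of shaker, mug, bowl, milk, jam, teaspoon from where it was at the start of the episode above 0.06 m).
Of tin1, tin2, tin3, tin4, tin5 only 3 to 5 are there at a start; the rules pass over those that are not, and their reading is None.
At some moment in a run one of tin1, tin2, tin3, tin4, tin5 may be knocked a few centimetres aside while the robot is not near it.
It also fails if it takes over 210 s, if anything falls off the work surface, if the arm or the gripper's body presses on something with over 40 N, if the wrist force passes 120 N, or if a joint passes its speed limit or range.

ROBOT

A 7-joint arm with a two-finger parallel gripper is mounted at the origin on the work surface. World frame = base frame: x ahead of the robot, y to its left, z up, the work surface at z = 0. Lengths are in m, angles in rad, forces in N, time in s.
With the tool pointing down it reaches from about 0.35 to 0.9 m from the base axis. Payload 8.1 kg.
Tool frame: the origin (TCP) lies on the centre line of the jaws, within the pads' length; the fingertips stand 17 mm ahead of it and the grasp point (between the pads) lies 2 mm behind it; z points along the fingers, y is the line along which they close (so a half turn about z gives the same grasp; the last joint's range is limited). The gripper opens to 85 mm and grips with 20 to 120 N. Pads are 22 mm wide; open, the fingers measure 114 mm over their backs; the gripper's body (76 mm by 85 mm) begins 54 mm behind the grasp point. The pads swing forward as they close: fully open they stand 13 mm farther back than shut.
Start: joints at [1.138, 0.434, 0.025, 1.573, -0.012, 1.134, -0.075], TCP at [0.202, -0.591, 0.248] pointing down, gripper open.
Joint ranges: [-2.62, 2.62], [-0.44, 2.09], [-1.27, 1.32], [0.08, 2.57], [-1.32, 4.46], [0.12, 2], [-2.74, 2.74]. Speed limits (rad/s): [2.22, 2.22, 3.01, 3.01, 3.14, 3.14, 3.14].

INTERFACE

Orientations are given as a 3x3 rotation matrix whose columns are the frame's x, y, z axes.
In Python, from workcell import ctrl gives the robot as it stands.
- The arm moves only by the tool move_arm, never from a script. Its argument "rows" is a list of rows, each an object of numbers: "x", "y", "z": the shift along the world's x, y, z scaled (see below); "wx", "wy", "wz": the turn, a rotation vector about the world's x, y, z scaled (see below); "fingers": the closure, from 0 (fully open) to 1 (shut). A call has 1 to 5 rows; each row shifts and turns the commanded pose from where the row before left it; what a row does not reach is not made up. The controller multiplies each number of a shift by 20 mm and each number of a turn by 360 degrees. A row lasts 1/12 s, in which the tool goes at most 41.7 mm and 7.16 degrees, less where a joint would pass 70% of its speed; a pose out of reach is approached as far as the arm can. A call with a number of a shift or a turn outside -1 to 1 is refused whole. A call with a gripper value outside its range is refused whole. The fingers move at their own pace and stop on an object; "grip_force" is the grip in N (left out, the last holds). Time passes only in rows, so rows that do not move let the fingers close. It gives the time, the measured TCP pose, the force, the opening and the grip force at its end, in the units of the state.
- ctrl.state(): the state, without advancing time (a new reading comes with each control period).
- ctrl.capture(name): name is "side" or "top" or "wrist"; returns a dict with "frame" (420x560x3 uint8, blue, green, red), "intrinsics" (3x3 intrinsics, pixels), "R" (3x3) and "t" (3): a world point X has camera coordinates R X + t; the wrist camera has in their place "T_tool_cam" (4x4, takes a point from camera to tool coordinates, whose origin is the TCP and whose axes are the flange's). Camera axes: x right, y down, z forward; pixel columns grow to the right and rows downward; lengths in m; the calibration is good to about 2 mm. The wrist camera is an equidistant fisheye: a pixel r from the principal point sees the ray r / f radians off the axis. A picture is of the moment at which its call begins: read the wrist's pose just before it. There is no depth.
- ctrl.close_job(): hands the job in; it is judged then, once.
The state is a dict: "t": time; "joint_pos": joint angles; "joint_vel": joint speeds; "joint_torque": joint torques, N m; "tcp_pos": TCP position; "ee_rot": TCP orientation; "wrist_force": force on the tool from outside, world axes, zero at the start; "ft_torque": the same for the moment, N m; "opening": finger opening in m; "gripper_force": force on a finger pad.
Only numpy, scipy, OpenCV 4.12 (cv2) and the standard library are available. Lean on these libraries where they do the work, as an engineer would, in place of code of your own. Each camera call takes 0.05 s, during which the arm holds its last target. There are 200 camera calls.

## Working session

There is one attempt and no reset: what is moved stays moved. The work goes in short steps, Python scripts to look and compute and a tool call to move; the robot and the scene stay as the last step left them, time stands still between calls to the robot, and variables do not carry over. Pictures are saved under pics/ and viewed, at most 14 in all, crops included, and the job is handed in when it is done.

Besides the shell and the picture viewer there is one more tool, called after "Emit:" in YAML: its name, and indented under it one key for each argument. move_arm: Moves the arm, as the interface text tells. Shifts and turns lie within -1 to 1; 1 stands for 20 mm of shift or 360 degrees of turn. Its arguments: {"type":"object","properties":{"rows":{"type":"array","items":{"type":"object","properties":{"x":{"type":"number"},"y":{"type":"number"},"z":{"type":"number"},"wx":{"type":"number"},"wy":{"type":"number"},"wz":{"type":"number"},"fingers":{"type":"number"}}}},"grip_force":{"type":"number"}},"required":["rows"]}

```bash
mkdir -p pics; cat > h.py <<'E'
import cv2,numpy as np
from workcell import ctrl
def snap(n,f):
    s=ctrl.state();c=ctrl.capture(n);cv2.imwrite('pics/'+f+'.png',c['frame'])
    d={k:np.array(v) for k,v in c.items()};d['p']=np.array(s['tcp_pos']);d['Re']=np.array(s['ee_rot'])
    np.savez('pics/'+f+'.npz',**d);return d
def ray(d,u,v):
    K=d['intrinsics']
    if 'R' in d:
        r=np.linalg.inv(K)@[u,v,1];return -d['R'].T@d['t'],d['R'].T@r
    x=np.array([(u-K[0,2])/K[0,0],(v-K[1,2])/K[1,1]]);th=np.hypot(*x);r=np.array([*(x/th*np.sin(th)),np.cos(th)]) if th>0 else np.array([0,0,1.])
    T=d['T_tool_cam'];return d['p']+d['Re']@T[:3,3],d['Re']@T[:3,:3]@r
def atz(d,u,v,z):
    o,r=ray(d,u,v);return (o+r*(z-o[2])/r[2]).round(4)
def load(f): return dict(np.load('pics/'+f+'.npz'))
def tri(a,b):
    o1,r1=a;o2,r2=b;A=np.c_[r1,-r2];s,*_=np.linalg.lstsq(A,o2-o1,rcond=None);p,q=o1+s[0]*r1,o2+s[1]*r2
    return ((p+q)/2).round(4),np.linalg.norm(p-q).round(4)
def proj(d,X):
    K=d['intrinsics'];X=np.array(X,float)
    if 'R' in d: c=K@(d['R']@X+d['t']);return (c[:2]/c[2]).round(1)
    T=d['T_tool_cam'];c=T[:3,:3].T@(d['Re'].T@(X-d['p'])-T[:3,3]);a=np.arctan2(np.hypot(c[0],c[1]),c[2]);n=np.hypot(c[0],c[1])
    return np.array([K[0,2]+K[0,0]*a*c[0]/n,K[1,2]+K[1,1]*a*c[1]/n]).round(1)
E
python3 - <<'E'
from h import *
for n in ['top','side','wrist']:
    d=snap(n,n+'0');print(n,d['intrinsics'].round(1).tolist(), (-d['R'].T@d['t']).round(3) if 'R' in d else d['T_tool_cam'].round(3).tolist())
    f=d['frame'];cv2.imwrite(f'pics/{n}0b.png',cv2.resize(f,(800,600),interpolation=cv2.INTER_CUBIC))
print(ctrl.state()['ee_rot'])
E
```

```text
top [[456.9, 0.0, 275.7], [0.0, 456.9, 214.2], [0.0, 0.0, 1.0]] [ 0.392 -0.012  1.269]
side [[460.8, 0.0, 277.6], [0.0, 460.8, 207.6], [0.0, 0.0, 1.0]] [-0.023  0.543  0.93 ]
wrist [[325.2, 0.0, 279.4], [0.0, 325.2, 202.2], [0.0, 0.0, 1.0]] [[-0.0, -0.964, -0.264, 0.067], [1.0, -0.0, -0.0, -0.001], [0.0, -0.264, 0.964, -0.126], [0.0, 0.0, 0.0, 1.0]]
[[ 9.46125988e-01  3.23798316e-01 -5.14540052e-04]
 [ 3.23798696e-01 -9.46125377e-01  1.08450430e-03]
 [-1.35658733e-04 -1.19268510e-03 -9.99999280e-01]]
```

View pics/top0b.png

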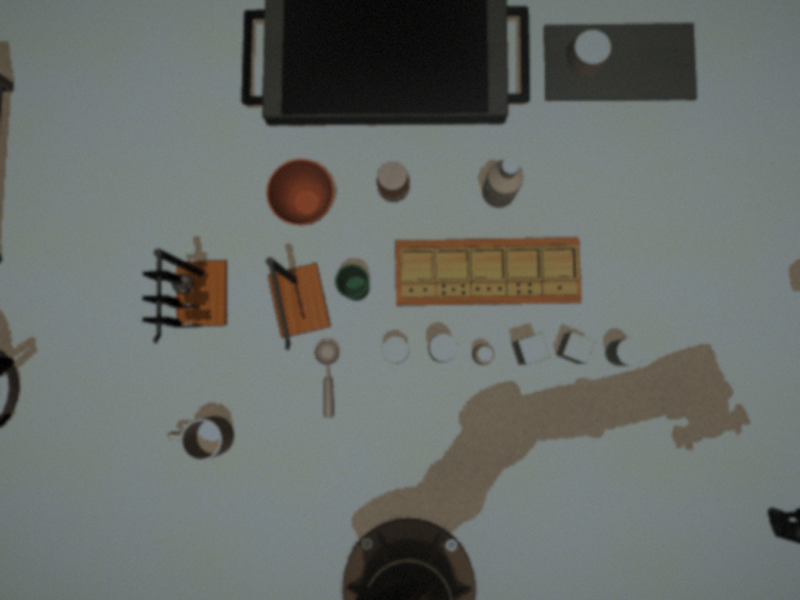

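View pics/side0b.png

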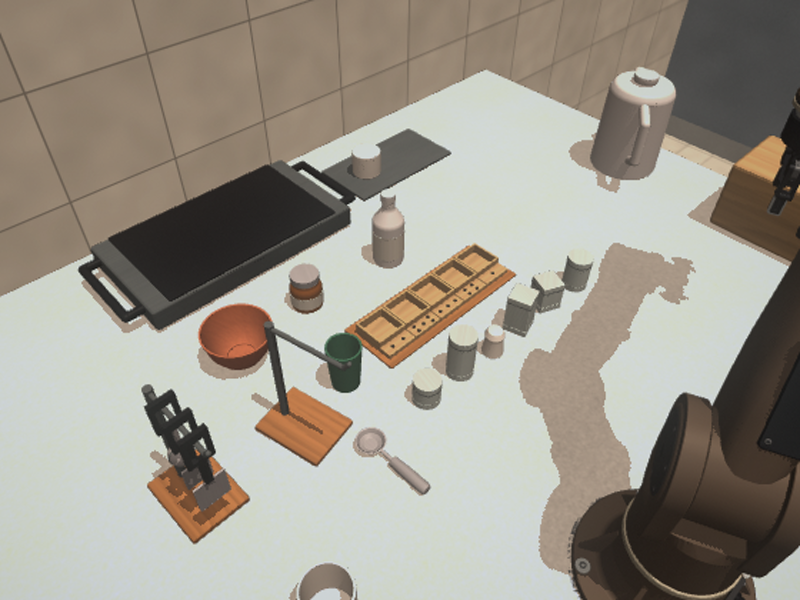

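Top view: hook_full at left (prong from (160,255) to tip (157,338)), spare hook (271,262)→(288,345), pot (352,282), caddy (488,270), all 5 tins plus the shaker in a row at v≈347. Side view agrees. I'll enlarge these for measuring.

```bash
python3 - <<'E'
from h import *
def mon(f,boxes,k,out):
    im=cv2.imread(f'pics/{f}.png');rows=[]
    for (x0,y0,x1,y1) in boxes:
        c=cv2.resize(im[y0:y1,x0:x1],None,fx=k,fy=k,interpolation=cv2.INTER_CUBIC);c=cv2.convertScaleAbs(c,alpha=1.4,beta=10)
        for u in range((x0+9)//10*10,x1,10):
            cv2.line(c,((u-x0)*k,0),((u-x0)*k,10 if u%50 else 20),(0,0,255),1)
        for v in range((y0+9)//10*10,y1,10):
            cv2.line(c,(0,(v-y0)*k),(10 if v%50 else 20,(v-y0)*k),(0,0,255),1)
        rows.append(cv2.copyMakeBorder(c,0,0,0,max(0,800-c.shape[1]),cv2.BORDER_CONSTANT))
    cv2.imwrite(f'pics/{out}.png',np.vstack(rows)[:600,:800])
mon('top0',[(95,170,285,244),(265,162,455,262)][0:1]+[(265,165,455,240)],4,'m1')
mon('side0',[(230,160,430,300)],4,'m2')
E
```

```text
(no output)
```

View pics/m1.png

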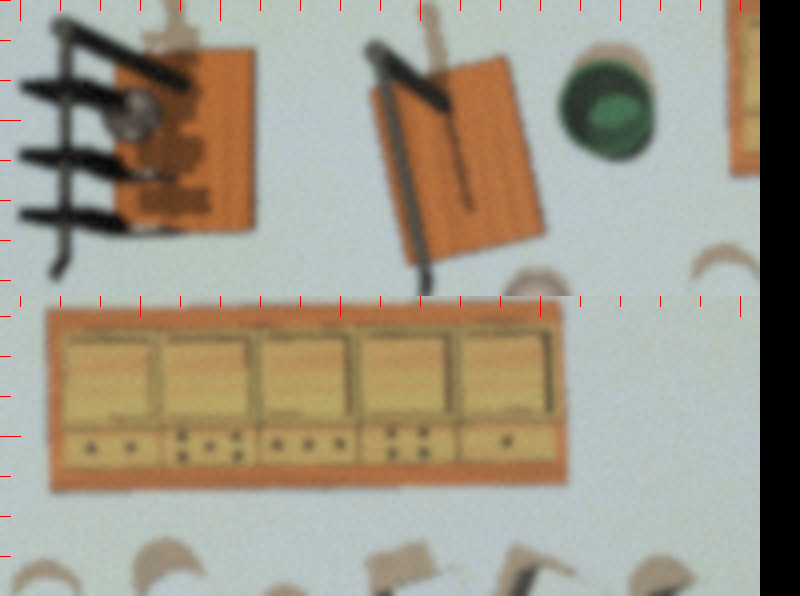

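View pics/m2.png

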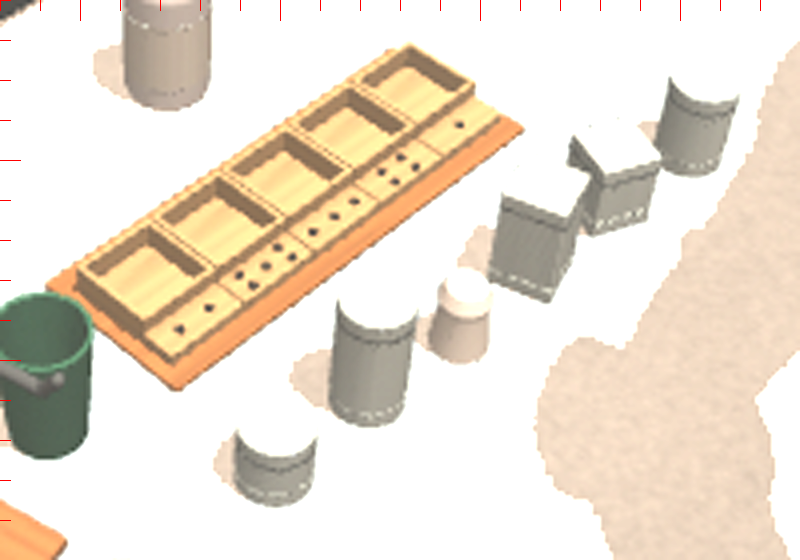

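The caddy reads, from +y: 2, 5, 3, 4, 1 dots. Tins from +y: tin1, tin5, shaker, tin4, tin2, tin3. Now positions.

```bash
python3 - <<'E'
from h import *
d=load('top0')
for n,u,v,z in [('Fpost',110.5,176.7,.228),('Ftip',109.3,238,.236),('Fbend',111.2,233,.224),('turn1',111.2,224,.23),('turn2',111.2,209,.23),('inf',111.2,192,.23),('Spost',189,182.5,.228),('Sbend',201.3,236,.22),('Stip',202,241.5,.236),('pot',247,197,.095),('c1',277,168.5,.006),('c2',405.5,166,.006),('c3',406.7,211.7,.006),('c4',278,213.5,.006)
 ,('t1',276.5,243,.052),('t5',309,242.5,.096),('t4',372,243.5,.085),('t2',405,242,.063),('t3',434,243,.074),('sh',339,245,.06)]: print(n,atz(d,u,v,z))
print(tri(ray(load('side0'),*[0.7*185,0.7*398]),ray(d,111.2,209)))
E
```

```text
Fpost [0.5881 0.4102 0.228 ]
Ftip [0.4443 0.4035 0.236 ]
Fbend [0.4565 0.4044 0.224 ]
turn1 [0.4769 0.4029 0.23  ]
turn2 [0.5118 0.4044 0.23  ]
inf [0.5516 0.4061 0.23  ]
Spost [0.5743 0.2248 0.228 ]
Sbend [0.4505 0.1948 0.22  ]
Stip [0.4371 0.1898 0.236 ]
pot [0.5594 0.1022 0.095 ]
c1 [0.653  0.0273 0.006 ]
c2 [ 0.6596 -0.3309  0.006 ]
c3 [ 0.5315 -0.3311  0.006 ]
c4 [0.5259 0.0238 0.006 ]
t1 [0.442  0.0261 0.052 ]
t5 [ 0.4418 -0.0585  0.096 ]
t4 [ 0.4403 -0.2207  0.085 ]
t2 [ 0.4455 -0.3104  0.063 ]
t3 [ 0.4427 -0.3819  0.074 ]
sh [ 0.4371 -0.1387  0.06  ]
(array([0.5088, 0.3914, 0.2661]), np.float64(0.0036))
```

Emit:
move_arm:
  rows:
    - {"x":1,"y":1,"z":0.35,"wz":0.0091}
    - {"x":1,"y":1,"z":0.35,"wz":0.0091}
    - {"x":1,"y":1,"z":0.35,"wz":0.0091}
    - {"x":1,"y":1,"z":0.35,"wz":0.0091}
    - {"x":1,"y":1,"z":0.35,"wz":0.0091}

```text
invalid input at $.rows[0]: expected keys x, y, z, wx, wy, wz, fingers
```

Emit:
move_arm:
  rows:
    - {"x":1,"y":1,"z":0.35,"wz":0.0091}
    - {"x":1,"y":1,"z":0.35,"wz":0.0091}
    - {"x":1,"y":1,"z":0.35,"wz":0.0091}
    - {"x":1,"y":1,"z":0.35,"wz":0.0091}
    - {"x":1,"y":1,"z":0.35,"wz":0.0091}

```text
invalid input at $.rows[0]: expected keys x, y, z, wx, wy, wz, fingers
```

Emit:
move_arm:
  rows:
    - {"x":0.6,"y":1,"wz":0.0091}
    - {"x":0.6,"y":1,"wz":0.0091}
    - {"x":0.6,"y":1,"wz":0.0091}
    - {"y":1,"wz":0.0091}
    - {"y":1,"wz":0.0091}

```text
invalid input at $.rows[0]: expected keys x, y, z, wx, wy, wz, fingers
```

Emit:
move_arm:
  rows:
    - {"y":1,"wz":0.0091}
    - {"y":1,"wz":0.0091}
    - {"y":1,"wz":0.0091}
    - {"y":1,"wz":0.0091}
    - {"y":1,"wz":0.0091}

```text
invalid input at $.rows[0]: expected keys x, y, z, wx, wy, wz, fingers
```

```bash
python3 - <<'E'
from h import *
d=snap('wrist','w1');print(d['p'],np.degrees(np.arctan2(d['Re'][1,0],d['Re'][0,0])))
f=cv2.resize(d['frame'],(800,600),interpolation=cv2.INTER_CUBIC);cv2.imwrite('pics/w1b.png',f)
E
```

```text
[ 0.2022297  -0.59099839  0.24772526] 18.892810414876646
```

View pics/w1b.png

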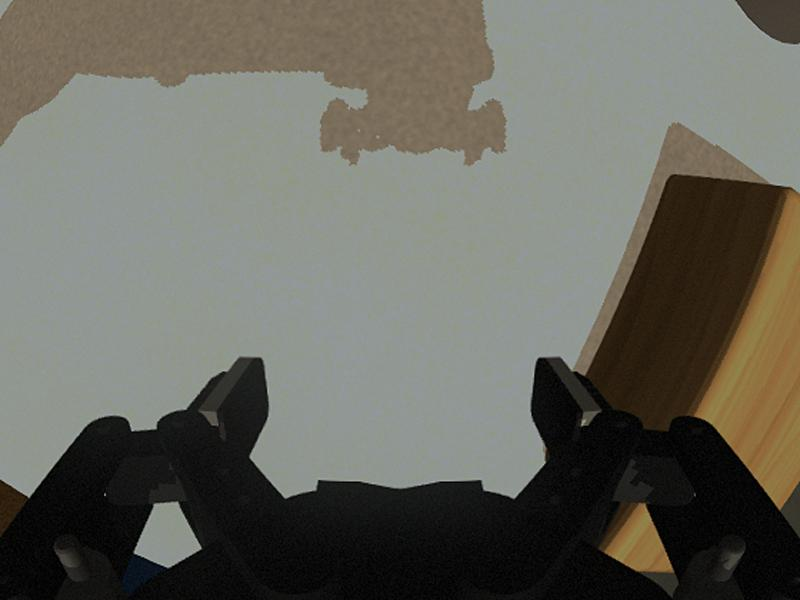

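All keys are required, so I'm resending. That picture only shows the gripper's own fingers at the bottom (pads at (250,400) and (550,400)) over empty table.

Emit:
move_arm:
  rows:
    - {"x":1,"y":1,"z":0.35,"wx":0,"wy":0,"wz":0.0091,"fingers":0}
    - {"x":1,"y":1,"z":0.35,"wx":0,"wy":0,"wz":0.0091,"fingers":0}
    - {"x":1,"y":1,"z":0.35,"wx":0,"wy":0,"wz":0.0091,"fingers":0}
    - {"x":1,"y":1,"z":0.35,"wx":0,"wy":0,"wz":0.0091,"fingers":0}
    - {"x":1,"y":1,"z":0.35,"wx":0,"wy":0,"wz":0.0091,"fingers":0}

```text
t: 0.62
tcp_pos: [0.3031, -0.4902, 0.2835]
ee_rot: [[0.815, 0.58, -0.0], [0.58, -0.815, 0.0], [-0.0, -0.0, -1.0]]
wrist_force: [0.8, 0.0, -0.1]
opening: 0.0852
gripper_force: 0.0
```

Emit:
move_arm:
  rows:
    - {"x":1,"y":1,"z":0.35,"wx":0,"wy":0,"wz":0.0091,"fingers":0}
    - {"x":1,"y":1,"z":0.35,"wx":0,"wy":0,"wz":0.0091,"fingers":0}
    - {"x":1,"y":1,"z":0.35,"wx":0,"wy":0,"wz":0.0091,"fingers":0}
    - {"x":1,"y":1,"z":0.35,"wx":0,"wy":0,"wz":0.0091,"fingers":0}
    - {"x":1,"y":1,"z":0.35,"wx":0,"wy":0,"wz":0.0091,"fingers":0}

```text
t: 1.03
tcp_pos: [0.4031, -0.3902, 0.3186]
ee_rot: [[0.618, 0.786, -0.0], [0.786, -0.618, -0.0], [-0.0, -0.0, -1.0]]
wrist_force: [0.2, 0.3, -0.6]
opening: 0.0854
gripper_force: 0.0
```

Emit:
move_arm:
  rows:
    - {"x":0.6,"y":1,"z":0,"wx":0,"wy":0,"wz":0.0091,"fingers":0}
    - {"x":0.6,"y":1,"z":0,"wx":0,"wy":0,"wz":0.0091,"fingers":0}
    - {"x":0.6,"y":1,"z":0,"wx":0,"wy":0,"wz":0.0091,"fingers":0}
    - {"x":0,"y":1,"z":0,"wx":0,"wy":0,"wz":0.0091,"fingers":0}
    - {"x":0,"y":1,"z":0,"wx":0,"wy":0,"wz":0.0091,"fingers":0}

```text
t: 1.45
tcp_pos: [0.4383, -0.2896, 0.3174]
ee_rot: [[0.369, 0.929, -0.001], [0.929, -0.369, 0.001], [0.0, -0.001, -1.0]]
wrist_force: [0.8, -0.1, 0.2]
opening: 0.0855
gripper_force: 0.0
```

Emit:
move_arm:
  rows:
    - {"x":0,"y":1,"z":0,"wx":0,"wy":0,"wz":0.0091,"fingers":0}
    - {"x":0,"y":1,"z":0,"wx":0,"wy":0,"wz":0.0091,"fingers":0}
    - {"x":0,"y":1,"z":0,"wx":0,"wy":0,"wz":0.0091,"fingers":0}
    - {"x":0,"y":1,"z":0,"wx":0,"wy":0,"wz":0.0091,"fingers":0}
    - {"x":0,"y":1,"z":0,"wx":0,"wy":0,"wz":0.0091,"fingers":0}

```text
t: 1.87
tcp_pos: [0.4381, -0.1895, 0.3184]
ee_rot: [[0.092, 0.996, 0.0], [0.996, -0.092, -0.0], [-0.0, 0.0, -1.0]]
wrist_force: [0.4, 0.4, -0.6]
opening: 0.0855
gripper_force: 0.0
```

```bash
python3 - <<'E'
from h import *
d=snap('wrist','w1');print(d['p'],np.degrees(np.arctan2(d['Re'][1,0],d['Re'][0,0])))
f=cv2.resize(d['frame'],(800,600),interpolation=cv2.INTER_CUBIC);cv2.imwrite('pics/w1b.png',f)
E
```

```text
[ 0.43810071 -0.18952318  0.31840161] 84.71099589053838
```

View pics/w1b.png

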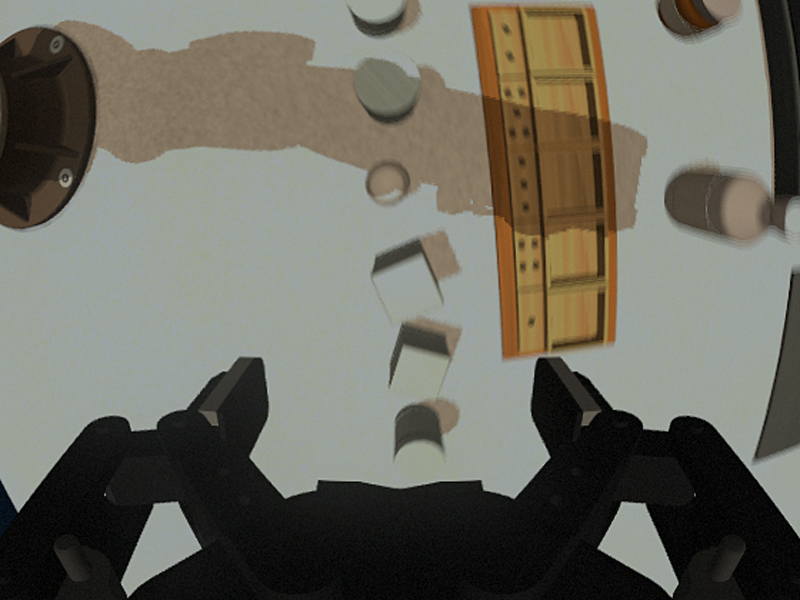

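Wrist view shows the tin row: tin5 (386,88), shaker (387,182), tin4 lid corners (373,280),(425,258),(443,305),(392,322), tin2 lid corners (402,343),(451,355),(440,395),(389,383), tin3 lid (419,453). The caddy is on the right. Now on to the hooks.

```bash
python3 - <<'E'
from h import *
d=load('w1');k=.7
for n,z,pts in [('t5',.096,[(386,87)]),('sh',.06,[(387,182)]),('t4',.085,[(373,280),(425,258),(443,305),(392,322)]),('t2',.063,[(402,343),(451,355),(440,395),(389,383)]),('t3',.074,[(419,453)]),('cad',.006,[(616,346),(503,358)]),('dots1,4,4,3',.016,[(531,322),(522,268),(523,243),(521,190)])]:
    P=np.array([atz(d,u*k,v*k,z) for u,v in pts]);print(n,P.mean(0).round(4),P[:,:2].tolist())
    if len(P)==4 and n[0]=='t':
        for i in range(4): e=P[(i+1)%4]-P[i];print('  side',np.linalg.norm(e).round(4),np.degrees(np.arctan2(e[1],e[0])).round(1))
E
```

```text
t5 [ 0.4401 -0.0627  0.096 ] [[0.4401, -0.0627]]
sh [ 0.4331 -0.1354  0.06  ] [[0.4331, -0.1354]]
t4 [ 0.4423 -0.2229  0.085 ] [[0.4152, -0.2107], [0.4579, -0.1967], [0.4694, -0.2368], [0.4268, -0.2474]]
  side 0.0449 18.2
  side 0.0417 -74.0
  side 0.0439 -166.0
  side 0.0385 107.5
t2 [ 0.447 -0.303  0.063] [[0.4326, -0.2755], [0.4752, -0.2914], [0.463, -0.331], [0.4172, -0.3139]]
  side 0.0455 -20.5
  side 0.0414 -107.1
  side 0.0489 159.5
  side 0.0414 68.1
t3 [ 0.4389 -0.3873  0.074 ] [[0.4389, -0.3873]]
cad [ 0.5998 -0.3274  0.006 ] [[0.6651, -0.3285], [0.5344, -0.3262]]
dots1,4,4,3 [ 0.5568 -0.2181  0.016 ] [[0.5621, -0.2853], [0.5537, -0.2289], [0.5555, -0.2045], [0.556, -0.1538]]
```

Emit:
move_arm:
  rows:
    - {"x":0,"y":1,"z":0,"wx":0,"wy":0,"wz":0.0091,"fingers":0}
    - {"x":0,"y":1,"z":0,"wx":0,"wy":0,"wz":0.0091,"fingers":0}
    - {"x":0,"y":1,"z":0,"wx":0,"wy":0,"wz":0.0091,"fingers":0}
    - {"x":0,"y":1,"z":0,"wx":0,"wy":0,"wz":0.0091,"fingers":0}
    - {"x":0,"y":1,"z":0,"wx":0,"wy":0,"wz":0.0091,"fingers":0}

```text
t: 2.33
tcp_pos: [0.4382, -0.0889, 0.3183]
ee_rot: [[-0.194, 0.981, 0.0], [0.981, 0.194, 0.0], [0.0, 0.0, -1.0]]
wrist_force: [0.8, 0.9, 0.9]
opening: 0.0854
gripper_force: 0.0
```

Emit:
move_arm:
  rows:
    - {"x":0,"y":1,"z":0,"wx":0,"wy":0,"wz":0.0091,"fingers":0}
    - {"x":0,"y":1,"z":0,"wx":0,"wy":0,"wz":0.0091,"fingers":0}
    - {"x":0,"y":1,"z":0,"wx":0,"wy":0,"wz":0.0091,"fingers":0}
    - {"x":0,"y":1,"z":0,"wx":0,"wy":0,"wz":0.0091,"fingers":0}
    - {"x":0,"y":1,"z":0,"wx":0,"wy":0,"wz":0.0091,"fingers":0}

```text
t: 2.75
tcp_pos: [0.4383, 0.0107, 0.3184]
ee_rot: [[-0.462, 0.887, 0.0], [0.887, 0.462, 0.0], [-0.0, 0.0, -1.0]]
wrist_force: [0.6, -0.0, 0.6]
opening: 0.0852
gripper_force: 0.0
```

Emit:
move_arm:
  rows:
    - {"x":0,"y":1,"z":0,"wx":0,"wy":0,"wz":0.0091,"fingers":0}
    - {"x":0,"y":1,"z":0,"wx":0,"wy":0,"wz":0.0091,"fingers":0}
    - {"x":0,"y":1,"z":0,"wx":0,"wy":0,"wz":0.0091,"fingers":0}
    - {"x":0,"y":1,"z":0,"wx":0,"wy":0,"wz":0.0091,"fingers":0}
    - {"x":0,"y":1,"z":0,"wx":0,"wy":0,"wz":0.0091,"fingers":0}

```text
t: 3.17
tcp_pos: [0.4381, 0.1107, 0.3184]
ee_rot: [[-0.693, 0.721, 0.0], [0.721, 0.693, 0.0], [0.0, 0.0, -1.0]]
wrist_force: [0.6, -0.5, 0.0]
opening: 0.0855
gripper_force: 0.0
```

Emit:
move_arm:
  rows:
    - {"x":0,"y":1,"z":0,"wx":0,"wy":0,"wz":0.0091,"fingers":0}
    - {"x":0,"y":1,"z":0,"wx":0,"wy":0,"wz":0.0091,"fingers":0}
    - {"x":0,"y":1,"z":0,"wx":0,"wy":0,"wz":0.0091,"fingers":0}
    - {"x":0,"y":1,"z":0,"wx":0,"wy":0,"wz":0.0091,"fingers":0}
    - {"x":0,"y":1,"z":0,"wx":0,"wy":0,"wz":0.0091,"fingers":0}

```text
t: 3.58
tcp_pos: [0.4379, 0.2106, 0.3183]
ee_rot: [[-0.868, 0.496, 0.0], [0.496, 0.868, 0.0], [0.0, 0.0, -1.0]]
wrist_force: [1.6, 0.5, 0.0]
opening: 0.0853
gripper_force: 0.0
```

Emit:
move_arm:
  rows:
    - {"x":0,"y":1,"z":0,"wx":0,"wy":0,"wz":0.0091,"fingers":0}
    - {"x":0,"y":1,"z":0,"wx":0,"wy":0,"wz":0.0091,"fingers":0}
    - {"x":0,"y":1,"z":0,"wx":0,"wy":0,"wz":0.0091,"fingers":0}
    - {"x":0,"y":1,"z":0,"wx":0,"wy":0,"wz":0.0091,"fingers":0}
    - {"x":0,"y":1,"z":0,"wx":0,"wy":0,"wz":0.0091,"fingers":0}

```text
t: 4.0
tcp_pos: [0.4377, 0.3106, 0.3182]
ee_rot: [[-0.973, 0.231, -0.0], [0.231, 0.973, 0.0], [0.0, 0.0, -1.0]]
wrist_force: [0.6, -0.5, -0.8]
opening: 0.0853
gripper_force: 0.0
```

```bash
python3 - <<'E'
from h import *
d=snap('wrist','w2');print(d['p'],np.degrees(np.arctan2(d['Re'][1,0],d['Re'][0,0])),ctrl.state()['joint_pos'])
f=cv2.resize(d['frame'],(800,600),interpolation=cv2.INTER_CUBIC);cv2.imwrite('pics/w2b.png',f)
E
```

```text
[0.43771098 0.31063198 0.31824321] 166.61875340571095 [-0.06439248  0.3703931  -0.88892626  1.62741842  0.29451628  1.28388785
  0.3410386 ]
```

View pics/w2b.png

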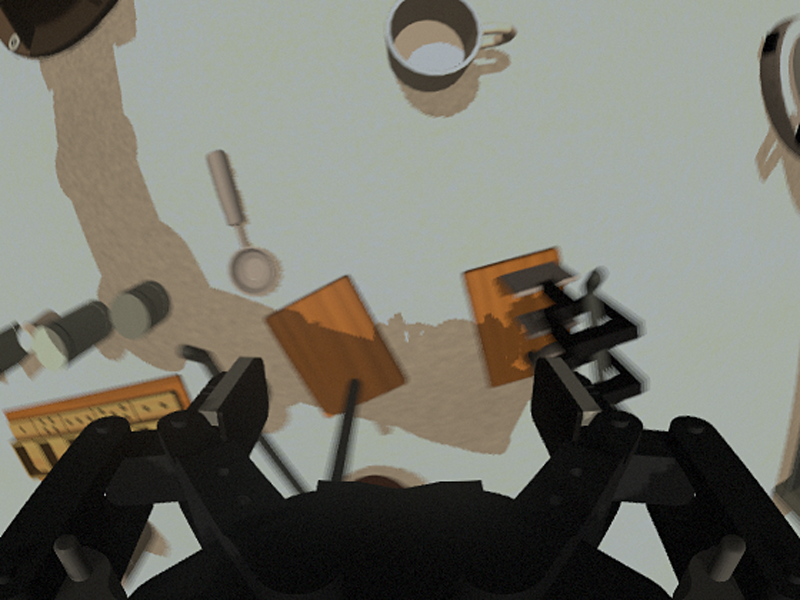

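Here the full prong's tip is at (598,270), the front turner's top bar runs (548,285)–(640,325), and the spare prong's tip is at (184,349) with its bend at about (205,357).

```bash
python3 - <<'E'
from h import *
d=load('w2');k=.7
for n,u,v,z in [('Ftip',597,270,.236),('bar l',547,285,.238),('bar r',642,323,.238),('bar2 r',644,380,.238),('Stip',184,349,.236),('Sbend',208,356,.224),('Sprong',300,488,.224)]: print(n,atz(d,u*k,v*k,z))
print('prediction of top measure',proj(d,[.4443,.4035,.236])/k,proj(d,[.437,.190,.236])/k)
t=load('top0')
print(tri(ray(d,597*k,270*k),ray(t,109.3,238)),tri(ray(d,184*k,349*k),ray(t,202,241.5)))
E
```

```text
Ftip [0.4413 0.4102 0.236 ]
bar l [0.442  0.3828 0.238 ]
bar r [0.4747 0.4324 0.238 ]
bar2 r [0.509  0.4326 0.238 ]
Stip [0.4338 0.197  0.236 ]
Sbend [0.4442 0.2027 0.224 ]
Sprong [0.5397 0.2254 0.224 ]
prediction of top measure [585.42857143 278.85714286] [175.57142857 356.71428571]
(array([0.445 , 0.4119, 0.2235]), np.float64(0.0062)) (array([0.437 , 0.1914, 0.2269]), np.float64(0.0011))
```

Emit:
move_arm:
  rows:
    - {"x":0.42,"y":0.96,"z":0,"wx":0,"wy":0,"wz":0.0089,"fingers":0}
    - {"x":0.42,"y":0.96,"z":0,"wx":0,"wy":0,"wz":0.0089,"fingers":0}
    - {"x":0.42,"y":0.96,"z":0,"wx":0,"wy":0,"wz":0.0089,"fingers":0}
    - {"x":0.42,"y":0.96,"z":0,"wx":0,"wy":0,"wz":0.0089,"fingers":0}
    - {"x":0.42,"y":0.96,"z":0,"wx":0,"wy":0,"wz":0.0089,"fingers":0}

```text
t: 4.47
tcp_pos: [0.4801, 0.4063, 0.3181]
ee_rot: [[-0.999, -0.045, -0.001], [-0.045, 0.999, 0.0], [0.001, 0.0, -1.0]]
wrist_force: [-0.1, 0.4, -0.8]
opening: 0.0856
gripper_force: 0.0
```

Emit:
move_arm:
  rows:
    - {"x":0,"y":0,"z":0,"wx":0,"wy":0,"wz":0,"fingers":0}
    - {"x":0,"y":0,"z":0,"wx":0,"wy":0,"wz":0,"fingers":0}
    - {"x":0,"y":0,"z":0,"wx":0,"wy":0,"wz":0,"fingers":0}

```text
t: 4.72
tcp_pos: [0.4797, 0.4048, 0.3181]
ee_rot: [[-0.999, -0.041, -0.001], [-0.041, 0.999, -0.0], [0.001, -0.0, -1.0]]
wrist_force: [-0.4, -0.3, -0.3]
opening: 0.0857
gripper_force: 0.0
```

```bash
python3 - <<'E'
from h import *
d=snap('wrist','w3');print(d['p'],np.degrees(np.arctan2(d['Re'][1,0],d['Re'][0,0])))
f=d['frame'][140:350,140:420];f=cv2.resize(f,(800,600),interpolation=cv2.INTER_CUBIC);cv2.imwrite('pics/w3b.png',cv2.convertScaleAbs(f,alpha=1.6,beta=15))
E
```

```text
[0.47972815 0.40481574 0.31806553] -177.6424149195405
```

View pics/w3b.png

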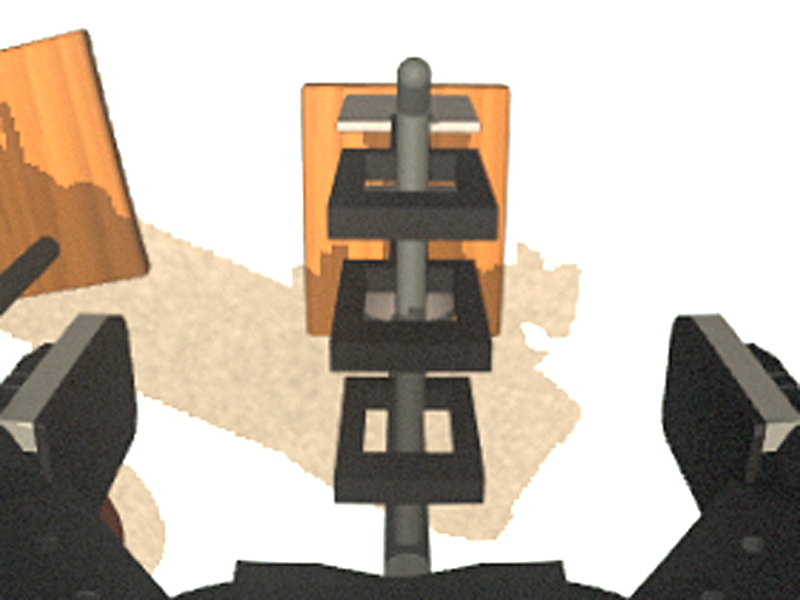

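The close view shows the front turner's top bar centred at (413,219), the second at (411,352), the infuser at (409,484) and the prong tip at (414,70).

```bash
python3 - <<'E'
from h import *
d=load('w3')
P=lambda x,y:(140+.35*x,140+.35*y)
for n,x,y,z in [('bar1',413,219,.238),('b1l',329,219,.238),('b1r',496,219,.238),('bar2',411,352,.238),('bar3',409,484,.238),('tip',414,70,.237),('post',407,572,.228),('S',50,245,.24)]: print(n,atz(d,*P(x,y),z))
E
```

```text
bar1 [0.4791 0.4092 0.238 ]
b1l [0.4799 0.3897 0.238 ]
b1r [0.4783 0.4286 0.238 ]
bar2 [0.5133 0.4103 0.238 ]
bar3 [0.5525 0.4116 0.238 ]
tip [0.4444 0.4079 0.237 ]
post [0.5912 0.413  0.228 ]
S [0.4892 0.3212 0.24  ]
```

Emit:
move_arm:
  rows:
    - {"x":0,"y":0.21,"z":-1,"wx":0,"wy":0,"wz":0,"fingers":0}
    - {"x":0,"y":0,"z":-1,"wx":0,"wy":0,"wz":0,"fingers":0}
    - {"x":0,"y":0,"z":-1,"wx":0,"wy":0,"wz":0,"fingers":0}
    - {"x":0,"y":0,"z":-1,"wx":0,"wy":0,"wz":0,"fingers":0}
    - {"x":0,"y":0,"z":-1,"wx":0,"wy":0,"wz":0,"fingers":0}

```text
t: 5.18
tcp_pos: [0.4804, 0.4079, 0.2179]
ee_rot: [[-0.999, -0.039, 0.001], [-0.039, 0.999, -0.0], [-0.001, -0.0, -1.0]]
wrist_force: [0.2, -0.5, 0.4]
opening: 0.0852
gripper_force: 0.0
```

Emit:
move_arm:
  rows:
    - {"x":0,"y":0,"z":-0.2,"wx":0,"wy":0,"wz":0,"fingers":0}
    - {"x":0,"y":0,"z":0,"wx":0,"wy":0,"wz":0,"fingers":0.3}
    - {"x":0,"y":0,"z":0,"wx":0,"wy":0,"wz":0,"fingers":1}
    - {"x":0,"y":0,"z":0,"wx":0,"wy":0,"wz":0,"fingers":1}
    - {"x":0,"y":0,"z":0,"wx":0,"wy":0,"wz":0,"fingers":1}
  grip_force: 40

```text
t: 5.6
tcp_pos: [0.4807, 0.4094, 0.2159]
ee_rot: [[-0.999, -0.04, 0.002], [-0.04, 0.999, 0.002], [-0.002, 0.001, -1.0]]
wrist_force: [-1.1, 4.1, 4.7]
opening: 0.0394
gripper_force: 43.4
```

Emit:
move_arm:
  rows:
    - {"x":0,"y":0,"z":0,"wx":0,"wy":0,"wz":0,"fingers":1}
    - {"x":0,"y":0,"z":0,"wx":0,"wy":0,"wz":0,"fingers":1}
    - {"x":0,"y":0,"z":0,"wx":0,"wy":0,"wz":0,"fingers":1}
    - {"x":0,"y":0,"z":0,"wx":0,"wy":0,"wz":0,"fingers":1}

```text
t: 5.93
tcp_pos: [0.4808, 0.4096, 0.2158]
ee_rot: [[-0.999, -0.041, 0.002], [-0.041, 0.999, 0.002], [-0.002, 0.002, -1.0]]
wrist_force: [-0.1, -0.7, 6.9]
opening: 0.0393
gripper_force: 40.8
```

Emit:
move_arm:
  rows:
    - {"x":0,"y":0,"z":0.4,"wx":0,"wy":0,"wz":0,"fingers":1}
    - {"x":0,"y":0,"z":0.4,"wx":0,"wy":0,"wz":0,"fingers":1}
    - {"x":0,"y":0,"z":0.4,"wx":0,"wy":0,"wz":0,"fingers":1}
    - {"x":0,"y":0,"z":0,"wx":0,"wy":0,"wz":0,"fingers":1}

```text
t: 6.27
tcp_pos: [0.4807, 0.4097, 0.2406]
ee_rot: [[-0.999, -0.041, 0.002], [-0.041, 0.999, 0.002], [-0.002, 0.002, -1.0]]
wrist_force: [-0.2, 1.9, 0.3]
opening: 0.0395
gripper_force: 40.4
```

Emit:
move_arm:
  rows:
    - {"x":-0.5,"y":-0.02,"z":0,"wx":0,"wy":0,"wz":0,"fingers":1}
    - {"x":-1,"y":-0.04,"z":0,"wx":0,"wy":0,"wz":0,"fingers":1}
    - {"x":-1,"y":-0.04,"z":0,"wx":0,"wy":0,"wz":0,"fingers":1}
    - {"x":-1,"y":-0.04,"z":0,"wx":0,"wy":0,"wz":0,"fingers":1}
    - {"x":-1,"y":-0.04,"z":0,"wx":0,"wy":0,"wz":0,"fingers":1}

```text
t: 6.68
tcp_pos: [0.3885, 0.4048, 0.2378]
ee_rot: [[-0.999, -0.041, -0.001], [-0.041, 0.999, -0.001], [0.001, -0.001, -1.0]]
wrist_force: [0.7, 0.8, -0.1]
opening: 0.0392
gripper_force: 40.4
```

Emit:
move_arm:
  rows:
    - {"x":0,"y":-1,"z":0.5,"wx":0,"wy":0,"wz":0,"fingers":1}
    - {"x":0,"y":-1,"z":0.5,"wx":0,"wy":0,"wz":0,"fingers":1}
    - {"x":0,"y":-1,"z":0.5,"wx":0,"wy":0,"wz":0,"fingers":1}
    - {"x":0,"y":-1,"z":0.5,"wx":0,"wy":0,"wz":0,"fingers":1}
    - {"x":0,"y":-1,"z":0.5,"wx":0,"wy":0,"wz":0,"fingers":1}

```text
t: 7.1
tcp_pos: [0.3892, 0.3042, 0.2882]
ee_rot: [[-0.999, -0.041, -0.001], [-0.041, 0.999, -0.001], [0.001, -0.001, -1.0]]
wrist_force: [0.2, -0.9, 0.5]
opening: 0.0396
gripper_force: 40.5
```

Emit:
move_arm:
  rows:
    - {"x":0,"y":0,"z":0,"wx":0,"wy":0,"wz":0,"fingers":1}
    - {"x":0,"y":0,"z":0,"wx":0,"wy":0,"wz":0,"fingers":1}
    - {"x":0,"y":0,"z":0,"wx":0,"wy":0,"wz":0,"fingers":1}

```text
t: 7.35
tcp_pos: [0.3898, 0.3055, 0.288]
ee_rot: [[-0.999, -0.041, -0.0], [-0.041, 0.999, -0.0], [0.0, -0.0, -1.0]]
wrist_force: [-0.9, -0.2, -1.4]
opening: 0.0393
gripper_force: 40.6
```

```bash
python3 - <<'E'
from h import *
d=snap('wrist','w4');print(d['p'],np.degrees(np.arctan2(d['Re'][1,0],d['Re'][0,0])))
f=cv2.resize(d['frame'],(800,600),interpolation=cv2.INTER_CUBIC);cv2.imwrite('pics/w4b.png',cv2.convertScaleAbs(f,alpha=1.5,beta=15))
E
```

```text
[0.38983688 0.30547452 0.28800388] -177.66856263978872
```

View pics/w4b.png

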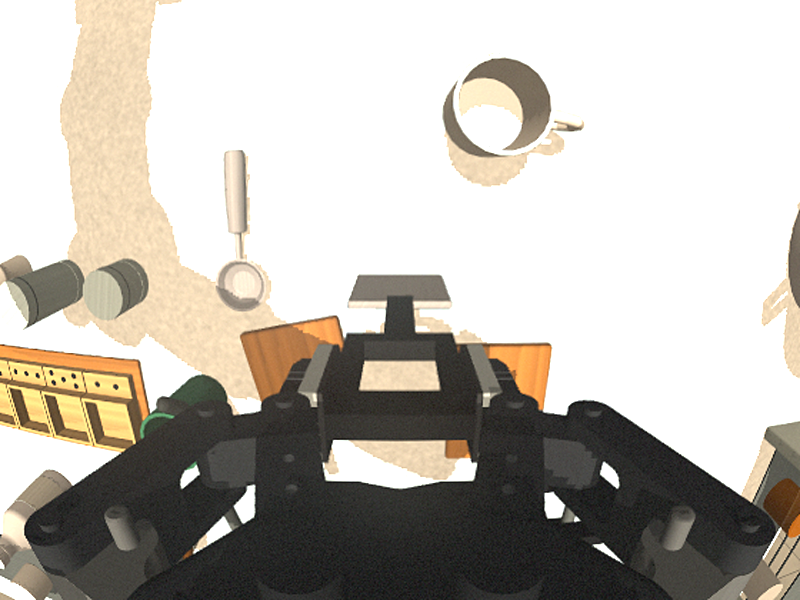

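The turner is held upright with its blade at (400,290); the spare prong is hidden. I'll check the spare prong estimate in the still w3 frame by code.

```bash
python3 - <<'E'
from h import *
d=load('w3');g=cv2.cvtColor(d['frame'],cv2.COLOR_BGR2GRAY).astype(int)
a=np.array([.437,.1945,.22]);b=np.array([.5773,.2278,.22])
n=np.array([-.0333,.1403,0]);n/=np.linalg.norm(n)
for s in np.linspace(-.05,.8,18):
    c=a+s*(b-a)
    row=[]
    for o in np.arange(-.02,.0201,.002):
        u,v=proj(d,c+o*n);u,v=int(round(u)),int(round(v))
        row.append(g[v,u] if 0<=u<560 and 0<=v<420 else -1)
    print(round(s,2),proj(d,c),row)
E
```

```text
-0.05 [ 31.9 142.3] [np.int64(58), np.int64(70), np.int64(59), np.int64(55), np.int64(41), np.int64(112), np.int64(113), np.int64(107), np.int64(111), np.int64(110), np.int64(108), np.int64(111), np.int64(105), np.int64(113), np.int64(112), np.int64(50), np.int64(52), np.int64(54), np.int64(49), np.int64(55), np.int64(53)]
0.0 [ 33.7 150.3] [np.int64(127), np.int64(123), np.int64(41), np.int64(42), np.int64(42), np.int64(36), np.int64(35), np.int64(28), np.int64(24), np.int64(87), np.int64(107), np.int64(110), np.int64(113), np.int64(106), np.int64(50), np.int64(49), np.int64(51), np.int64(37), np.int64(52), np.int64(52), np.int64(53)]
0.05 [ 35.6 158.4] [np.int64(123), np.int64(120), np.int64(120), np.int64(125), np.int64(142), np.int64(174), np.int64(104), np.int64(41), np.int64(44), np.int64(39), np.int64(31), np.int64(31), np.int64(122), np.int64(174), np.int64(173), np.int64(135), np.int64(126), np.int64(130), np.int64(132), np.int64(127), np.int64(97)]
0.1 [ 37.6 166.4] [np.int64(169), np.int64(167), np.int64(168), np.int64(166), np.int64(167), np.int64(167), np.int64(170), np.
[... 4026 characters left out ...]
.int64(167), np.int64(167), np.int64(165)]
0.75 [ 70.2 266.7] [np.int64(168), np.int64(166), np.int64(167), np.int64(169), np.int64(170), np.int64(167), np.int64(170), np.int64(56), np.int64(50), np.int64(48), np.int64(42), np.int64(32), np.int64(26), np.int64(175), np.int64(168), np.int64(168), np.int64(168), np.int64(168), np.int64(167), np.int64(166), np.int64(169)]
0.8 [ 73.1 273.8] [np.int64(166), np.int64(166), np.int64(167), np.int64(168), np.int64(167), np.int64(168), np.int64(171), np.int64(167), np.int64(50), np.int64(49), np.int64(44), np.int64(34), np.int64(23), np.int64(172), np.int64(168), np.int64(167), np.int64(168), np.int64(167), np.int64(166), np.int64(168), np.int64(167)]
```

Emit:
move_arm:
  rows:
    - {"x":-0.08,"y":-0.9,"z":-0.36,"wx":0,"wy":0,"wz":0.0044,"fingers":1}
    - {"x":-0.08,"y":-0.9,"z":-0.36,"wx":0,"wy":0,"wz":0.0044,"fingers":1}
    - {"x":-0.08,"y":-0.9,"z":-0.36,"wx":0,"wy":0,"wz":0.0044,"fingers":1}
    - {"x":-0.08,"y":-0.9,"z":-0.36,"wx":0,"wy":0,"wz":0.0044,"fingers":1}
    - {"x":-0.08,"y":-0.9,"z":-0.36,"wx":0,"wy":0,"wz":0.0044,"fingers":1}

```text
t: 7.82
tcp_pos: [0.3817, 0.2155, 0.2515]
ee_rot: [[-0.983, -0.181, -0.001], [-0.181, 0.983, 0.001], [0.001, 0.001, -1.0]]
wrist_force: [0.2, 0.0, -0.8]
opening: 0.0392
gripper_force: 40.7
```

Emit:
move_arm:
  rows:
    - {"x":-0.08,"y":-0.9,"z":-0.36,"wx":0,"wy":0,"wz":0.0044,"fingers":1}
    - {"x":-0.08,"y":-0.9,"z":-0.36,"wx":0,"wy":0,"wz":0.0044,"fingers":1}
    - {"x":0,"y":0,"z":0,"wx":0,"wy":0,"wz":0,"fingers":1}
    - {"x":0,"y":0,"z":0,"wx":0,"wy":0,"wz":0,"fingers":1}

```text
t: 8.15
tcp_pos: [0.3788, 0.1791, 0.2373]
ee_rot: [[-0.973, -0.231, -0.001], [-0.231, 0.973, -0.0], [0.001, 0.0, -1.0]]
wrist_force: [-0.7, 0.6, -0.4]
opening: 0.0392
gripper_force: 40.7
```

Emit:
move_arm:
  rows:
    - {"x":0.9,"y":0.29,"z":0.05,"wx":0,"wy":0,"wz":0,"fingers":1}
    - {"x":0.9,"y":0.214,"z":0,"wx":0,"wy":0,"wz":0,"fingers":1}
    - {"x":0.9,"y":0.214,"z":0,"wx":0,"wy":0,"wz":0,"fingers":1}
    - {"x":0.9,"y":0.214,"z":0,"wx":0,"wy":0,"wz":0,"fingers":1}
    - {"x":0,"y":0,"z":0,"wx":0,"wy":0,"wz":0,"fingers":1}

```text
t: 8.57
tcp_pos: [0.4542, 0.2003, 0.239]
ee_rot: [[-0.973, -0.232, 0.001], [-0.232, 0.973, 0.003], [-0.002, 0.003, -1.0]]
wrist_force: [0.4, -0.7, -0.5]
opening: 0.0392
gripper_force: 40.8
```

Emit:
move_arm:
  rows:
    - {"x":0.9,"y":0.214,"z":0,"wx":0,"wy":0,"wz":0,"fingers":1}
    - {"x":0.9,"y":0.214,"z":0,"wx":0,"wy":0,"wz":0,"fingers":1}
    - {"x":0.9,"y":0.214,"z":0,"wx":0,"wy":0,"wz":0,"fingers":1}
    - {"x":0.9,"y":0.214,"z":0,"wx":0,"wy":0,"wz":0,"fingers":1}
    - {"x":0.5,"y":0.12,"z":0,"wx":0,"wy":0,"wz":0,"fingers":1}

```text
t: 8.98
tcp_pos: [0.5344, 0.2193, 0.2388]
ee_rot: [[-0.973, -0.233, -0.0], [-0.233, 0.973, 0.001], [-0.0, 0.001, -1.0]]
wrist_force: [-0.3, -0.6, -1.0]
opening: 0.0396
gripper_force: 40.8
```

Emit:
move_arm:
  rows:
    - {"x":0,"y":0,"z":0,"wx":0,"wy":0,"wz":0,"fingers":1}
    - {"x":0,"y":0,"z":-0.4,"wx":0,"wy":0,"wz":0,"fingers":1}
    - {"x":0,"y":0,"z":-0.4,"wx":0,"wy":0,"wz":0,"fingers":1}
    - {"x":0,"y":0,"z":-0.35,"wx":0,"wy":0,"wz":0,"fingers":1}
    - {"x":0,"y":0,"z":0,"wx":0,"wy":0,"wz":0,"fingers":1}

```text
t: 9.4
tcp_pos: [0.5322, 0.2176, 0.2156]
ee_rot: [[-0.973, -0.233, -0.0], [-0.233, 0.973, -0.0], [0.0, -0.0, -1.0]]
wrist_force: [-0.4, -0.3, 4.8]
opening: 0.0392
gripper_force: 41.2
```

Emit:
move_arm:
  rows:
    - {"x":0,"y":0,"z":0,"wx":0,"wy":0,"wz":0,"fingers":0.5}
    - {"x":0,"y":0,"z":0,"wx":0,"wy":0,"wz":0,"fingers":0}
    - {"x":0,"y":0,"z":0,"wx":0,"wy":0,"wz":0,"fingers":0}
    - {"x":0,"y":0,"z":0,"wx":0,"wy":0,"wz":0,"fingers":0}
    - {"x":0,"y":0,"z":0,"wx":0,"wy":0,"wz":0,"fingers":0}

```text
t: 9.82
tcp_pos: [0.5331, 0.2173, 0.2158]
ee_rot: [[-0.973, -0.232, -0.0], [-0.232, 0.973, -0.0], [0.0, -0.0, -1.0]]
wrist_force: [0.7, 0.6, -0.2]
opening: 0.0853
gripper_force: 0.0
```

Emit:
move_arm:
  rows:
    - {"x":0,"y":0,"z":1,"wx":0,"wy":0,"wz":0,"fingers":0}
    - {"x":0,"y":0,"z":1,"wx":0,"wy":0,"wz":0,"fingers":0}
    - {"x":0,"y":0,"z":1,"wx":0,"wy":0,"wz":0,"fingers":0}
    - {"x":0,"y":0,"z":1,"wx":0,"wy":0,"wz":0,"fingers":0}
    - {"x":0,"y":0,"z":1,"wx":0,"wy":0,"wz":0,"fingers":0}

```text
t: 10.23
tcp_pos: [0.533, 0.2174, 0.3168]
ee_rot: [[-0.973, -0.232, -0.0], [-0.232, 0.973, 0.0], [0.0, 0.0, -1.0]]
wrist_force: [0.4, -0.7, -0.4]
opening: 0.0855
gripper_force: 0.0
```

Emit:
move_arm:
  rows:
    - {"x":-0.09,"y":0.96,"z":0,"wx":0,"wy":0,"wz":-0.00305,"fingers":0}
    - {"x":-0.09,"y":0.96,"z":0,"wx":0,"wy":0,"wz":-0.00305,"fingers":0}
    - {"x":-0.09,"y":0.96,"z":0,"wx":0,"wy":0,"wz":-0.00305,"fingers":0}
    - {"x":-0.09,"y":0.96,"z":0,"wx":0,"wy":0,"wz":-0.00305,"fingers":0}
    - {"x":-0.09,"y":0.96,"z":0,"wx":0,"wy":0,"wz":-0.00305,"fingers":0}

```text
t: 10.65
tcp_pos: [0.5241, 0.3142, 0.3159]
ee_rot: [[-0.991, -0.137, 0.0], [-0.137, 0.991, -0.0], [-0.0, -0.0, -1.0]]
wrist_force: [-0.8, 0.6, -0.3]
opening: 0.0855
gripper_force: 0.0
```

Emit:
move_arm:
  rows:
    - {"x":-0.09,"y":0.96,"z":0,"wx":0,"wy":0,"wz":-0.00305,"fingers":0}
    - {"x":-0.09,"y":0.96,"z":0,"wx":0,"wy":0,"wz":-0.00305,"fingers":0}
    - {"x":-0.09,"y":0.96,"z":0,"wx":0,"wy":0,"wz":-0.00305,"fingers":0}
    - {"x":-0.09,"y":0.96,"z":0,"wx":0,"wy":0,"wz":-0.00305,"fingers":0}
    - {"x":-0.09,"y":0.96,"z":0,"wx":0,"wy":0,"wz":-0.00305,"fingers":0}

```text
t: 11.07
tcp_pos: [0.515, 0.4103, 0.3157]
ee_rot: [[-0.999, -0.042, -0.0], [-0.042, 0.999, -0.0], [0.0, -0.0, -1.0]]
wrist_force: [0.0, -0.2, -0.2]
opening: 0.0856
gripper_force: 0.0
```

Emit:
move_arm:
  rows:
    - {"x":0,"y":0,"z":0,"wx":0,"wy":0,"wz":0,"fingers":0}
    - {"x":0,"y":0,"z":0,"wx":0,"wy":0,"wz":0,"fingers":0}
    - {"x":0,"y":0,"z":0,"wx":0,"wy":0,"wz":0,"fingers":0}

```text
t: 11.32
tcp_pos: [0.5154, 0.4088, 0.3157]
ee_rot: [[-0.999, -0.043, 0.0], [-0.043, 0.999, -0.001], [-0.0, -0.001, -1.0]]
wrist_force: [1.0, -0.9, -0.5]
opening: 0.0856
gripper_force: 0.0
```

```bash
python3 - <<'E'
from h import *
d=snap('wrist','w5');print(d['p'],np.degrees(np.arctan2(d['Re'][1,0],d['Re'][0,0])))
s=snap('side','s5')
a=cv2.resize(d['frame'][120:350,30:430],None,fx=1.3,fy=1.3,interpolation=cv2.INTER_CUBIC)
b=cv2.resize(s['frame'][210:380,90:290],None,fx=1.7,fy=1.7,interpolation=cv2.INTER_CUBIC)
o=np.zeros((600,800,3),np.uint8);o[:299,:520]=a;o[300:589,:340]=b;cv2.imwrite('pics/w5b.png',cv2.convertScaleAbs(o,alpha=1.5,beta=15))
E
```

```text
[0.51540869 0.40883747 0.31568675] -177.55632934925768
```

View pics/w5b.png

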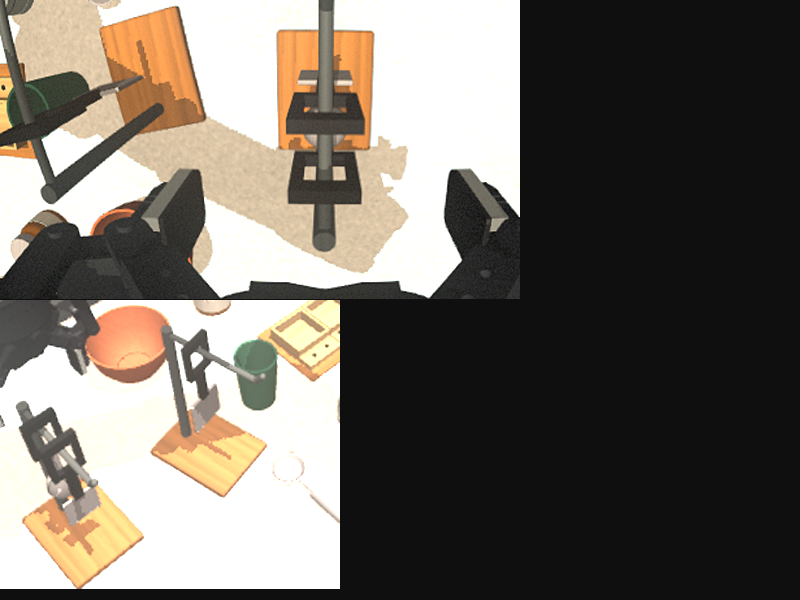

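Turner 1 hangs on the spare prong (side inset (195,365)). The next turner's bar is at crop (325,126), right under the gripper, so I descend.

Emit:
move_arm:
  rows:
    - {"x":0,"y":0.05,"z":-1,"wx":0,"wy":0,"wz":0,"fingers":0}
    - {"x":0,"y":0,"z":-1,"wx":0,"wy":0,"wz":0,"fingers":0}
    - {"x":0,"y":0,"z":-1,"wx":0,"wy":0,"wz":0,"fingers":0}
    - {"x":0,"y":0,"z":-1,"wx":0,"wy":0,"wz":0,"fingers":0}
    - {"x":0,"y":0,"z":-1,"wx":0,"wy":0,"wz":0,"fingers":0}

```text
t: 11.83
tcp_pos: [0.5159, 0.4091, 0.2152]
ee_rot: [[-0.999, -0.041, 0.001], [-0.041, 0.999, -0.0], [-0.001, -0.0, -1.0]]
wrist_force: [0.4, 0.2, -0.4]
opening: 0.0854
gripper_force: 0.0
```

Emit:
move_arm:
  rows:
    - {"x":0,"y":0,"z":0,"wx":0,"wy":0,"wz":0,"fingers":0}
    - {"x":0,"y":0,"z":0,"wx":0,"wy":0,"wz":0,"fingers":0.3}
    - {"x":0,"y":0,"z":0,"wx":0,"wy":0,"wz":0,"fingers":1}
    - {"x":0,"y":0,"z":0,"wx":0,"wy":0,"wz":0,"fingers":1}
    - {"x":0,"y":0,"z":0,"wx":0,"wy":0,"wz":0,"fingers":1}
  grip_force: 40

```text
t: 12.25
tcp_pos: [0.5156, 0.4109, 0.2175]
ee_rot: [[-0.999, -0.042, 0.002], [-0.042, 0.999, 0.002], [-0.002, 0.001, -1.0]]
wrist_force: [-1.0, 3.9, 5.9]
opening: 0.0393
gripper_force: 43.5
```

Emit:
move_arm:
  rows:
    - {"x":0,"y":0,"z":0,"wx":0,"wy":0,"wz":0,"fingers":1}
    - {"x":0,"y":0,"z":0.4,"wx":0,"wy":0,"wz":0,"fingers":1}
    - {"x":0,"y":0,"z":0.4,"wx":0,"wy":0,"wz":0,"fingers":1}
    - {"x":0,"y":0,"z":0.35,"wx":0,"wy":0,"wz":0,"fingers":1}
    - {"x":0,"y":0,"z":0,"wx":0,"wy":0,"wz":0,"fingers":1}

```text
t: 12.67
tcp_pos: [0.5155, 0.4112, 0.2412]
ee_rot: [[-0.999, -0.043, 0.002], [-0.043, 0.999, 0.002], [-0.002, 0.002, -1.0]]
wrist_force: [-0.0, 0.6, -0.5]
opening: 0.0393
gripper_force: 40.3
```

Emit:
move_arm:
  rows:
    - {"x":-0.9,"y":-0.032,"z":0,"wx":0,"wy":0,"wz":0,"fingers":1}
    - {"x":-0.9,"y":-0.032,"z":0,"wx":0,"wy":0,"wz":0,"fingers":1}
    - {"x":-0.9,"y":-0.032,"z":0,"wx":0,"wy":0,"wz":0,"fingers":1}
    - {"x":-0.9,"y":-0.032,"z":0,"wx":0,"wy":0,"wz":0,"fingers":1}
    - {"x":-0.9,"y":-0.032,"z":0,"wx":0,"wy":0,"wz":0,"fingers":1}

```text
t: 13.08
tcp_pos: [0.4243, 0.4071, 0.2389]
ee_rot: [[-0.999, -0.043, 0.0], [-0.043, 0.999, -0.0], [-0.0, -0.0, -1.0]]
wrist_force: [0.3, 0.7, -0.9]
opening: 0.0393
gripper_force: 40.3
```

Emit:
move_arm:
  rows:
    - {"x":-0.9,"y":-0.032,"z":0,"wx":0,"wy":0,"wz":0,"fingers":1}
    - {"x":-0.9,"y":-0.032,"z":0,"wx":0,"wy":0,"wz":0,"fingers":1}
    - {"x":0,"y":-0.94,"z":0,"wx":0,"wy":0,"wz":0.00254,"fingers":1}
    - {"x":0,"y":-0.94,"z":0,"wx":0,"wy":0,"wz":0.00254,"fingers":1}
    - {"x":-0.05,"y":-0.94,"z":0,"wx":0,"wy":0,"wz":0.00254,"fingers":1}

```text
t: 13.5
tcp_pos: [0.3877, 0.3491, 0.239]
ee_rot: [[-0.996, -0.092, 0.0], [-0.092, 0.996, -0.0], [-0.0, -0.0, -1.0]]
wrist_force: [0.5, -0.5, -0.1]
opening: 0.0394
gripper_force: 40.4
```

Emit:
move_arm:
  rows:
    - {"x":-0.05,"y":-0.94,"z":0,"wx":0,"wy":0,"wz":0.00254,"fingers":1}
    - {"x":-0.05,"y":-0.94,"z":0,"wx":0,"wy":0,"wz":0.00254,"fingers":1}
    - {"x":-0.05,"y":-0.94,"z":0,"wx":0,"wy":0,"wz":0.00254,"fingers":1}
    - {"x":-0.05,"y":-0.94,"z":0,"wx":0,"wy":0,"wz":0.00254,"fingers":1}
    - {"x":-0.05,"y":-0.94,"z":0,"wx":0,"wy":0,"wz":0.00254,"fingers":1}

```text
t: 13.92
tcp_pos: [0.383, 0.2547, 0.239]
ee_rot: [[-0.985, -0.17, 0.0], [-0.17, 0.985, -0.0], [-0.0, -0.0, -1.0]]
wrist_force: [-0.5, 0.3, -0.5]
opening: 0.0393
gripper_force: 40.4
```

Emit:
move_arm:
  rows:
    - {"x":-0.05,"y":-0.94,"z":0,"wx":0,"wy":0,"wz":0.00254,"fingers":1}
    - {"x":-0.05,"y":-0.94,"z":0,"wx":0,"wy":0,"wz":0.00254,"fingers":1}
    - {"x":-0.05,"y":-0.94,"z":0,"wx":0,"wy":0,"wz":0.00254,"fingers":1}
    - {"x":-0.05,"y":-0.94,"z":0,"wx":0,"wy":0,"wz":0.00254,"fingers":1}
    - {"x":0,"y":0,"z":0,"wx":0,"wy":0,"wz":0,"fingers":1}

```text
t: 14.33
tcp_pos: [0.379, 0.1767, 0.2385]
ee_rot: [[-0.973, -0.23, -0.001], [-0.23, 0.973, -0.003], [0.001, -0.003, -1.0]]
wrist_force: [-1.2, -0.4, -0.6]
opening: 0.0392
gripper_force: 40.5
```

Emit:
move_arm:
  rows:
    - {"x":0,"y":0,"z":0,"wx":0,"wy":0,"wz":0,"fingers":1}
    - {"x":0,"y":0,"z":0,"wx":0,"wy":0,"wz":0,"fingers":1}

```text
t: 14.5
tcp_pos: [0.3793, 0.1809, 0.2392]
ee_rot: [[-0.973, -0.232, 0.001], [-0.232, 0.973, 0.001], [-0.001, 0.0, -1.0]]
wrist_force: [-0.5, 0.4, -0.8]
opening: 0.0397
gripper_force: 40.5
```

Emit:
move_arm:
  rows:
    - {"x":0.92,"y":0.218,"z":0.05,"wx":0,"wy":0,"wz":0,"fingers":1}
    - {"x":0.92,"y":0.218,"z":0,"wx":0,"wy":0,"wz":0,"fingers":1}
    - {"x":0.92,"y":0.218,"z":0,"wx":0,"wy":0,"wz":0,"fingers":1}
    - {"x":0.92,"y":0.218,"z":0,"wx":0,"wy":0,"wz":0,"fingers":1}
    - {"x":0.92,"y":0.218,"z":0,"wx":0,"wy":0,"wz":0,"fingers":1}

```text
t: 14.92
tcp_pos: [0.472, 0.2038, 0.2399]
ee_rot: [[-0.972, -0.233, -0.0], [-0.233, 0.972, 0.001], [-0.0, 0.001, -1.0]]
wrist_force: [0.7, 0.3, 0.2]
opening: 0.0394
gripper_force: 40.6
```

Emit:
move_arm:
  rows:
    - {"x":0.92,"y":0.218,"z":0,"wx":0,"wy":0,"wz":0,"fingers":1}
    - {"x":0,"y":0,"z":0,"wx":0,"wy":0,"wz":0,"fingers":1}
    - {"x":0,"y":0,"z":-0.4,"wx":0,"wy":0,"wz":0,"fingers":1}
    - {"x":0,"y":0,"z":-0.4,"wx":0,"wy":0,"wz":0,"fingers":1}
    - {"x":0,"y":0,"z":-0.35,"wx":0,"wy":0,"wz":0,"fingers":1}

```text
t: 15.33
tcp_pos: [0.4887, 0.207, 0.2164]
ee_rot: [[-0.972, -0.233, -0.0], [-0.233, 0.972, -0.0], [0.0, -0.0, -1.0]]
wrist_force: [-10.4, -8.0, 62.3]
opening: 0.0389
gripper_force: 47.5
```

Emit:
move_arm:
  rows:
    - {"x":0,"y":0,"z":0,"wx":0,"wy":0,"wz":0,"fingers":1}

```text
t: 15.42
tcp_pos: [0.4887, 0.207, 0.2167]
ee_rot: [[-0.972, -0.233, 0.0], [-0.233, 0.972, -0.0], [-0.0, -0.0, -1.0]]
wrist_force: [-1.4, -0.5, 6.4]
opening: 0.0394
gripper_force: 41.9
```

Emit:
move_arm:
  rows:
    - {"x":0,"y":0,"z":0,"wx":0,"wy":0,"wz":0,"fingers":0.5}
    - {"x":0,"y":0,"z":0,"wx":0,"wy":0,"wz":0,"fingers":0}
    - {"x":0,"y":0,"z":0,"wx":0,"wy":0,"wz":0,"fingers":0}
    - {"x":0,"y":0,"z":0,"wx":0,"wy":0,"wz":0,"fingers":0}
    - {"x":0,"y":0,"z":0,"wx":0,"wy":0,"wz":0,"fingers":0}

```text
t: 15.83
tcp_pos: [0.4894, 0.2064, 0.2168]
ee_rot: [[-0.973, -0.232, -0.0], [-0.232, 0.973, -0.0], [0.0, -0.0, -1.0]]
wrist_force: [0.2, -0.1, 0.2]
opening: 0.0849
gripper_force: 0.0
```

Emit:
move_arm:
  rows:
    - {"x":0,"y":0,"z":1,"wx":0,"wy":0,"wz":0,"fingers":0}
    - {"x":0,"y":0,"z":1,"wx":0,"wy":0,"wz":0,"fingers":0}
    - {"x":0,"y":0,"z":1,"wx":0,"wy":0,"wz":0,"fingers":0}
    - {"x":0,"y":0,"z":1,"wx":0,"wy":0,"wz":0,"fingers":0}
    - {"x":0,"y":0,"z":1,"wx":0,"wy":0,"wz":0,"fingers":0}

```text
t: 16.25
tcp_pos: [0.4894, 0.2064, 0.3178]
ee_rot: [[-0.973, -0.232, -0.0], [-0.232, 0.973, -0.0], [0.0, 0.0, -1.0]]
wrist_force: [0.4, -0.4, 0.2]
opening: 0.0856
gripper_force: 0.0
```

Emit:
move_arm:
  rows:
    - {"x":0.297,"y":0.927,"z":0,"wx":0,"wy":0,"wz":-0.00277,"fingers":0}
    - {"x":0.297,"y":0.927,"z":0,"wx":0,"wy":0,"wz":-0.00277,"fingers":0}
    - {"x":0.297,"y":0.927,"z":0,"wx":0,"wy":0,"wz":-0.00277,"fingers":0}
    - {"x":0.297,"y":0.927,"z":0,"wx":0,"wy":0,"wz":-0.00277,"fingers":0}
    - {"x":0.297,"y":0.927,"z":0,"wx":0,"wy":0,"wz":-0.00277,"fingers":0}

```text
t: 16.67
tcp_pos: [0.5196, 0.2999, 0.3168]
ee_rot: [[-0.989, -0.145, -0.0], [-0.145, 0.989, -0.0], [0.0, -0.0, -1.0]]
wrist_force: [0.7, 0.1, 0.7]
opening: 0.0855
gripper_force: 0.0
```

Emit:
move_arm:
  rows:
    - {"x":0.297,"y":0.927,"z":0,"wx":0,"wy":0,"wz":-0.00277,"fingers":0}
    - {"x":0.297,"y":0.927,"z":0,"wx":0,"wy":0,"wz":-0.00277,"fingers":0}
    - {"x":0.297,"y":0.927,"z":0,"wx":0,"wy":0,"wz":-0.00277,"fingers":0}
    - {"x":0.297,"y":0.927,"z":0,"wx":0,"wy":0,"wz":-0.00277,"fingers":0}
    - {"x":0.297,"y":0.927,"z":0,"wx":0,"wy":0,"wz":-0.00277,"fingers":0}

```text
t: 17.08
tcp_pos: [0.5492, 0.3927, 0.3166]
ee_rot: [[-0.998, -0.059, -0.0], [-0.059, 0.998, -0.0], [0.0, -0.0, -1.0]]
wrist_force: [0.1, 0.6, 0.3]
opening: 0.0854
gripper_force: 0.0
```

Emit:
move_arm:
  rows:
    - {"x":0.297,"y":0.927,"z":0,"wx":0,"wy":0,"wz":-0.00277,"fingers":0}
    - {"x":0,"y":0,"z":0,"wx":0,"wy":0,"wz":0,"fingers":0}
    - {"x":0,"y":0,"z":0,"wx":0,"wy":0,"wz":0,"fingers":0}
    - {"x":0,"y":0,"z":0,"wx":0,"wy":0,"wz":0,"fingers":0}

```text
t: 17.42
tcp_pos: [0.5548, 0.41, 0.3166]
ee_rot: [[-0.999, -0.043, -0.0], [-0.043, 0.999, -0.001], [0.0, -0.001, -1.0]]
wrist_force: [0.9, -0.1, -0.1]
opening: 0.0855
gripper_force: 0.0
```

```bash
python3 - <<'E'
from h import *
d=snap('wrist','w6');print(d['p'],np.degrees(np.arctan2(d['Re'][1,0],d['Re'][0,0])))
s=snap('side','s6')
a=cv2.resize(d['frame'][100:350,0:430],None,fx=1.3,fy=1.3,interpolation=cv2.INTER_CUBIC)
b=cv2.resize(s['frame'][210:370,90:290],None,fx=1.7,fy=1.7,interpolation=cv2.INTER_CUBIC)
o=np.zeros((600,560,3),np.uint8);o[:325,:559]=a;o[328:600,:340]=b;cv2.imwrite('pics/w6b.png',cv2.convertScaleAbs(o,alpha=1.5,beta=15))
E
```

```text
[0.55483671 0.41000435 0.31664076] -177.54117209758016
```

View pics/w6b.png

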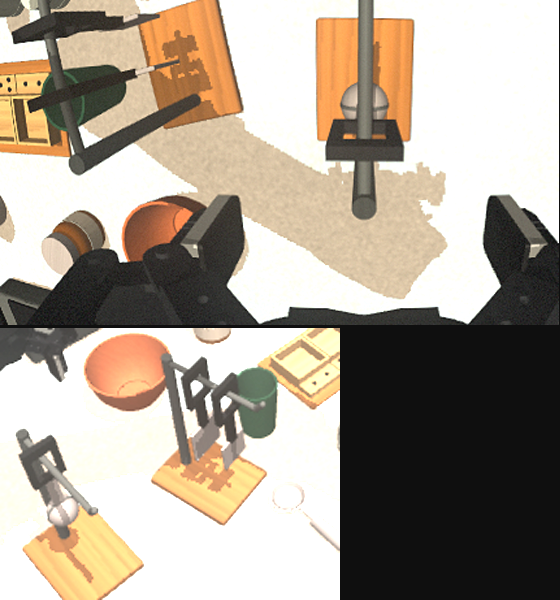

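Both turners hang on the spare prong, seen in both insets. The infuser bar is at (365,149), under the gripper. Now I grasp it.

```bash
python3 - <<'E'
from h import *
d=load('w6');print(atz(d,365/1.3,100+149/1.3,.238))
E
```

```text
[0.5525 0.4118 0.238 ]
```

Emit:
move_arm:
  rows:
    - {"x":0,"y":0.05,"z":-1,"wx":0,"wy":0,"wz":0,"fingers":0}
    - {"x":0,"y":0,"z":-1,"wx":0,"wy":0,"wz":0,"fingers":0}
    - {"x":0,"y":0,"z":-1,"wx":0,"wy":0,"wz":0,"fingers":0}
    - {"x":0,"y":0,"z":-1,"wx":0,"wy":0,"wz":0,"fingers":0}
    - {"x":0,"y":0,"z":-0.8,"wx":0,"wy":0,"wz":0,"fingers":0}

```text
t: 17.93
tcp_pos: [0.5551, 0.4099, 0.2197]
ee_rot: [[-0.999, -0.042, -0.0], [-0.042, 0.999, -0.001], [0.0, -0.001, -1.0]]
wrist_force: [0.0, -0.8, 0.4]
opening: 0.0852
gripper_force: 0.0
```

Emit:
move_arm:
  rows:
    - {"x":0,"y":0,"z":0,"wx":0,"wy":0,"wz":0,"fingers":0}
    - {"x":0,"y":0,"z":0,"wx":0,"wy":0,"wz":0,"fingers":0.3}
    - {"x":0,"y":0,"z":0,"wx":0,"wy":0,"wz":0,"fingers":1}
    - {"x":0,"y":0,"z":0,"wx":0,"wy":0,"wz":0,"fingers":1}
    - {"x":0,"y":0,"z":0,"wx":0,"wy":0,"wz":0,"fingers":1}
  grip_force: 40

```text
t: 18.35
tcp_pos: [0.5553, 0.4118, 0.2224]
ee_rot: [[-0.999, -0.042, 0.002], [-0.042, 0.999, 0.001], [-0.002, 0.001, -1.0]]
wrist_force: [-0.3, -0.1, 10.1]
opening: 0.0393
gripper_force: 43.5
```

Emit:
move_arm:
  rows:
    - {"x":0,"y":0,"z":0,"wx":0,"wy":0,"wz":0,"fingers":1}
    - {"x":0,"y":0,"z":0.4,"wx":0,"wy":0,"wz":0,"fingers":1}
    - {"x":0,"y":0,"z":0.4,"wx":0,"wy":0,"wz":0,"fingers":1}
    - {"x":0,"y":0,"z":0.35,"wx":0,"wy":0,"wz":0,"fingers":1}
    - {"x":0,"y":0,"z":0,"wx":0,"wy":0,"wz":0,"fingers":1}

```text
t: 18.77
tcp_pos: [0.5552, 0.4123, 0.2462]
ee_rot: [[-0.999, -0.043, 0.002], [-0.043, 0.999, 0.002], [-0.002, 0.002, -1.0]]
wrist_force: [0.2, 0.8, -0.3]
opening: 0.039
gripper_force: 40.2
```

Emit:
move_arm:
  rows:
    - {"x":-0.93,"y":-0.033,"z":0,"wx":0,"wy":0,"wz":0,"fingers":1}
    - {"x":-0.93,"y":-0.033,"z":0,"wx":0,"wy":0,"wz":0,"fingers":1}
    - {"x":-0.93,"y":-0.033,"z":0,"wx":0,"wy":0,"wz":0,"fingers":1}
    - {"x":-0.93,"y":-0.033,"z":0,"wx":0,"wy":0,"wz":0,"fingers":1}
    - {"x":-0.93,"y":-0.033,"z":0,"wx":0,"wy":0,"wz":0,"fingers":1}

```text
t: 19.18
tcp_pos: [0.461, 0.4081, 0.2439]
ee_rot: [[-0.999, -0.043, 0.0], [-0.043, 0.999, 0.0], [-0.0, 0.0, -1.0]]
wrist_force: [-0.9, 0.3, -0.6]
opening: 0.0394
gripper_force: 40.3
```

Emit:
move_arm:
  rows:
    - {"x":-0.93,"y":-0.033,"z":0,"wx":0,"wy":0,"wz":0,"fingers":1}
    - {"x":-0.93,"y":-0.033,"z":0,"wx":0,"wy":0,"wz":0,"fingers":1}
    - {"x":-0.93,"y":-0.033,"z":0,"wx":0,"wy":0,"wz":0,"fingers":1}
    - {"x":-0.93,"y":-0.033,"z":0,"wx":0,"wy":0,"wz":0,"fingers":1}
    - {"x":0,"y":-1,"z":0,"wx":0,"wy":0,"wz":0,"fingers":1}

```text
t: 19.6
tcp_pos: [0.3825, 0.3891, 0.2448]
ee_rot: [[-0.999, -0.05, -0.001], [-0.05, 0.999, 0.003], [0.001, 0.003, -1.0]]
wrist_force: [-0.2, -0.7, 0.6]
opening: 0.0392
gripper_force: 40.4
```

Emit:
move_arm:
  rows:
    - {"x":0,"y":-1,"z":0,"wx":0,"wy":0,"wz":0,"fingers":1}
    - {"x":0,"y":-1,"z":0,"wx":0,"wy":0,"wz":0,"fingers":1}
    - {"x":0,"y":-1,"z":0,"wx":0,"wy":0,"wz":0,"fingers":1}
    - {"x":0,"y":-1,"z":0,"wx":0,"wy":0,"wz":0,"fingers":1}
    - {"x":0,"y":-1,"z":0,"wx":0,"wy":0,"wz":0,"fingers":1}

```text
t: 20.02
tcp_pos: [0.3874, 0.2846, 0.244]
ee_rot: [[-0.999, -0.043, 0.0], [-0.043, 0.999, -0.0], [-0.0, -0.0, -1.0]]
wrist_force: [0.4, -0.3, -0.3]
opening: 0.0393
gripper_force: 40.4
```

Emit:
move_arm:
  rows:
    - {"x":0,"y":-1,"z":0,"wx":0,"wy":0,"wz":0,"fingers":1}
    - {"x":0,"y":-1,"z":0,"wx":0,"wy":0,"wz":0,"fingers":1}
    - {"x":0,"y":-1,"z":0,"wx":0,"wy":0,"wz":0,"fingers":1}
    - {"x":0,"y":-1,"z":0,"wx":0,"wy":0,"wz":0,"fingers":1}
    - {"x":0,"y":-1,"z":0,"wx":0,"wy":0,"wz":0,"fingers":1}

```text
t: 20.43
tcp_pos: [0.3873, 0.1847, 0.2441]
ee_rot: [[-0.999, -0.043, 0.0], [-0.043, 0.999, -0.0], [-0.0, -0.0, -1.0]]
wrist_force: [0.2, -0.5, -0.9]
opening: 0.0389
gripper_force: 40.4
```

Emit:
move_arm:
  rows:
    - {"x":0,"y":-1,"z":0,"wx":0,"wy":0,"wz":0,"fingers":1}
    - {"x":0,"y":-1,"z":0,"wx":0,"wy":0,"wz":0,"fingers":1}
    - {"x":0,"y":-1,"z":0,"wx":0,"wy":0,"wz":0,"fingers":1}
    - {"x":0,"y":-1,"z":0,"wx":0,"wy":0,"wz":0,"fingers":1}
    - {"x":0,"y":0,"z":0,"wx":0,"wy":0,"wz":0,"fingers":1}

```text
t: 20.85
tcp_pos: [0.3874, 0.1018, 0.2437]
ee_rot: [[-0.999, -0.039, -0.001], [-0.039, 0.999, -0.002], [0.001, -0.002, -1.0]]
wrist_force: [-0.2, -0.5, -1.6]
opening: 0.0389
gripper_force: 40.5
```

```bash
cat >> h.py <<'E'
from scipy.optimize import minimize
a_=np.linspace(0,2*np.pi,40)
def hullmask(d,pts):
    q=np.array([proj(d,p) for p in pts])
    m=np.zeros((1680,2240),np.uint8);cv2.fillConvexPoly(m,cv2.convexHull((q*4).astype(np.int32).reshape(-1,1,2)),255)
    return cv2.resize(m,(560,420),interpolation=cv2.INTER_AREA)/255.
def cyl(x,y,r0,r1,h,z0=0): return [(x+r*np.cos(t),y+r*np.sin(t),z) for r,z in((r0,z0),(r1,z0+h)) for t in a_]
E
python3 - <<'E'
from h import *
for f in ['top0','side0']:
    d=load(f);im=d['frame'].astype(int);b,g,r=im[...,0],im[...,1],im[...,2]
    m=((g>r*1.25)&(g>b*1.1)).astype(np.uint8)
    u,v=proj(d,[.56,.103,.05]).astype(int);w=np.zeros_like(m);w[v-40:v+40,u-30:u+30]=1;m*=w
    m=cv2.morphologyEx(m,cv2.MORPH_CLOSE,np.ones((5,5)));print(f,m.sum())
    c=lambda p:np.abs(hullmask(d,cyl(p[0]/100,p[1]/100,.027,.032,.095))-m).sum()
    s=minimize(c,[56,10.3],method='Nelder-Mead',options=dict(initial_simplex=[[55,9.8],[56.5,10.3],[56,11]]));print(s.x/100,s.fun)
print(ctrl.state()['tcp_pos'])
E
```

```text
top0 419
[0.55998099 0.10214774] 105.07843137254902
side0 375
[0.5802452 0.0909716] 574.2980392156862
[0.38740025 0.10183515 0.24366769]
```

```bash
python3 - <<'E'
from h import *
for f in ['top0','side0']:
    d=load(f);h=cv2.cvtColor(d['frame'],cv2.COLOR_BGR2HSV)
    m=((h[...,0]>55)&(h[...,0]<90)&(h[...,1]>70)).astype(np.uint8)
    u,v=proj(d,[.56,.103,.05]).astype(int);w=np.zeros_like(m);w[v-40:v+40,u-30:u+30]=1;m*=w
    m=cv2.morphologyEx(m,cv2.MORPH_CLOSE,np.ones((7,7)));n,l,st,ce=cv2.connectedComponentsWithStats(m);i=1+st[1:,4].argmax();m=(l==i);print(f,st[i],(u,v))
    c=lambda p:np.abs(hullmask(d,cyl(p[0]/100,p[1]/100,.027,.032,.095))-m).sum()
    s=minimize(c,[56,10.3],method='Nelder-Mead',options=dict(initial_simplex=[[55,9.8],[56.5,10.3],[56,11]]));print(s.x/100,s.fun)
E
```

```text
top0 [236 187  21  22 282] (np.int64(248), np.int64(199))
[0.55621794 0.1033929 ] 241.6313725490196
side0 [235 236  18  17  45] (np.int64(242), np.int64(254))
[0.61552346 0.05685269] 851.0470588235294
```

Emit:
move_arm:
  rows:
    - {"x":0.98,"y":0,"z":0,"wx":0,"wy":0,"wz":0,"fingers":1}
    - {"x":0.98,"y":0,"z":0,"wx":0,"wy":0,"wz":0,"fingers":1}
    - {"x":0.98,"y":0,"z":0,"wx":0,"wy":0,"wz":0,"fingers":1}
    - {"x":0.98,"y":0,"z":0,"wx":0,"wy":0,"wz":0,"fingers":1}
    - {"x":0.98,"y":0,"z":0,"wx":0,"wy":0,"wz":0,"fingers":1}

```text
t: 21.27
tcp_pos: [0.4865, 0.1061, 0.244]
ee_rot: [[-0.999, -0.043, 0.0], [-0.043, 0.999, 0.0], [-0.0, 0.0, -1.0]]
wrist_force: [-0.5, 0.2, -0.6]
opening: 0.0391
gripper_force: 40.6
```

Emit:
move_arm:
  rows:
    - {"x":0.98,"y":0,"z":0,"wx":0,"wy":0,"wz":0,"fingers":1}
    - {"x":0.98,"y":0,"z":0,"wx":0,"wy":0,"wz":0,"fingers":1}
    - {"x":0.98,"y":0,"z":0,"wx":0,"wy":0,"wz":0,"fingers":1}
    - {"x":0.98,"y":0,"z":0,"wx":0,"wy":0,"wz":0,"fingers":1}
    - {"x":0,"y":0,"z":0,"wx":0,"wy":0,"wz":0,"fingers":1}

```text
t: 21.68
tcp_pos: [0.5671, 0.1056, 0.2436]
ee_rot: [[-0.999, -0.041, 0.001], [-0.041, 0.999, 0.001], [-0.001, 0.001, -1.0]]
wrist_force: [-0.6, -0.1, -1.3]
opening: 0.0396
gripper_force: 40.6
```

Emit:
move_arm:
  rows:
    - {"x":0,"y":0,"z":0,"wx":0,"wy":0,"wz":0,"fingers":1}
    - {"x":0,"y":0,"z":0,"wx":0,"wy":0,"wz":0,"fingers":1}

```text
t: 21.85
tcp_pos: [0.5632, 0.1063, 0.2438]
ee_rot: [[-0.999, -0.044, -0.001], [-0.044, 0.999, 0.0], [0.001, 0.0, -1.0]]
wrist_force: [-0.5, -0.3, -1.1]
opening: 0.0394
gripper_force: 40.6
```

```bash
python3 - <<'E'
from h import *
d=snap('wrist','w7');print(d['p'],np.degrees(np.arctan2(d['Re'][1,0],d['Re'][0,0])))
s=snap('side','s7')
f=d['frame'][150:350,150:420];a=cv2.resize(f,None,fx=1.8,fy=1.8,interpolation=cv2.INTER_CUBIC)
b=cv2.resize(s['frame'][170:290,190:290],None,fx=3,fy=3,interpolation=cv2.INTER_CUBIC)
o=np.zeros((360,800,3),np.uint8);o[:,:486]=a;o[:,490:790]=b;cv2.imwrite('pics/w7b.png',cv2.convertScaleAbs(o,alpha=1.5,beta=15))
print(proj(d,[.561,.104,.095]),[proj(s,[.561,.104,z]) for z in(0,.095)])
E
```

```text
[0.56317032 0.10628389 0.24379428] -177.49943815118306
[275.6 190.4] [array([242.7, 266.9]), array([240.9, 242.3])]
```

View pics/w7b.png

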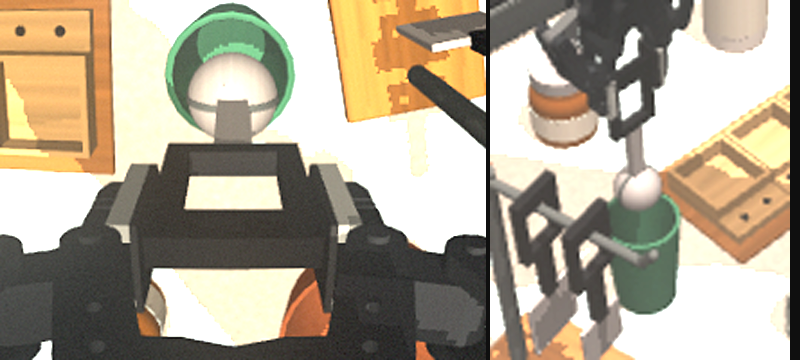

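Over the pot: its rim is centred at crop (231,73), which is (0.561, 0.106), matching the ball. Lowering.

Emit:
move_arm:
  rows:
    - {"x":0,"y":0,"z":-0.8,"wx":0,"wy":0,"wz":0,"fingers":1}
    - {"x":0,"y":0,"z":-0.8,"wx":0,"wy":0,"wz":0,"fingers":1}
    - {"x":0,"y":0,"z":-0.8,"wx":0,"wy":0,"wz":0,"fingers":1}
    - {"x":0,"y":0,"z":-0.8,"wx":0,"wy":0,"wz":0,"fingers":1}
    - {"x":0,"y":0,"z":-0.8,"wx":0,"wy":0,"wz":0,"fingers":1}

```text
t: 22.37
tcp_pos: [0.5633, 0.1055, 0.1636]
ee_rot: [[-0.999, -0.043, 0.001], [-0.043, 0.999, -0.0], [-0.001, -0.0, -1.0]]
wrist_force: [0.5, -0.2, -0.8]
opening: 0.0391
gripper_force: 40.6
```

Emit:
move_arm:
  rows:
    - {"x":0,"y":0,"z":-0.4,"wx":0,"wy":0,"wz":0,"fingers":1}
    - {"x":0,"y":0,"z":-0.3,"wx":0,"wy":0,"wz":0,"fingers":1}
    - {"x":0,"y":0,"z":-0.3,"wx":0,"wy":0,"wz":0,"fingers":1}
    - {"x":0,"y":0,"z":-0.2,"wx":0,"wy":0,"wz":0,"fingers":1}
    - {"x":0,"y":0,"z":0,"wx":0,"wy":0,"wz":0,"fingers":1}

```text
t: 22.78
tcp_pos: [0.5638, 0.1054, 0.1397]
ee_rot: [[-0.999, -0.043, -0.0], [-0.043, 0.999, -0.0], [0.0, -0.0, -1.0]]
wrist_force: [-0.4, -0.7, -1.1]
opening: 0.0392
gripper_force: 40.6
```

Emit:
move_arm:
  rows:
    - {"x":0,"y":0,"z":-0.15,"wx":0,"wy":0,"wz":0,"fingers":1}
    - {"x":0,"y":0,"z":0,"wx":0,"wy":0,"wz":0,"fingers":0}
    - {"x":0,"y":0,"z":0,"wx":0,"wy":0,"wz":0,"fingers":0}
    - {"x":0,"y":0,"z":0,"wx":0,"wy":0,"wz":0,"fingers":0}
    - {"x":0,"y":0,"z":0,"wx":0,"wy":0,"wz":0,"fingers":0}

```text
t: 23.2
tcp_pos: [0.5641, 0.1056, 0.1372]
ee_rot: [[-0.999, -0.043, 0.0], [-0.043, 0.999, 0.0], [-0.001, 0.0, -1.0]]
wrist_force: [-0.2, 0.4, -0.7]
opening: 0.0847
gripper_force: 0.0
```

Emit:
move_arm:
  rows:
    - {"x":0,"y":0,"z":1,"wx":0,"wy":0,"wz":0,"fingers":0}
    - {"x":0,"y":0,"z":1,"wx":0,"wy":0,"wz":0,"fingers":0}
    - {"x":0,"y":0,"z":1,"wx":0,"wy":0,"wz":0,"fingers":0}
    - {"x":0,"y":0,"z":1,"wx":0,"wy":0,"wz":0,"fingers":0}
    - {"x":0,"y":0,"z":1,"wx":0,"wy":0,"wz":0,"fingers":0}

```text
t: 23.62
tcp_pos: [0.5639, 0.1056, 0.2381]
ee_rot: [[-0.999, -0.043, 0.0], [-0.043, 0.999, 0.0], [-0.0, 0.0, -1.0]]
wrist_force: [-0.7, -1.0, -0.1]
opening: 0.0852
gripper_force: 0.0
```

Emit:
move_arm:
  rows:
    - {"x":-0.7,"y":-0.7,"z":0,"wx":0,"wy":0,"wz":-0.019,"fingers":0}
    - {"x":-0.7,"y":-0.7,"z":0,"wx":0,"wy":0,"wz":-0.019,"fingers":0}
    - {"x":-0.7,"y":-0.7,"z":0,"wx":0,"wy":0,"wz":-0.019,"fingers":0}
    - {"x":-0.7,"y":-0.7,"z":0,"wx":0,"wy":0,"wz":-0.019,"fingers":0}
    - {"x":-0.7,"y":-0.7,"z":0,"wx":0,"wy":0,"wz":-0.019,"fingers":0}

```text
t: 24.03
tcp_pos: [0.4932, 0.035, 0.2371]
ee_rot: [[-0.847, 0.531, 0.001], [0.531, 0.847, 0.0], [-0.0, 0.0, -1.0]]
wrist_force: [0.4, 0.8, 0.9]
opening: 0.0853
gripper_force: 0.0
```

Emit:
move_arm:
  rows:
    - {"x":-0.7,"y":-0.7,"z":0,"wx":0,"wy":0,"wz":-0.019,"fingers":0}
    - {"x":-0.7,"y":-0.7,"z":0,"wx":0,"wy":0,"wz":-0.019,"fingers":0}
    - {"x":-0.7,"y":-0.7,"z":0,"wx":0,"wy":0,"wz":-0.019,"fingers":0}
    - {"x":-0.5,"y":-0.7,"z":0,"wx":0,"wy":0,"wz":-0.019,"fingers":0}
    - {"x":0,"y":-0.7,"z":0,"wx":0,"wy":0,"wz":-0.019,"fingers":0}

```text
t: 24.45
tcp_pos: [0.44, -0.035, 0.2372]
ee_rot: [[-0.402, 0.915, -0.0], [0.915, 0.402, -0.001], [-0.001, -0.001, -1.0]]
wrist_force: [-0.3, 1.0, 0.1]
opening: 0.0853
gripper_force: 0.0
```

Emit:
move_arm:
  rows:
    - {"x":0,"y":-0.7,"z":0,"wx":0,"wy":0,"wz":-0.019,"fingers":0}
    - {"x":0,"y":-0.7,"z":0,"wx":0,"wy":0,"wz":-0.019,"fingers":0}
    - {"x":0,"y":-0.7,"z":0,"wx":0,"wy":0,"wz":-0.019,"fingers":0}
    - {"x":0,"y":0,"z":0,"wx":0,"wy":0,"wz":-0.009,"fingers":0}
    - {"x":0,"y":0,"z":0,"wx":0,"wy":0,"wz":0,"fingers":0}

```text
t: 24.87
tcp_pos: [0.4419, -0.0771, 0.2371]
ee_rot: [[-0.001, 1.0, 0.0], [1.0, 0.001, -0.0], [-0.0, 0.0, -1.0]]
wrist_force: [0.2, 0.0, 0.5]
opening: 0.0857
gripper_force: 0.0
```

Emit:
move_arm:
  rows:
    - {"x":0,"y":0,"z":0,"wx":0,"wy":0,"wz":0,"fingers":0}
    - {"x":0,"y":0,"z":0,"wx":0,"wy":0,"wz":0,"fingers":0}
    - {"x":0,"y":0,"z":0,"wx":0,"wy":0,"wz":0,"fingers":0}

```text
t: 25.12
tcp_pos: [0.442, -0.0759, 0.237]
ee_rot: [[-0.008, 1.0, 0.0], [1.0, 0.008, 0.0], [0.0, 0.0, -1.0]]
wrist_force: [0.1, -0.4, -0.4]
opening: 0.0854
gripper_force: 0.0
```

```bash
python3 - <<'E'
from h import *
d=snap('wrist','w8');print(d['p'],np.degrees(np.arctan2(d['Re'][1,0],d['Re'][0,0])))
s=snap('side','s8');t=snap('top','t8')
cl=lambda f,k,a=1.5:cv2.convertScaleAbs(cv2.resize(f,None,fx=k,fy=k,interpolation=cv2.INTER_CUBIC),alpha=a,beta=10)
o=np.zeros((600,800,3),np.uint8)
o[:320,:480]=cl(d['frame'][0:320,60:540],1,1.2);o[320:600,:480]=cl(s['frame'][160:300,230:470],2,1.0)
o[:320,490:790]=cl(s['frame'][190:270,215:290],4,1.2);o[330:570,490:790]=cl(t['frame'][165:265,240:450],1.5,1.5)[:240,:300] if 0 else cv2.resize(cl(t['frame'][165:265,255:455],1.5),(300,240))
cv2.imwrite('pics/w8b.png',o)
E
```

```text
[ 0.44196462 -0.07593127  0.23699742] 90.43488331012398
```

View pics/w8b.png

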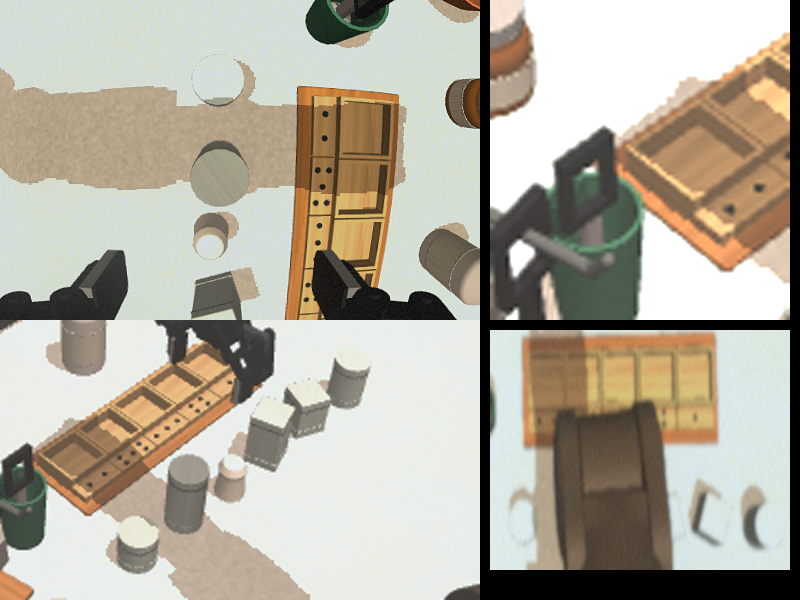

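The infuser stands in the pot with its handle above the rim. Tin1's lid is at crop (217,79) and tin5's at (219,177), with the caddy at right. Now the holder and tin coordinates.

```bash
python3 - <<'E'
from h import *
d=load('top0');P=lambda x,y:(265+x/4,165+(y-296)/4)
print('sep',[atz(d,*P(x,y),.016)[:2].tolist() for x,y in [(160,449),(258,448),(357,446),(457,444)]])
print('tray front',[atz(d,*P(x,y),.03)[:2].tolist() for x,y in [(110,426),(307,422),(507,420)]])
print('tab front',[atz(d,*P(x,y),.016)[:2].tolist() for x,y in [(110,468),(307,465),(507,461)]])
print('tray back',[atz(d,*P(x,y),.03)[:2].tolist() for x,y in [(110,332),(307,330),(507,328)]])
m=cv2.cvtColor(d['frame'],cv2.COLOR_BGR2HSV);m=((m[...,1]>90)&(m[...,0]<28)).astype(np.uint8);m[:, :270]=0;m[:155]=0;m[225:]=0
m=cv2.morphologyEx(cv2.morphologyEx(m,cv2.MORPH_CLOSE,np.ones((9,9))),cv2.MORPH_OPEN,np.ones((5,5)))
def box(p):
    c,s=np.cos(p[2]),np.sin(p[2]);return [(p[0]/100+c*a-s*b,p[1]/100+s*a+c*b,z) for a in(-.065,.065) for b in(-.18,.18) for z in(0,.006)]
c=lambda p:np.abs(hullmask(d,box(p))-m).sum()
s=minimize(c,[59.3,-15.2,.018],method='Nelder-Mead',options=dict(initial_simplex=[[59.3,-15.2,.018],[59.8,-15.2,.018],[59.3,-14.7,.018],[59.3,-15.2,.03]]));print('board',s.x,s.fun,m.sum())
w=load('w8')
print('w8 board corners',atz(w,358,87,.006),atz(w,459,95,.006))
for n,u,v,z in [('h2',424,128.5,.03),('h5',423,192,.03),('t1',277,79,.052),('t5',279,177,.096),('dot2',385,113,.016),('dot2',385,138,.016)]: print(n,atz(w,u,v,z))
E
```

```text
sep [[0.5534, -0.0509], [0.5542, -0.1183], [0.5556, -0.1862], [0.5571, -0.2545]]
tray front [[0.5674, -0.0163], [0.5703, -0.1505], [0.5717, -0.2858]]
tab front [[0.5401, -0.0164], [0.5424, -0.1518], [0.5454, -0.2883]]
tray back [[0.6326, -0.0162], [0.6339, -0.1511], [0.6352, -0.2871]]
board [ 5.92335747e+01 -1.51563842e+01  2.31073434e-02] 250.0 5803
w8 board corners [0.5276 0.0261 0.006 ] [0.6565 0.0291 0.006 ]
h2 [ 0.5984 -0.0151  0.03  ]
h5 [ 0.6037 -0.0861  0.03  ]
t1 [0.439  0.0267 0.052 ]
t5 [ 0.4416 -0.0593  0.096 ]
dot2 [ 0.5565 -0.0014  0.016 ]
dot2 [ 0.5577 -0.029   0.016 ]
```

Emit:
move_arm:
  rows:
    - {"x":0,"y":1,"z":-0.5,"wx":0,"wy":0,"wz":0,"fingers":0}
    - {"x":0,"y":1,"z":-0.5,"wx":0,"wy":0,"wz":0,"fingers":0}
    - {"x":0,"y":1,"z":-0.5,"wx":0,"wy":0,"wz":0,"fingers":0}
    - {"x":0,"y":1,"z":-0.5,"wx":0,"wy":0,"wz":0,"fingers":0}
    - {"x":0,"y":1,"z":-0.5,"wx":0,"wy":0,"wz":0,"fingers":0}

```text
t: 25.68
tcp_pos: [0.4419, 0.0245, 0.1866]
ee_rot: [[-0.005, 1.0, 0.0], [1.0, 0.005, 0.0], [0.0, 0.0, -1.0]]
wrist_force: [0.9, -0.6, -0.4]
opening: 0.0854
gripper_force: 0.0
```

Emit:
move_arm:
  rows:
    - {"x":0,"y":0.15,"z":-0.8,"wx":0,"wy":0,"wz":0,"fingers":0}
    - {"x":0,"y":0,"z":-0.8,"wx":0,"wy":0,"wz":0,"fingers":0}
    - {"x":0,"y":0,"z":0,"wx":0,"wy":0,"wz":0,"fingers":0}
    - {"x":0,"y":0,"z":0,"wx":0,"wy":0,"wz":0,"fingers":0}

```text
t: 26.02
tcp_pos: [0.4414, 0.0266, 0.1546]
ee_rot: [[-0.006, 1.0, -0.002], [1.0, 0.006, 0.0], [0.0, -0.002, -1.0]]
wrist_force: [-0.1, -0.2, 0.3]
opening: 0.0854
gripper_force: 0.0
```

```bash
python3 - <<'E'
from h import *
d=snap('wrist','w9');print(d['p'])
s=snap('side','s9');a=cv2.absdiff(s['frame'],load('side0')['frame']).max(2)
for n,x,y,h in [('t1',.441,.027,.052),('t5',.4416,-.0595,.096),('t4',.442,-.2215,.085),('t2',.447,-.305,.063),('t3',.4415,-.384,.074),('sh',.4355,-.1365,.06)]:
    q=np.array([proj(s,p) for p in cyl(x,y,.03,.03,h)]);x0,y0=q.min(0).astype(int);x1,y1=q.max(0).astype(int);r=a[y0:y1,x0:x1];print(n,(r>25).mean().round(3))
E
```

```text
[0.44141968 0.02656567 0.15461947]
t1 0.53
t5 0.485
t4 0.172
t2 0.323
t3 0.23
sh 0.065
```

Emit:
move_arm:
  rows:
    - {"x":0,"y":0,"z":-1,"wx":0,"wy":0,"wz":0,"fingers":0}
    - {"x":0,"y":0,"z":-1,"wx":0,"wy":0,"wz":0,"fingers":0}
    - {"x":0,"y":0,"z":-1,"wx":0,"wy":0,"wz":0,"fingers":0}
    - {"x":0,"y":0,"z":-1,"wx":0,"wy":0,"wz":0,"fingers":0}
    - {"x":0,"y":0,"z":-1,"wx":0,"wy":0,"wz":0,"fingers":0}

```text
t: 26.53
tcp_pos: [0.443, 0.0261, 0.0551]
ee_rot: [[-0.004, 1.0, 0.002], [1.0, 0.004, 0.0], [0.0, 0.002, -1.0]]
wrist_force: [-0.5, -0.1, 0.7]
opening: 0.0853
gripper_force: 0.0
```

Emit:
move_arm:
  rows:
    - {"x":0,"y":0,"z":-0.5,"wx":0,"wy":0,"wz":0,"fingers":0}
    - {"x":0,"y":0,"z":0,"wx":0,"wy":0,"wz":0,"fingers":0}
    - {"x":0,"y":0,"z":0,"wx":0,"wy":0,"wz":0,"fingers":0.2}
    - {"x":0,"y":0,"z":0,"wx":0,"wy":0,"wz":0,"fingers":0.35}
    - {"x":0,"y":0,"z":0,"wx":0,"wy":0,"wz":0,"fingers":1}
  grip_force: 40

```text
t: 26.95
tcp_pos: [0.4427, 0.0265, 0.0461]
ee_rot: [[-0.005, 1.0, 0.002], [1.0, 0.005, -0.0], [-0.0, 0.002, -1.0]]
wrist_force: [-0.9, 0.4, 1.1]
opening: 0.0516
gripper_force: 0.7
```

Emit:
move_arm:
  rows:
    - {"x":0,"y":0,"z":0,"wx":0,"wy":0,"wz":0,"fingers":1}
    - {"x":0,"y":0,"z":0,"wx":0,"wy":0,"wz":0,"fingers":1}
    - {"x":0,"y":0,"z":0,"wx":0,"wy":0,"wz":0,"fingers":1}

```text
t: 27.2
tcp_pos: [0.4427, 0.0265, 0.0462]
ee_rot: [[-0.005, 1.0, 0.002], [1.0, 0.005, -0.0], [-0.0, 0.002, -1.0]]
wrist_force: [-2.5, -0.4, 8.9]
opening: 0.0488
gripper_force: 39.9
```

Emit:
move_arm:
  rows:
    - {"x":0,"y":0,"z":1,"wx":0,"wy":0,"wz":0,"fingers":1}
    - {"x":0,"y":0,"z":1,"wx":0,"wy":0,"wz":0,"fingers":1}
    - {"x":0,"y":0,"z":1,"wx":0,"wy":0,"wz":0,"fingers":1}
    - {"x":0,"y":0,"z":1,"wx":0,"wy":0,"wz":0,"fingers":1}
    - {"x":0,"y":0,"z":1,"wx":0,"wy":0,"wz":0,"fingers":1}

```text
t: 27.62
tcp_pos: [0.4419, 0.0265, 0.1466]
ee_rot: [[-0.005, 1.0, 0.001], [1.0, 0.005, 0.0], [0.0, 0.001, -1.0]]
wrist_force: [0.3, 0.1, -2.4]
opening: 0.0488
gripper_force: 42.5
```

Emit:
move_arm:
  rows:
    - {"x":0.51,"y":-0.98,"z":0.5,"wx":0,"wy":0,"wz":0,"fingers":1}
    - {"x":0.51,"y":-0.98,"z":0,"wx":0,"wy":0,"wz":0,"fingers":1}
    - {"x":0.51,"y":-0.98,"z":0,"wx":0,"wy":0,"wz":0,"fingers":1}
    - {"x":0.51,"y":-0.98,"z":0,"wx":0,"wy":0,"wz":0,"fingers":1}
    - {"x":0.51,"y":-0.98,"z":0,"wx":0,"wy":0,"wz":0,"fingers":1}

```text
t: 28.03
tcp_pos: [0.4934, -0.0726, 0.1559]
ee_rot: [[-0.005, 1.0, 0.001], [1.0, 0.005, -0.0], [-0.0, 0.001, -1.0]]
wrist_force: [-0.6, -0.5, -2.6]
opening: 0.0489
gripper_force: 42.6
```

Emit:
move_arm:
  rows:
    - {"x":0.51,"y":-0.98,"z":0,"wx":0,"wy":0,"wz":0,"fingers":1}
    - {"x":0.51,"y":-0.98,"z":0,"wx":0,"wy":0,"wz":0,"fingers":1}
    - {"x":0.51,"y":-0.98,"z":0,"wx":0,"wy":0,"wz":0,"fingers":1}
    - {"x":0.51,"y":-0.98,"z":0,"wx":0,"wy":0,"wz":0,"fingers":1}
    - {"x":0.51,"y":-0.98,"z":0,"wx":0,"wy":0,"wz":0,"fingers":1}

```text
t: 28.45
tcp_pos: [0.5442, -0.1707, 0.1557]
ee_rot: [[-0.005, 1.0, 0.001], [1.0, 0.005, -0.0], [-0.0, 0.001, -1.0]]
wrist_force: [0.5, 0.4, -1.5]
opening: 0.0486
gripper_force: 42.6
```

Emit:
move_arm:
  rows:
    - {"x":0.51,"y":-0.98,"z":0,"wx":0,"wy":0,"wz":0,"fingers":1}
    - {"x":0.51,"y":-0.98,"z":0,"wx":0,"wy":0,"wz":0,"fingers":1}
    - {"x":0.51,"y":-0.98,"z":0,"wx":0,"wy":0,"wz":0,"fingers":1}
    - {"x":0.51,"y":-0.98,"z":0,"wx":0,"wy":0,"wz":0,"fingers":1}
    - {"x":0.51,"y":-0.98,"z":0,"wx":0,"wy":0,"wz":0,"fingers":1}

```text
t: 28.87
tcp_pos: [0.5951, -0.2687, 0.1557]
ee_rot: [[-0.005, 1.0, 0.001], [1.0, 0.005, -0.0], [-0.0, 0.001, -1.0]]
wrist_force: [0.5, -0.3, -1.4]
opening: 0.0483
gripper_force: 42.6
```

Emit:
move_arm:
  rows:
    - {"x":0,"y":0,"z":0,"wx":0,"wy":0,"wz":0,"fingers":1}
    - {"x":0,"y":0,"z":0,"wx":0,"wy":0,"wz":0,"fingers":1}
    - {"x":0,"y":0,"z":0,"wx":0,"wy":0,"wz":0,"fingers":1}

```text
t: 29.12
tcp_pos: [0.5947, -0.2668, 0.1552]
ee_rot: [[-0.005, 1.0, 0.0], [1.0, 0.005, 0.001], [0.001, 0.0, -1.0]]
wrist_force: [0.6, -0.0, -2.4]
opening: 0.0491
gripper_force: 42.6
```

```bash
python3 - <<'E'
from h import *
d=snap('wrist','w10');print(d['p'],np.degrees(np.arctan2(d['Re'][1,0],d['Re'][0,0])))
s=snap('side','s10')
cl=lambda f,k,a:cv2.convertScaleAbs(cv2.resize(f,None,fx=k,fy=k,interpolation=cv2.INTER_CUBIC),alpha=a,beta=10)
o=np.zeros((600,800,3),np.uint8);o[:420,:560]=cl(d['frame'],1,1.4);w=cl(s['frame'][130:270,290:450],1.5,1.2);o[:210,560:800]=w
cv2.imwrite('pics/w10b.png',o)
print('predicted holder rim centre h1,h4,h3',[proj(d,p) for p in [(.6055,-.287,.03),(.6047,-.2185,.03),(.6033,-.151,.03)]])
E
```

```text
[ 0.59466111 -0.26684589  0.15524081] 90.29233668115967
predicted holder rim centre h1,h4,h3 [array([292.4, 225.1]), array([292.6, 140.7]), array([291.4,  54. ])]
```

View pics/w10b.png

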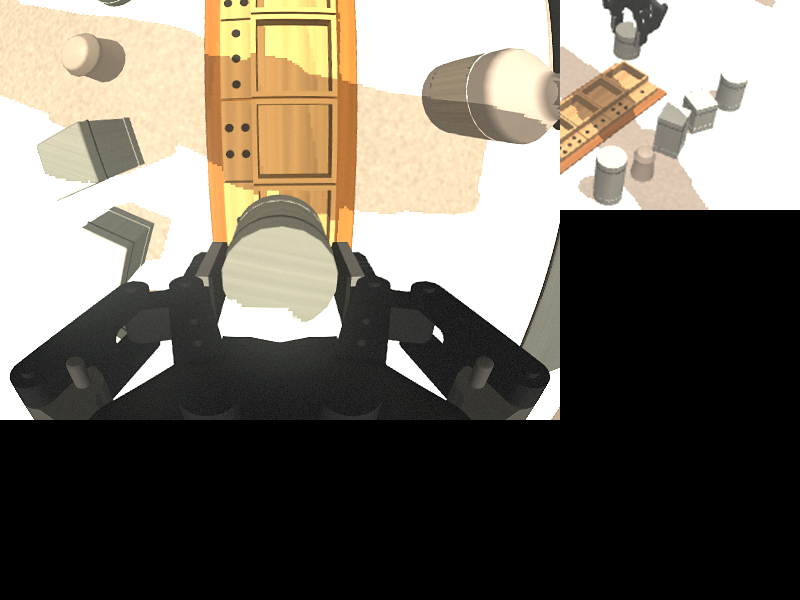

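Holder 4's outline is centred at (293.5,140) and holder 3's at (293,55), within 1–2 px of prediction, so the caddy fit is good. Moving over holder 1.

Emit:
move_arm:
  rows:
    - {"x":0.54,"y":-1,"z":-1,"wx":0,"wy":0,"wz":0,"fingers":1}
    - {"x":0,"y":0,"z":-1,"wx":0,"wy":0,"wz":0,"fingers":1}
    - {"x":0,"y":0,"z":-1,"wx":0,"wy":0,"wz":0,"fingers":1}
    - {"x":0,"y":0,"z":0,"wx":0,"wy":0,"wz":0,"fingers":1}
    - {"x":0,"y":0,"z":0,"wx":0,"wy":0,"wz":0,"fingers":1}

```text
t: 29.63
tcp_pos: [0.605, -0.2863, 0.0945]
ee_rot: [[-0.006, 1.0, -0.002], [1.0, 0.006, 0.001], [0.001, -0.002, -1.0]]
wrist_force: [-0.4, -0.5, -1.0]
opening: 0.0486
gripper_force: 42.7
```

```bash
python3 - <<'E'
from h import *
d=load('w10');p=d['p'];q=np.array([proj(d,x) for x in cyl(p[0],p[1],.025,.025,.001,.1607)]);print('lid if centred',q.min(0),q.max(0));print(ctrl.state()['tcp_pos'])
E
```

```text
lid if centred [219.7 226.7] [338.4 330.5]
[ 0.60497399 -0.2863388   0.09447285]
```

Emit:
move_arm:
  rows:
    - {"x":0,"y":0,"z":-0.7,"wx":0,"wy":0,"wz":0,"fingers":1}
    - {"x":0,"y":0,"z":-0.7,"wx":0,"wy":0,"wz":0,"fingers":1}
    - {"x":0,"y":0,"z":-0.3,"wx":0,"wy":0,"wz":0,"fingers":1}
    - {"x":0,"y":0,"z":-0.1,"wx":0,"wy":0,"wz":0,"fingers":1}
    - {"x":0,"y":0,"z":0,"wx":0,"wy":0,"wz":0,"fingers":1}

```text
t: 30.05
tcp_pos: [0.6053, -0.2873, 0.0581]
ee_rot: [[-0.005, 1.0, -0.001], [1.0, 0.005, 0.0], [0.0, -0.001, -1.0]]
wrist_force: [0.0, 0.2, -1.1]
opening: 0.0485
gripper_force: 42.7
```

Emit:
move_arm:
  rows:
    - {"x":0,"y":0,"z":-0.1,"wx":0,"wy":0,"wz":0,"fingers":1}
    - {"x":0,"y":0,"z":0,"wx":0,"wy":0,"wz":0,"fingers":1}

```text
t: 30.22
tcp_pos: [0.606, -0.2875, 0.0571]
ee_rot: [[-0.005, 1.0, 0.001], [1.0, 0.005, -0.0], [-0.0, 0.001, -1.0]]
wrist_force: [-0.2, 0.1, -2.0]
opening: 0.0491
gripper_force: 42.7
```

Emit:
move_arm:
  rows:
    - {"x":0,"y":0,"z":0,"wx":0,"wy":0,"wz":0,"fingers":0.3}
    - {"x":0,"y":0,"z":0,"wx":0,"wy":0,"wz":0,"fingers":0}
    - {"x":0,"y":0,"z":0,"wx":0,"wy":0,"wz":0,"fingers":0}
    - {"x":0,"y":0,"z":0,"wx":0,"wy":0,"wz":0,"fingers":0}
    - {"x":0,"y":0,"z":0,"wx":0,"wy":0,"wz":0,"fingers":0}

```text
t: 30.63
tcp_pos: [0.6059, -0.2876, 0.0572]
ee_rot: [[-0.005, 1.0, 0.0], [1.0, 0.005, -0.0], [-0.0, 0.0, -1.0]]
wrist_force: [0.2, -0.5, -0.1]
opening: 0.0855
gripper_force: 0.0
```

Emit:
move_arm:
  rows:
    - {"x":0,"y":0,"z":1,"wx":0,"wy":0,"wz":0,"fingers":0}
    - {"x":0,"y":0,"z":1,"wx":0,"wy":0,"wz":0,"fingers":0}
    - {"x":0,"y":0,"z":1,"wx":0,"wy":0,"wz":0,"fingers":0}
    - {"x":0,"y":0,"z":1,"wx":0,"wy":0,"wz":0,"fingers":0}
    - {"x":0,"y":0,"z":1,"wx":0,"wy":0,"wz":0,"fingers":0}

```text
t: 31.05
tcp_pos: [0.6057, -0.2874, 0.158]
ee_rot: [[-0.005, 1.0, 0.0], [1.0, 0.005, 0.0], [0.0, 0.0, -1.0]]
wrist_force: [-0.4, -0.2, 0.7]
opening: 0.0853
gripper_force: 0.0
```

Emit:
move_arm:
  rows:
    - {"x":0,"y":0,"z":1,"wx":0,"wy":0,"wz":0,"fingers":0}
    - {"x":0,"y":0,"z":1,"wx":0,"wy":0,"wz":0,"fingers":0}
    - {"x":-0.8,"y":0,"z":1,"wx":0,"wy":0,"wz":0,"fingers":0}
    - {"x":-0.8,"y":0,"z":0,"wx":0,"wy":0,"wz":0,"fingers":0}
    - {"x":-0.8,"y":0,"z":0,"wx":0,"wy":0,"wz":0,"fingers":0}

```text
t: 31.47
tcp_pos: [0.5581, -0.2874, 0.2185]
ee_rot: [[-0.005, 1.0, 0.003], [1.0, 0.005, -0.001], [-0.001, 0.003, -1.0]]
wrist_force: [-0.2, 0.4, -0.6]
opening: 0.0856
gripper_force: 0.0
```

Emit:
move_arm:
  rows:
    - {"x":-1,"y":-0.3,"z":0,"wx":0,"wy":0,"wz":0,"fingers":0}
    - {"x":-1,"y":-0.3,"z":0,"wx":0,"wy":0,"wz":0,"fingers":0}
    - {"x":-1,"y":-0.4,"z":0,"wx":0,"wy":0,"wz":0,"fingers":0}
    - {"x":-1,"y":0,"z":0,"wx":0,"wy":0,"wz":0,"fingers":0}
    - {"x":-1,"y":0,"z":0,"wx":0,"wy":0,"wz":0,"fingers":0}

```text
t: 31.88
tcp_pos: [0.4566, -0.308, 0.217]
ee_rot: [[-0.004, 1.0, 0.0], [1.0, 0.004, -0.0], [-0.0, 0.0, -1.0]]
wrist_force: [0.6, -0.2, 0.4]
opening: 0.0854
gripper_force: 0.0
```

Emit:
move_arm:
  rows:
    - {"x":0,"y":0,"z":0,"wx":0,"wy":0,"wz":0,"fingers":0}
    - {"x":0,"y":0,"z":0,"wx":0,"wy":0,"wz":0,"fingers":0}
    - {"x":0,"y":0,"z":0,"wx":0,"wy":0,"wz":0,"fingers":0}

```text
t: 32.13
tcp_pos: [0.4584, -0.3075, 0.2173]
ee_rot: [[-0.005, 1.0, 0.001], [1.0, 0.005, -0.0], [-0.0, 0.001, -1.0]]
wrist_force: [-0.2, -0.7, 0.5]
opening: 0.0855
gripper_force: 0.0
```

```bash
python3 - <<'E'
from h import *
d=snap('wrist','w11');s=snap('side','s11');t=snap('top','t11');print(d['p'])
# which views are clear: compare tin region to initial
s0=load('side0')['frame'];t0=load('top0')['frame']
for n,x,y,h in [('t5',.4416,-.0595,.096),('sh',.4355,-.1365,.06),('t4',.442,-.2215,.085),('t2',.447,-.305,.063),('t3',.4415,-.384,.074)]:
    for nm,v,v0 in(('side',s,s0),('top',t,t0)):
        m=hullmask(v,cyl(x,y,.03,.03,h))>.5;a=cv2.absdiff(v['frame'],v0).max(2)[m];print(n,nm,(a>30).mean().round(3),end=' | ')
    print()
E
```

```text
[ 0.45842307 -0.30746409  0.21730328]
t5 side 0.025 | t5 top 0.0 | 
sh side 0.409 | sh top 0.382 | 
t4 side 0.359 | t4 top 0.59 | 
t2 side 0.189 | t2 top 0.067 | 
t3 side 0.0 | t3 top 0.716 |
```

```bash
cat >> h.py <<'E'
def boxedges(x,y,a,h,w=.023,n=15):
    c,s=np.cos(a),np.sin(a);C=[(x+c*p-s*q,y+s*p+c*q) for p,q in((-w,-w),(w,-w),(w,w),(-w,w))];L=[]
    for i in range(4):
        p,q=np.array(C[i]),np.array(C[(i+1)%4])
        L+=[(*(p+(q-p)*k),h) for k in np.linspace(0,1,n)]
    return L
def circ(x,y,a,h,r=.025): return [(x+r*np.cos(t),y+r*np.sin(t),h) for t in np.linspace(0,2*np.pi,60)]
def chamfer(d,fn,h,x0,y0,a0=0.,R=.02,A=.35,top=True):
    g=cv2.GaussianBlur(cv2.cvtColor(d['frame'],cv2.COLOR_BGR2GRAY),(3,3),0);e=cv2.Canny(g,25,60);D=np.minimum(cv2.distanceTransform(255-e,cv2.DIST_L2,5),6)
    def c(p):
        q=np.array([proj(d,P) for P in fn(p[0],p[1],p[2],h)]);ok=(q[:,0]>1)&(q[:,0]<558)&(q[:,1]>1)&(q[:,1]<418)
        q=q[ok].astype(np.float32);return float(cv2.remap(D,q[:,0],q[:,1],cv2.INTER_LINEAR).mean()) if len(q)>20 else 9
    best=[]
    for x in np.arange(-R,R+.001,.004):
        for y in np.arange(-R,R+.001,.004):
            for a in (np.arange(-A,A+.01,.1) if A else [0]): best.append((c((x0+x,y0+y,a0+a)),x0+x,y0+y,a0+a))
    best.sort();r=min((minimize(lambda p:c((p[0]/100,p[1]/100,p[2])),[b[1]*100,b[2]*100,b[3]],method='Nelder-Mead') for b in best[:4]),key=lambda r:r.fun)
    return (r.x/[100,100,1]).round(4),round(r.fun,3)
E
python3 - <<'E'
from h import *
d=load('side0');P=lambda x,y:(230+x/4,160+y/4)
for n,L,z in [('t2 lid',[(570,140),(612,118),(660,157),(607,178)],.063),('t2 bot',[(597,235),(648,218)],0),('t4 lid',[(502,195),(575,207)],.085),('t4 bot',[(490,283),(549,300),(575,255)],0)]:
    print(n,[atz(d,*P(*q),z)[:2].tolist() for q in L])
for f in ['w11','w1']:
    print(f,'t2',chamfer(load(f),boxedges,.063,.447,-.306,-.35))
print('w1 t4',chamfer(load('w1'),boxedges,.085,.442,-.222,.3))
E
```

```text
t2 lid [[0.4678, -0.2892], [0.4619, -0.3285], [0.4152, -0.3208], [0.4272, -0.2777]]
t2 bot [[0.4294, -0.2861], [0.4151, -0.326]]
t4 lid [[0.4527, -0.1939], [0.4134, -0.22]]
t4 bot [[0.4512, -0.1959], [0.4137, -0.2131], [0.4279, -0.2594]]
w11 t2 (array([ 0.4435, -0.3099, -0.3949]), np.float64(0.42))
w1 t2 (array([ 0.4464, -0.3065, -0.3673]), np.float64(1.147))
w1 t4 (array([ 0.4431, -0.2202,  0.292 ]), np.float64(0.865))
```

Emit:
move_arm:
  rows:
    - {"x":-0.72,"y":-0.08,"z":-0.5,"wx":0,"wy":0,"wz":-0.0195,"fingers":0}
    - {"x":0,"y":0,"z":-0.5,"wx":0,"wy":0,"wz":-0.0195,"fingers":0}
    - {"x":0,"y":0,"z":-0.5,"wx":0,"wy":0,"wz":-0.0193,"fingers":0}
    - {"x":0,"y":0,"z":-1,"wx":0,"wy":0,"wz":0,"fingers":0}
    - {"x":0,"y":0,"z":-1,"wx":0,"wy":0,"wz":0,"fingers":0}

```text
t: 32.7
tcp_pos: [0.4445, -0.309, 0.1467]
ee_rot: [[0.354, 0.935, 0.002], [0.935, -0.354, -0.001], [-0.0, 0.002, -1.0]]
wrist_force: [-0.4, -0.5, -0.4]
opening: 0.0854
gripper_force: 0.0
```

Emit:
move_arm:
  rows:
    - {"x":0,"y":0,"z":-1,"wx":0,"wy":0,"wz":0,"fingers":0}
    - {"x":0,"y":0,"z":-1,"wx":0,"wy":0,"wz":0,"fingers":0}
    - {"x":0,"y":0,"z":-1,"wx":0,"wy":0,"wz":0,"fingers":0}
    - {"x":0,"y":0,"z":-1,"wx":0,"wy":0,"wz":0,"fingers":0}
    - {"x":0,"y":0,"z":-1,"wx":0,"wy":0,"wz":0,"fingers":0}

```text
t: 33.12
tcp_pos: [0.4442, -0.3088, 0.0458]
ee_rot: [[0.353, 0.936, 0.001], [0.936, -0.353, 0.0], [0.0, 0.0, -1.0]]
wrist_force: [0.5, -0.0, 0.9]
opening: 0.0852
gripper_force: 0.0
```

Emit:
move_arm:
  rows:
    - {"x":0,"y":0,"z":0,"wx":0,"wy":0,"wz":0,"fingers":0}
    - {"x":0,"y":0,"z":0,"wx":0,"wy":0,"wz":0,"fingers":0}
    - {"x":0,"y":0,"z":0,"wx":0,"wy":0,"wz":0,"fingers":0.2}
    - {"x":0,"y":0,"z":0,"wx":0,"wy":0,"wz":0,"fingers":0.4}
    - {"x":0,"y":0,"z":0,"wx":0,"wy":0,"wz":0,"fingers":1}
  grip_force: 40

```text
t: 33.53
tcp_pos: [0.4441, -0.3095, 0.0481]
ee_rot: [[0.354, 0.935, 0.002], [0.935, -0.354, -0.001], [-0.0, 0.002, -1.0]]
wrist_force: [1.5, 0.2, 0.3]
opening: 0.0518
gripper_force: 0.0
```

Emit:
move_arm:
  rows:
    - {"x":0,"y":0,"z":0,"wx":0,"wy":0,"wz":0,"fingers":1}
    - {"x":0,"y":0,"z":0,"wx":0,"wy":0,"wz":0,"fingers":1}
    - {"x":0,"y":0,"z":0,"wx":0,"wy":0,"wz":0,"fingers":1}

```text
t: 33.78
tcp_pos: [0.4441, -0.3095, 0.0482]
ee_rot: [[0.354, 0.935, 0.002], [0.935, -0.354, -0.001], [-0.0, 0.002, -1.0]]
wrist_force: [-0.3, 0.2, 5.3]
opening: 0.045
gripper_force: 40.4
```

Emit:
move_arm:
  rows:
    - {"x":0,"y":0,"z":1,"wx":0,"wy":0,"wz":0,"fingers":1}
    - {"x":0,"y":0,"z":1,"wx":0,"wy":0,"wz":0,"fingers":1}
    - {"x":0,"y":0,"z":1,"wx":0,"wy":0,"wz":0,"fingers":1}
    - {"x":0,"y":0,"z":1,"wx":0,"wy":0,"wz":0,"fingers":1}
    - {"x":0,"y":0,"z":1,"wx":0,"wy":0,"wz":0,"fingers":1}

```text
t: 34.2
tcp_pos: [0.4431, -0.309, 0.1483]
ee_rot: [[0.354, 0.935, 0.0], [0.935, -0.354, -0.0], [-0.0, 0.0, -1.0]]
wrist_force: [0.2, 0.3, -2.3]
opening: 0.0453
gripper_force: 42.4
```

Emit:
move_arm:
  rows:
    - {"x":0.521,"y":0.982,"z":1,"wx":0,"wy":0,"wz":0.00405,"fingers":1}
    - {"x":0.521,"y":0.982,"z":0,"wx":0,"wy":0,"wz":0.00405,"fingers":1}
    - {"x":0.521,"y":0.982,"z":0,"wx":0,"wy":0,"wz":0.00405,"fingers":1}
    - {"x":0.521,"y":0.982,"z":0,"wx":0,"wy":0,"wz":0.00405,"fingers":1}
    - {"x":0.521,"y":0.982,"z":0,"wx":0,"wy":0,"wz":0.00405,"fingers":1}

```text
t: 34.62
tcp_pos: [0.4956, -0.2101, 0.1676]
ee_rot: [[0.231, 0.973, 0.001], [0.973, -0.231, -0.001], [-0.0, 0.001, -1.0]]
wrist_force: [0.3, 0.7, -2.3]
opening: 0.0457
gripper_force: 42.6
```

Emit:
move_arm:
  rows:
    - {"x":0.521,"y":0.982,"z":0,"wx":0,"wy":0,"wz":0.00405,"fingers":1}
    - {"x":0.521,"y":0.982,"z":0,"wx":0,"wy":0,"wz":0.00405,"fingers":1}
    - {"x":0.521,"y":0.982,"z":0,"wx":0,"wy":0,"wz":0.00405,"fingers":1}
    - {"x":0.521,"y":0.982,"z":0,"wx":0,"wy":0,"wz":0.00405,"fingers":1}
    - {"x":0.521,"y":0.982,"z":0,"wx":0,"wy":0,"wz":0.00405,"fingers":1}

```text
t: 35.03
tcp_pos: [0.5477, -0.1118, 0.1674]
ee_rot: [[0.106, 0.994, 0.0], [0.994, -0.106, -0.0], [-0.0, 0.0, -1.0]]
wrist_force: [-0.3, 0.5, -2.6]
opening: 0.0456
gripper_force: 42.6
```

Emit:
move_arm:
  rows:
    - {"x":0.521,"y":0.982,"z":0,"wx":0,"wy":0,"wz":0.00405,"fingers":1}
    - {"x":0.521,"y":0.982,"z":0,"wx":0,"wy":0,"wz":0.00405,"fingers":1}
    - {"x":0.521,"y":0.982,"z":0,"wx":0,"wy":0,"wz":0.00405,"fingers":1}
    - {"x":0.521,"y":0.982,"z":0,"wx":0,"wy":0,"wz":0.00405,"fingers":1}
    - {"x":0.521,"y":0.982,"z":0,"wx":0,"wy":0,"wz":0.00405,"fingers":1}

```text
t: 35.45
tcp_pos: [0.5998, -0.0137, 0.1674]
ee_rot: [[-0.021, 1.0, 0.0], [1.0, 0.021, -0.0], [-0.0, 0.0, -1.0]]
wrist_force: [1.2, -0.7, -3.0]
opening: 0.0454
gripper_force: 42.6
```

Emit:
move_arm:
  rows:
    - {"x":0,"y":0,"z":-1,"wx":0,"wy":0,"wz":0,"fingers":1}
    - {"x":0,"y":0,"z":-1,"wx":0,"wy":0,"wz":0,"fingers":1}
    - {"x":0,"y":0,"z":-1,"wx":0,"wy":0,"wz":0,"fingers":1}
    - {"x":0,"y":0,"z":-0.5,"wx":0,"wy":0,"wz":0,"fingers":1}
    - {"x":0,"y":0,"z":0,"wx":0,"wy":0,"wz":0,"fingers":1}

```text
t: 35.87
tcp_pos: [0.598, -0.0149, 0.0949]
ee_rot: [[-0.02, 1.0, -0.004], [1.0, 0.02, -0.0], [-0.0, -0.004, -1.0]]
wrist_force: [-0.3, -0.0, -1.4]
opening: 0.0451
gripper_force: 42.4
```

Emit:
move_arm:
  rows:
    - {"x":0,"y":0,"z":0,"wx":0,"wy":0,"wz":0,"fingers":1}

```text
t: 35.95
tcp_pos: [0.5995, -0.0146, 0.0972]
ee_rot: [[-0.02, 1.0, -0.0], [1.0, 0.02, -0.0], [-0.0, -0.0, -1.0]]
wrist_force: [1.0, 0.2, -1.7]
opening: 0.0454
gripper_force: 42.4
```

```bash
python3 - <<'E'
from h import *
t=snap('top','t12');d=snap('side','s12')
# dots of the tab of holder 3/5 to check caddy in side view; tin checks
for n,x,y,h in [('t5',.4416,-.0595,.096),('t4',.442,-.2215,.085),('t3',.4415,-.384,.074)]:
    for nm,v,v0 in(('side',d,load('side0')['frame']),('top',t,load('top0')['frame'])):
        m=hullmask(v,cyl(x,y,.03,.03,h))>.5;a=cv2.absdiff(v['frame'],v0).max(2)[m];print(n,nm,(a>30).mean().round(3),end=' | ')
print()
print('side0 t5',chamfer(load('side0'),circ,.096,.442,-.06,A=0),'w8 t5',chamfer(load('w8'),circ,.096,.442,-.06,A=0))
print('w11 t3',chamfer(load('w11'),circ,.074,.442,-.384,A=0),'side0 t3',chamfer(load('side0'),circ,.074,.442,-.384,A=0))
print(ctrl.state()['tcp_pos'])
E
```

```text
t5 side 0.38 | t5 top 0.863 | t4 side 0.012 | t4 top 0.854 | t3 side 0.128 | t3 top 0.533 | 
side0 t5 (array([ 3.939e-01, -7.330e-02,  3.000e-04]), np.float64(0.706)) w8 t5 (array([ 4.42e-01, -6.03e-02, -1.00e-04]), np.float64(0.46))
w11 t3 (array([ 0.4534, -0.359 ,  0.    ]), np.float64(2.392)) side0 t3 (array([ 4.168e-01, -3.582e-01, -3.000e-04]), np.float64(0.995))
[ 0.60042108 -0.01443685  0.09825988]
```

Emit:
move_arm:
  rows:
    - {"x":0,"y":0,"z":-0.7,"wx":0,"wy":0,"wz":0,"fingers":1}
    - {"x":0,"y":0,"z":-0.7,"wx":0,"wy":0,"wz":0,"fingers":1}
    - {"x":0,"y":0,"z":-0.4,"wx":0,"wy":0,"wz":0,"fingers":1}
    - {"x":0,"y":0,"z":-0.15,"wx":0,"wy":0,"wz":0,"fingers":1}
    - {"x":0,"y":0,"z":0,"wx":0,"wy":0,"wz":0,"fingers":1}

```text
t: 36.47
tcp_pos: [0.5998, -0.0145, 0.0586]
ee_rot: [[-0.02, 1.0, 0.0], [1.0, 0.02, -0.0], [-0.0, 0.0, -1.0]]
wrist_force: [0.1, 0.7, -3.5]
opening: 0.0453
gripper_force: 42.4
```

Emit:
move_arm:
  rows:
    - {"x":0,"y":0,"z":0,"wx":0,"wy":0,"wz":0,"fingers":1}

```text
t: 36.55
tcp_pos: [0.6002, -0.0144, 0.0588]
ee_rot: [[-0.02, 1.0, 0.001], [1.0, 0.02, 0.0], [0.0, 0.001, -1.0]]
wrist_force: [-0.2, -0.6, -2.4]
opening: 0.0454
gripper_force: 42.4
```

Emit:
move_arm:
  rows:
    - {"x":0,"y":0,"z":0,"wx":0,"wy":0,"wz":0,"fingers":0.3}
    - {"x":0,"y":0,"z":0,"wx":0,"wy":0,"wz":0,"fingers":0}
    - {"x":0,"y":0,"z":0,"wx":0,"wy":0,"wz":0,"fingers":0}
    - {"x":0,"y":0,"z":0,"wx":0,"wy":0,"wz":0,"fingers":0}
    - {"x":0,"y":0,"z":0,"wx":0,"wy":0,"wz":0,"fingers":0}

```text
t: 36.97
tcp_pos: [0.5998, -0.0145, 0.0581]
ee_rot: [[-0.02, 1.0, 0.0], [1.0, 0.02, 0.0], [0.0, 0.0, -1.0]]
wrist_force: [-0.2, -0.5, 0.3]
opening: 0.0854
gripper_force: 0.0
```

Emit:
move_arm:
  rows:
    - {"x":0,"y":0,"z":1,"wx":0,"wy":0,"wz":0,"fingers":0}
    - {"x":0,"y":0,"z":1,"wx":0,"wy":0,"wz":0,"fingers":0}
    - {"x":0,"y":0,"z":1,"wx":0,"wy":0,"wz":0,"fingers":0}
    - {"x":0,"y":0,"z":1,"wx":0,"wy":0,"wz":0,"fingers":0}
    - {"x":-0.39,"y":-0.968,"z":1,"wx":0,"wy":0,"wz":0,"fingers":0}

```text
t: 37.38
tcp_pos: [0.5928, -0.0293, 0.1594]
ee_rot: [[-0.026, 1.0, 0.002], [1.0, 0.026, 0.003], [0.003, 0.002, -1.0]]
wrist_force: [0.4, 0.6, 0.7]
opening: 0.0857
gripper_force: 0.0
```

Emit:
move_arm:
  rows:
    - {"x":-0.39,"y":-0.968,"z":1,"wx":0,"wy":0,"wz":0,"fingers":0}
    - {"x":-0.39,"y":-0.968,"z":1,"wx":0,"wy":0,"wz":0,"fingers":0}
    - {"x":-0.39,"y":-0.968,"z":1,"wx":0,"wy":0,"wz":0,"fingers":0}
    - {"x":-0.39,"y":-0.968,"z":0,"wx":0,"wy":0,"wz":0,"fingers":0}
    - {"x":-0.39,"y":-0.968,"z":0,"wx":0,"wy":0,"wz":0,"fingers":0}

```text
t: 37.8
tcp_pos: [0.5532, -0.1316, 0.2196]
ee_rot: [[-0.02, 1.0, 0.003], [1.0, 0.02, -0.001], [-0.001, 0.003, -1.0]]
wrist_force: [-0.8, 0.0, 0.2]
opening: 0.0854
gripper_force: 0.0
```

Emit:
move_arm:
  rows:
    - {"x":-0.39,"y":-0.968,"z":0,"wx":0,"wy":0,"wz":0,"fingers":0}
    - {"x":-0.39,"y":-0.968,"z":0,"wx":0,"wy":0,"wz":0,"fingers":0}
    - {"x":-0.39,"y":-0.968,"z":0,"wx":0,"wy":0,"wz":0,"fingers":0}
    - {"x":-0.39,"y":-0.968,"z":0,"wx":0,"wy":0,"wz":0,"fingers":0}
    - {"x":-0.39,"y":-0.968,"z":0,"wx":0,"wy":0,"wz":0,"fingers":0}

```text
t: 38.22
tcp_pos: [0.5133, -0.2283, 0.218]
ee_rot: [[-0.02, 1.0, 0.0], [1.0, 0.02, -0.0], [-0.0, 0.0, -1.0]]
wrist_force: [0.6, 0.7, 0.1]
opening: 0.0854
gripper_force: 0.0
```

Emit:
move_arm:
  rows:
    - {"x":-0.39,"y":-0.968,"z":0,"wx":0,"wy":0,"wz":0,"fingers":0}
    - {"x":-0.39,"y":-0.968,"z":0,"wx":0,"wy":0,"wz":0,"fingers":0}
    - {"x":-0.39,"y":-0.968,"z":0,"wx":0,"wy":0,"wz":0,"fingers":0}
    - {"x":-0.39,"y":-0.968,"z":0,"wx":0,"wy":0,"wz":0,"fingers":0}
    - {"x":-0.39,"y":-0.968,"z":0,"wx":0,"wy":0,"wz":0,"fingers":0}

```text
t: 38.63
tcp_pos: [0.4743, -0.3251, 0.218]
ee_rot: [[-0.02, 1.0, 0.0], [1.0, 0.02, -0.0], [-0.0, 0.0, -1.0]]
wrist_force: [1.1, 0.1, 0.4]
opening: 0.0852
gripper_force: 0.0
```

Emit:
move_arm:
  rows:
    - {"x":-0.39,"y":-0.968,"z":0,"wx":0,"wy":0,"wz":0,"fingers":0}
    - {"x":-0.39,"y":-0.968,"z":0,"wx":0,"wy":0,"wz":0,"fingers":0}
    - {"x":-0.39,"y":-0.968,"z":0,"wx":0,"wy":0,"wz":0,"fingers":0}
    - {"x":0,"y":0,"z":0,"wx":0,"wy":0,"wz":0,"fingers":0}
    - {"x":0,"y":0,"z":0,"wx":0,"wy":0,"wz":0,"fingers":0}

```text
t: 39.05
tcp_pos: [0.4506, -0.3836, 0.2177]
ee_rot: [[-0.018, 1.0, -0.0], [1.0, 0.018, -0.0], [-0.0, -0.0, -1.0]]
wrist_force: [0.3, 0.7, -0.4]
opening: 0.0854
gripper_force: 0.0
```

Emit:
move_arm:
  rows:
    - {"x":0,"y":0,"z":0,"wx":0,"wy":0,"wz":0,"fingers":0}
    - {"x":0,"y":0,"z":0,"wx":0,"wy":0,"wz":0,"fingers":0}

```text
t: 39.22
tcp_pos: [0.452, -0.3812, 0.218]
ee_rot: [[-0.022, 1.0, 0.0], [1.0, 0.022, 0.0], [0.0, 0.0, -1.0]]
wrist_force: [0.1, 0.0, -0.5]
opening: 0.0853
gripper_force: 0.0
```

```bash
python3 - <<'E'
from h import *
d=snap('wrist','w13');s=snap('side','s13');t=snap('top','t13');print(d['p'])
print('t3',chamfer(d,circ,.074,.4415,-.384,A=0),'t4',chamfer(d,boxedges,.085,.443,-.221,.3))
for n,x,y,h in [('t5',.4416,-.0595,.096),('t4',.442,-.2215,.085),('t3',.4415,-.384,.074)]:
    for nm,v,v0 in(('side',s,load('side0')['frame']),('top',t,load('top0')['frame'])):
        m=hullmask(v,cyl(x,y,.03,.03,h))>.5;a=cv2.absdiff(v['frame'],v0).max(2)[m];print(n,nm,(a>30).mean().round(3),end=' | ')
print('\nplaced t1',chamfer(s,circ,.062,.6055,-.287,A=0,R=.012),'t2',chamfer(s,boxedges,.073,.6,-.0145,.02,R=.012,A=.2))
print('top placed t1',chamfer(t,circ,.062,.6055,-.287,A=0,R=.012),'t2',chamfer(t,boxedges,.073,.6,-.0145,.02,R=.012,A=.2))
E
```

```text
[ 0.45204369 -0.38115802  0.21803707]
t3 (array([ 0.4376, -0.4002, -0.    ]), np.float64(2.88)) t4 (array([ 0.4406, -0.2239,  0.3083]), np.float64(0.3))
t5 side 0.0 | t5 top 0.0 | t4 side 0.402 | t4 top 0.685 | t3 side 0.137 | t3 top 0.021 | 
placed t1 (array([ 0.6048, -0.291 ,  0.    ]), np.float64(0.326)) t2 (array([ 0.5247, -0.015 ,  0.022 ]), np.float64(0.595))
top placed t1 (array([ 6.026e-01, -2.916e-01,  1.000e-04]), np.float64(0.444)) t2 (array([ 0.5986, -0.016 , -0.0007]), np.float64(0.358))
```

```bash
python3 - <<'E'
from h import *
d=load('w13')
q=np.array([proj(d,p) for p in circ(.4415,-.384,0,.074)]);print('pred bbox',q.min(0),q.max(0))
g=cv2.cvtColor(d['frame'],cv2.COLOR_BGR2GRAY)
g2=cv2.resize(g[200:350,180:380],(50,30),interpolation=cv2.INTER_AREA)
for r in g2: print(''.join('%X'%(v>>4) for v in r))
for a,b in(('side0','s13'),('top0','t13')):
    A,B=load(a),load(b);u,v=proj(B,[.4415,-.384,.037]).astype(int);D=cv2.absdiff(A['frame'],B['frame']).max(2)[v-25:v+25,u-30:u+30]
    y,x=np.nonzero(D>30);print(b,len(x),(x.min(),x.max(),y.min(),y.max()) if len(x) else '')
E
```

```text
pred bbox [237.9 169.6] [296.  225.9]
99999999999999899999999999667778999999999999999999
99999999999999999999999999967789999999999999999999
99999999999999999999999999978999999999999999999999
99999999999999999999999999999999999999999999999999
99999999999999999999999999999999999999999999999999
99999999999999999999999999999999999999999999999999
99999999999999999999999999999999999999999999999999
99999999999999999999999999999999999999999999999999
99999999999999999999999999999999999999999999999999
99999999999999999999999999999999999999999999999999
39999999999999999999999999999999999999999999999981
27999999999999999999999999999999999999999999999960
26999999999999999999999999999999999999999999999950
25999999999999999999999999999999999999999999999940
14999999999999999999999999999999999999999999999920
12999999999999999999999999999999999999999999999910
12999999999999999999999999999999999999999999999810
12999999999999999999999999999999999999999999999900
13999999999999999999999999999999999999999999999920
17999999999999999999999999999999999999999999999960
49999999999999999999999999999999999999999999999993
89999999999999999999999999999999999999999999999998
99999999999999999999999999999999999999999999999999
99999999999999999999999999999999999999999999999999
99999999999999999999999999999999999999999999999999
79999999999999999999999999999999999999999999999997
17999999999999999999999999999999999999999999999971
11699999997344444456899999999865444444379999999610
11169999873111111111112344321111111111147999995100
11115642111111111111111111111111111111111124740100
s13 1064 (np.int64(0), np.int64(59), np.int64(6), np.int64(49))
t13 868 (np.int64(0), np.int64(59), np.int64(0), np.int64(49))
```

Low contrast there; I'll look at the window around the predicted spot with a stretched scale.

```bash
python3 - <<'E'
from h import *
d=load('w13');g=cv2.cvtColor(d['frame'],cv2.COLOR_BGR2GRAY)
def show(g,x0,y0,x1,y1,k):
    c=cv2.resize(g[y0:y1,x0:x1],((x1-x0)//k,(y1-y0)//(2*k)),interpolation=cv2.INTER_AREA).astype(int)
    for r in c: print(''.join(' .:-=+*#%@'[::-1][min(9,max(0,(v-40)//13))] for v in r))
print('w13 x 200-340, y 120-270');show(g,200,120,340,270,2)
s=load('s13');u,v=proj(s,[.4415,-.384,.037]).astype(int);print('s13',u,v);show(cv2.cvtColor(s['frame'],cv2.COLOR_BGR2GRAY),u-30,v-26,u+30,v+26,1)
E
```

```text
w13 x 200-340, y 120-270
.........................................................:---=========
.............................................................---======
...............................................................::-==--
..................................................................::--
......................................................................
......................................................................
..................................................................:---
.............................................:::.:::::-=-----=========
............................................====----====---===========
............................................=====----==---============
............................................===========--=============
............................................===========-==-.=======-==
......................................------========-===-=========-::-
...........................--+*####**+===-=========------::-======-===
........................:+#%#%%%%%%%%#%#+===========-.......::::::::--
..........
[... 2396 characters left out ...]
=----                
 ..      ..             .+***++++======----                 
                   .    -***+++++======----                 
                        ++++++++======---=                  
                 .      +**+++++=====----                   
                         :+++++=+--=-=:--                   
:::...                      :=++===--=:                     
:::::::::                                                   
:::::::+.                                                   
:::::-*+                                                    
::::-**                                                     
:::=***                                                     
+++***-
```

```bash
python3 - <<'E'
from h import *
d=load('w13');s=load('s13')
for P in [(.4376,-.4002),(.4385,-.398)]:
    for z in(.074,0):
        q=np.array([proj(d,p) for p in circ(*P,0,z)]);r=np.array([proj(s,p) for p in circ(*P,0,z)]);print(P,z,q.min(0),q.max(0),'side',r.min(0)-[369,164],r.max(0)-[369,164])
E
```

```text
(0.4376, -0.4002) 0.074 [233.7 188.3] [290.9 242.8] side [28.2  9.5] [46.2 21.1]
(0.4376, -0.4002) 0 [242.8 173. ] [288.6 217.4] side [23.4 28.4] [40.7 40.1]
(0.4385, -0.398) 0.074 [234.7 185.8] [292.  240.6] side [27.4  9.6] [45.5 21.3]
(0.4385, -0.398) 0 [243.7 171. ] [289.4 215.5] side [22.7 28.6] [40.  40.3]
```

Emit:
move_arm:
  rows:
    - {"x":-0.7,"y":-0.92,"z":-0.5,"wx":0,"wy":0,"wz":0,"fingers":0}
    - {"x":0,"y":0,"z":-0.65,"wx":0,"wy":0,"wz":0,"fingers":0}
    - {"x":0,"y":0,"z":-1,"wx":0,"wy":0,"wz":0,"fingers":0}
    - {"x":0,"y":0,"z":-1,"wx":0,"wy":0,"wz":0,"fingers":0}
    - {"x":0,"y":0,"z":-1,"wx":0,"wy":0,"wz":0,"fingers":0}

```text
t: 39.78
tcp_pos: [0.4378, -0.4004, 0.1344]
ee_rot: [[-0.021, 1.0, 0.001], [1.0, 0.021, -0.0], [-0.0, 0.001, -1.0]]
wrist_force: [-0.5, 1.0, -0.2]
opening: 0.0855
gripper_force: 0.0
```

Emit:
move_arm:
  rows:
    - {"x":0,"y":0,"z":-1,"wx":0,"wy":0,"wz":0,"fingers":0}
    - {"x":0,"y":0,"z":-1,"wx":0,"wy":0,"wz":0,"fingers":0}
    - {"x":0,"y":0,"z":-1,"wx":0,"wy":0,"wz":0,"fingers":0}
    - {"x":0,"y":0,"z":-1,"wx":0,"wy":0,"wz":0,"fingers":0}
    - {"x":0,"y":0,"z":0,"wx":0,"wy":0,"wz":0,"fingers":0}

```text
t: 40.2
tcp_pos: [0.4358, -0.399, 0.0515]
ee_rot: [[-0.021, 1.0, -0.004], [1.0, 0.021, 0.004], [0.004, -0.004, -1.0]]
wrist_force: [-1.1, 0.5, 0.5]
opening: 0.0853
gripper_force: 0.0
```

Emit:
move_arm:
  rows:
    - {"x":0,"y":0,"z":0,"wx":0,"wy":0,"wz":0,"fingers":0}
    - {"x":0,"y":0,"z":0,"wx":0,"wy":0,"wz":0,"fingers":0.2}
    - {"x":0,"y":0,"z":0,"wx":0,"wy":0,"wz":0,"fingers":0.35}
    - {"x":0,"y":0,"z":0,"wx":0,"wy":0,"wz":0,"fingers":1}
    - {"x":0,"y":0,"z":0,"wx":0,"wy":0,"wz":0,"fingers":1}
  grip_force: 40

```text
t: 40.62
tcp_pos: [0.4381, -0.4012, 0.0564]
ee_rot: [[-0.02, 1.0, 0.002], [1.0, 0.02, -0.001], [-0.001, 0.002, -1.0]]
wrist_force: [-0.4, -0.5, 4.9]
opening: 0.0493
gripper_force: 40.5
```

Emit:
move_arm:
  rows:
    - {"x":0,"y":0,"z":0,"wx":0,"wy":0,"wz":0,"fingers":1}
    - {"x":0,"y":0,"z":0,"wx":0,"wy":0,"wz":0,"fingers":1}
    - {"x":0,"y":0,"z":0,"wx":0,"wy":0,"wz":0,"fingers":1}

```text
t: 40.87
tcp_pos: [0.438, -0.4012, 0.0564]
ee_rot: [[-0.02, 1.0, 0.002], [1.0, 0.02, -0.001], [-0.002, 0.002, -1.0]]
wrist_force: [-0.7, 0.7, 6.0]
opening: 0.049
gripper_force: 40.5
```

```bash
python3 - <<'E'
from h import *
d=snap('wrist','w14');p=d['p'];print(p)
for dy in(-.004,0,.004):
    q=np.array([proj(d,x) for x in circ(p[0],p[1]+dy,0,.074)]);print(dy,q.min(0),q.max(0))
g=cv2.cvtColor(d['frame'],cv2.COLOR_BGR2GRAY)
print([int(v) for v in g[190:260:2,279]])
E
```

```text
[ 0.43804924 -0.40124743  0.05638476]
-0.004 [215.7 248.5] [342.2 353. ]
0 [215.  238.2] [343.2 346.2]
0.004 [214.3 227.6] [344.3 339.1]
[65, 63, 164, 66, 69, 67, 67, 67, 65, 65, 66, 67, 63, 67, 64, 64, 44, 80, 65, 65, 68, 66, 61, 104, 122, 122, 127, 126, 126, 122, 122, 125, 125, 126, 124]
```

Emit:
move_arm:
  rows:
    - {"x":0,"y":0,"z":1,"wx":0,"wy":0,"wz":0,"fingers":1}
    - {"x":0,"y":0,"z":1,"wx":0,"wy":0,"wz":0,"fingers":1}
    - {"x":0,"y":0,"z":1,"wx":0,"wy":0,"wz":0,"fingers":1}
    - {"x":0,"y":0,"z":1,"wx":0,"wy":0,"wz":0,"fingers":1}
    - {"x":0,"y":0,"z":1,"wx":0,"wy":0,"wz":0,"fingers":1}

```text
t: 41.33
tcp_pos: [0.4373, -0.4007, 0.1565]
ee_rot: [[-0.02, 1.0, 0.0], [1.0, 0.02, -0.0], [-0.0, 0.0, -1.0]]
wrist_force: [-0.2, -0.3, -0.8]
opening: 0.0492
gripper_force: 42.1
```

Emit:
move_arm:
  rows:
    - {"x":0.636,"y":0.962,"z":1,"wx":0,"wy":0,"wz":0,"fingers":1}
    - {"x":0.636,"y":0.962,"z":0,"wx":0,"wy":0,"wz":0,"fingers":1}
    - {"x":0.636,"y":0.962,"z":0,"wx":0,"wy":0,"wz":0,"fingers":1}
    - {"x":0.636,"y":0.962,"z":0,"wx":0,"wy":0,"wz":0,"fingers":1}
    - {"x":0.636,"y":0.962,"z":0,"wx":0,"wy":0,"wz":0,"fingers":1}

```text
t: 41.75
tcp_pos: [0.5014, -0.3037, 0.1757]
ee_rot: [[-0.02, 1.0, 0.001], [1.0, 0.02, -0.001], [-0.001, 0.001, -1.0]]
wrist_force: [0.4, -1.2, -1.1]
opening: 0.0491
gripper_force: 42.3
```

Emit:
move_arm:
  rows:
    - {"x":0.636,"y":0.962,"z":0,"wx":0,"wy":0,"wz":0,"fingers":1}
    - {"x":0.636,"y":0.962,"z":0,"wx":0,"wy":0,"wz":0,"fingers":1}
    - {"x":0.636,"y":0.962,"z":0,"wx":0,"wy":0,"wz":0,"fingers":1}
    - {"x":0.636,"y":0.962,"z":0,"wx":0,"wy":0,"wz":0,"fingers":1}
    - {"x":0.636,"y":0.962,"z":0,"wx":0,"wy":0,"wz":0,"fingers":1}

```text
t: 42.17
tcp_pos: [0.565, -0.2074, 0.1755]
ee_rot: [[-0.02, 1.0, 0.0], [1.0, 0.02, -0.0], [-0.0, 0.0, -1.0]]
wrist_force: [0.6, -0.2, -1.8]
opening: 0.049
gripper_force: 42.3
```

Emit:
move_arm:
  rows:
    - {"x":0.636,"y":0.962,"z":0,"wx":0,"wy":0,"wz":0,"fingers":1}
    - {"x":0.636,"y":0.962,"z":0,"wx":0,"wy":0,"wz":0,"fingers":1}
    - {"x":0.636,"y":0.962,"z":0,"wx":0,"wy":0,"wz":0,"fingers":1}
    - {"x":0,"y":0,"z":0,"wx":0,"wy":0,"wz":0,"fingers":1}
    - {"x":0,"y":0,"z":0,"wx":0,"wy":0,"wz":0,"fingers":1}

```text
t: 42.58
tcp_pos: [0.6034, -0.1487, 0.1754]
ee_rot: [[-0.023, 1.0, 0.001], [1.0, 0.023, 0.001], [0.001, 0.001, -1.0]]
wrist_force: [0.6, -1.1, -1.6]
opening: 0.0493
gripper_force: 42.3
```

Emit:
move_arm:
  rows:
    - {"x":0,"y":0,"z":-1,"wx":0,"wy":0,"wz":0,"fingers":1}
    - {"x":0,"y":0,"z":-1,"wx":0,"wy":0,"wz":0,"fingers":1}
    - {"x":0,"y":0,"z":-1,"wx":0,"wy":0,"wz":0,"fingers":1}
    - {"x":0,"y":0,"z":0,"wx":0,"wy":0,"wz":0,"fingers":1}
    - {"x":0,"y":0,"z":0,"wx":0,"wy":0,"wz":0,"fingers":1}

```text
t: 43.0
tcp_pos: [0.6016, -0.1517, 0.1145]
ee_rot: [[-0.019, 1.0, -0.002], [1.0, 0.019, -0.0], [-0.0, -0.002, -1.0]]
wrist_force: [0.3, 0.4, -1.6]
opening: 0.0491
gripper_force: 42.2
```

Emit:
move_arm:
  rows:
    - {"x":0.05,"y":0,"z":-0.8,"wx":0,"wy":0,"wz":0,"fingers":1}
    - {"x":0,"y":0,"z":-0.8,"wx":0,"wy":0,"wz":0,"fingers":1}
    - {"x":0,"y":0,"z":-0.5,"wx":0,"wy":0,"wz":0,"fingers":1}
    - {"x":0,"y":0,"z":-0.25,"wx":0,"wy":0,"wz":0,"fingers":1}
    - {"x":0,"y":0,"z":0,"wx":0,"wy":0,"wz":0,"fingers":1}

```text
t: 43.42
tcp_pos: [0.6035, -0.1509, 0.0678]
ee_rot: [[-0.02, 1.0, -0.001], [1.0, 0.02, -0.0], [-0.0, -0.001, -1.0]]
wrist_force: [-0.5, 0.7, -2.0]
opening: 0.0491
gripper_force: 42.2
```

Emit:
move_arm:
  rows:
    - {"x":0,"y":0,"z":0,"wx":0,"wy":0,"wz":0,"fingers":1}
    - {"x":0,"y":0,"z":0,"wx":0,"wy":0,"wz":0,"fingers":1}

```text
t: 43.58
tcp_pos: [0.6045, -0.1507, 0.069]
ee_rot: [[-0.02, 1.0, 0.002], [1.0, 0.02, -0.0], [-0.0, 0.002, -1.0]]
wrist_force: [0.3, -0.3, -1.3]
opening: 0.0492
gripper_force: 42.2
```

Emit:
move_arm:
  rows:
    - {"x":0,"y":0,"z":-0.08,"wx":0,"wy":0,"wz":0,"fingers":1}
    - {"x":0,"y":0,"z":0,"wx":0,"wy":0,"wz":0,"fingers":1}
    - {"x":0,"y":0,"z":0,"wx":0,"wy":0,"wz":0,"fingers":0.3}
    - {"x":0,"y":0,"z":0,"wx":0,"wy":0,"wz":0,"fingers":0}
    - {"x":0,"y":0,"z":0,"wx":0,"wy":0,"wz":0,"fingers":0}

```text
t: 44.0
tcp_pos: [0.604, -0.1506, 0.0667]
ee_rot: [[-0.02, 1.0, 0.001], [1.0, 0.02, -0.0], [-0.0, 0.001, -1.0]]
wrist_force: [-1.1, -0.1, -0.3]
opening: 0.0813
gripper_force: 0.0
```

Emit:
move_arm:
  rows:
    - {"x":0,"y":0,"z":0,"wx":0,"wy":0,"wz":0,"fingers":0}
    - {"x":0,"y":0,"z":0,"wx":0,"wy":0,"wz":0,"fingers":0}
    - {"x":0,"y":0,"z":1,"wx":0,"wy":0,"wz":0,"fingers":0}
    - {"x":0,"y":0,"z":1,"wx":0,"wy":0,"wz":0,"fingers":0}
    - {"x":0,"y":0,"z":1,"wx":0,"wy":0,"wz":0,"fingers":0}

```text
t: 44.42
tcp_pos: [0.6035, -0.1505, 0.1268]
ee_rot: [[-0.021, 1.0, -0.001], [1.0, 0.021, 0.0], [0.0, -0.001, -1.0]]
wrist_force: [0.2, 0.5, 0.7]
opening: 0.0852
gripper_force: 0.0
```

Emit:
move_arm:
  rows:
    - {"x":0,"y":0,"z":1,"wx":0,"wy":0,"wz":0,"fingers":0}
    - {"x":0,"y":0,"z":1,"wx":0,"wy":0,"wz":0,"fingers":0}
    - {"x":-0.93,"y":-0.445,"z":1,"wx":0,"wy":0,"wz":0.0057,"fingers":0}
    - {"x":-0.93,"y":-0.445,"z":1,"wx":0,"wy":0,"wz":0.0057,"fingers":0}
    - {"x":-0.93,"y":-0.445,"z":1,"wx":0,"wy":0,"wz":0.0057,"fingers":0}

```text
t: 44.83
tcp_pos: [0.5473, -0.1772, 0.2271]
ee_rot: [[-0.13, 0.992, -0.0], [0.992, 0.13, 0.0], [0.0, -0.0, -1.0]]
wrist_force: [-1.4, -1.2, -0.1]
opening: 0.0854
gripper_force: 0.0
```

Emit:
move_arm:
  rows:
    - {"x":-0.93,"y":-0.445,"z":0,"wx":0,"wy":0,"wz":0.0057,"fingers":0}
    - {"x":-0.93,"y":-0.445,"z":0,"wx":0,"wy":0,"wz":0.0057,"fingers":0}
    - {"x":-0.93,"y":-0.445,"z":0,"wx":0,"wy":0,"wz":0.0057,"fingers":0}
    - {"x":-0.93,"y":-0.445,"z":0,"wx":0,"wy":0,"wz":0.0057,"fingers":0}
    - {"x":-0.93,"y":-0.445,"z":0,"wx":0,"wy":0,"wz":0.0057,"fingers":0}

```text
t: 45.25
tcp_pos: [0.454, -0.2222, 0.2265]
ee_rot: [[-0.304, 0.953, 0.0], [0.953, 0.304, -0.0], [-0.0, 0.0, -1.0]]
wrist_force: [0.9, -0.9, 0.5]
opening: 0.0856
gripper_force: 0.0
```

Emit:
move_arm:
  rows:
    - {"x":0,"y":0,"z":0,"wx":0,"wy":0,"wz":0,"fingers":0}
    - {"x":0,"y":0,"z":0,"wx":0,"wy":0,"wz":0,"fingers":0}
    - {"x":0,"y":0,"z":0,"wx":0,"wy":0,"wz":0,"fingers":0}

```text
t: 45.5
tcp_pos: [0.4555, -0.2216, 0.2266]
ee_rot: [[-0.302, 0.953, 0.001], [0.953, 0.302, -0.0], [-0.0, 0.001, -1.0]]
wrist_force: [-0.1, -0.0, -0.1]
opening: 0.085
gripper_force: 0.0
```

```bash
python3 - <<'E'
from h import *
d=snap('wrist','w15');s=snap('side','s15');print(d['p'],np.degrees(np.arctan2(d['Re'][1,0],d['Re'][0,0])))
print('t4',chamfer(d,boxedges,.085,.4415,-.223,.3),'t5 wrist',chamfer(d,circ,.096,.442,-.06,A=0),'side')
v0=load('side0')['frame'];m=hullmask(s,cyl(.4416,-.0595,.03,.03,.096))>.5;print((cv2.absdiff(s['frame'],v0).max(2)[m]>30).mean())
print('placed t3',chamfer(d,circ,.084,.6035,-.151,A=0,R=.012),chamfer(s,circ,.084,.6035,-.151,A=0,R=.012))
E
```

```text
[ 0.45551538 -0.22161768  0.22661576] 107.54829754543853
t4 (array([ 0.4422, -0.2242,  0.309 ]), np.float64(0.442)) t5 wrist (array([ 4.419e-01, -6.010e-02,  2.000e-04]), np.float64(1.071)) side
0.09410548086866598
placed t3 (array([ 0.6039, -0.1493, -0.    ]), np.float64(0.728)) (array([ 6.044e-01, -1.495e-01,  1.000e-04]), np.float64(0.303))
```

Emit:
move_arm:
  rows:
    - {"x":-0.67,"y":-0.12,"z":-0.5,"wx":0,"wy":0,"wz":0,"fingers":0}
    - {"x":0,"y":0,"z":-0.75,"wx":0,"wy":0,"wz":0,"fingers":0}
    - {"x":0,"y":0,"z":-1,"wx":0,"wy":0,"wz":0,"fingers":0}
    - {"x":0,"y":0,"z":-1,"wx":0,"wy":0,"wz":0,"fingers":0}
    - {"x":0,"y":0,"z":-1,"wx":0,"wy":0,"wz":0,"fingers":0}

```text
t: 46.02
tcp_pos: [0.4425, -0.2236, 0.1406]
ee_rot: [[-0.303, 0.953, 0.001], [0.953, 0.303, 0.0], [-0.0, 0.001, -1.0]]
wrist_force: [0.5, 0.2, 0.4]
opening: 0.0856
gripper_force: 0.0
```

Emit:
move_arm:
  rows:
    - {"x":0,"y":0,"z":-1,"wx":0,"wy":0,"wz":0,"fingers":0}
    - {"x":0,"y":0,"z":-1,"wx":0,"wy":0,"wz":0,"fingers":0}
    - {"x":0,"y":0,"z":-1,"wx":0,"wy":0,"wz":0,"fingers":0}
    - {"x":0,"y":0,"z":-1,"wx":0,"wy":0,"wz":0,"fingers":0}
    - {"x":0,"y":0,"z":0,"wx":0,"wy":0,"wz":0,"fingers":0}

```text
t: 46.43
tcp_pos: [0.4405, -0.2229, 0.0583]
ee_rot: [[-0.303, 0.953, -0.004], [0.953, 0.303, 0.003], [0.004, -0.003, -1.0]]
wrist_force: [-0.2, -0.1, 0.8]
opening: 0.085
gripper_force: 0.0
```

Emit:
move_arm:
  rows:
    - {"x":0,"y":0,"z":0,"wx":0,"wy":0,"wz":0,"fingers":0}
    - {"x":0,"y":0,"z":0,"wx":0,"wy":0,"wz":0,"fingers":0.2}
    - {"x":0,"y":0,"z":0,"wx":0,"wy":0,"wz":0,"fingers":0.4}
    - {"x":0,"y":0,"z":0,"wx":0,"wy":0,"wz":0,"fingers":1}
    - {"x":0,"y":0,"z":0,"wx":0,"wy":0,"wz":0,"fingers":1}
  grip_force: 40

```text
t: 46.85
tcp_pos: [0.4423, -0.2245, 0.0624]
ee_rot: [[-0.302, 0.953, 0.002], [0.953, 0.302, -0.001], [-0.001, 0.001, -1.0]]
wrist_force: [-1.1, 0.3, 6.0]
opening: 0.0455
gripper_force: 43.8
```

Emit:
move_arm:
  rows:
    - {"x":0,"y":0,"z":0,"wx":0,"wy":0,"wz":0,"fingers":1}
    - {"x":0,"y":0,"z":0,"wx":0,"wy":0,"wz":0,"fingers":1}
    - {"x":0,"y":0,"z":0,"wx":0,"wy":0,"wz":0,"fingers":1}

```text
t: 47.1
tcp_pos: [0.4422, -0.2245, 0.0624]
ee_rot: [[-0.302, 0.953, 0.002], [0.953, 0.302, -0.001], [-0.001, 0.001, -1.0]]
wrist_force: [-1.1, 1.1, 7.5]
opening: 0.0456
gripper_force: 43.9
```

Emit:
move_arm:
  rows:
    - {"x":0,"y":0,"z":1,"wx":0,"wy":0,"wz":0,"fingers":1}
    - {"x":0,"y":0,"z":1,"wx":0,"wy":0,"wz":0,"fingers":1}
    - {"x":0,"y":0,"z":1,"wx":0,"wy":0,"wz":0,"fingers":1}
    - {"x":0,"y":0,"z":1,"wx":0,"wy":0,"wz":0,"fingers":1}
    - {"x":0,"y":0,"z":1,"wx":0,"wy":0,"wz":0,"fingers":1}

```text
t: 47.52
tcp_pos: [0.4413, -0.2242, 0.1626]
ee_rot: [[-0.302, 0.953, 0.0], [0.953, 0.302, -0.0], [-0.0, 0.0, -1.0]]
wrist_force: [0.3, 0.4, -0.8]
opening: 0.0458
gripper_force: 43.0
```

Emit:
move_arm:
  rows:
    - {"x":0.903,"y":0.033,"z":1,"wx":0,"wy":0,"wz":-0.005,"fingers":1}
    - {"x":0.903,"y":0.033,"z":0,"wx":0,"wy":0,"wz":-0.005,"fingers":1}
    - {"x":0.903,"y":0.033,"z":0,"wx":0,"wy":0,"wz":-0.005,"fingers":1}
    - {"x":0.903,"y":0.033,"z":0,"wx":0,"wy":0,"wz":-0.005,"fingers":1}
    - {"x":0.903,"y":0.033,"z":0,"wx":0,"wy":0,"wz":-0.005,"fingers":1}

```text
t: 47.93
tcp_pos: [0.5325, -0.221, 0.1818]
ee_rot: [[-0.147, 0.989, 0.0], [0.989, 0.147, -0.0], [-0.0, 0.0, -1.0]]
wrist_force: [-0.1, -0.4, -1.4]
opening: 0.0458
gripper_force: 43.3
```

Emit:
move_arm:
  rows:
    - {"x":0.903,"y":0.033,"z":0,"wx":0,"wy":0,"wz":-0.005,"fingers":1}
    - {"x":0.903,"y":0.033,"z":0,"wx":0,"wy":0,"wz":-0.005,"fingers":1}
    - {"x":0.903,"y":0.033,"z":0,"wx":0,"wy":0,"wz":-0.005,"fingers":1}
    - {"x":0.903,"y":0.033,"z":0,"wx":0,"wy":0,"wz":-0.005,"fingers":1}
    - {"x":0,"y":0,"z":0,"wx":0,"wy":0,"wz":0,"fingers":1}

```text
t: 48.35
tcp_pos: [0.607, -0.2172, 0.1815]
ee_rot: [[-0.024, 1.0, 0.002], [1.0, 0.024, 0.001], [0.001, 0.002, -1.0]]
wrist_force: [0.5, 0.7, -2.3]
opening: 0.0457
gripper_force: 43.1
```

Emit:
move_arm:
  rows:
    - {"x":0,"y":0,"z":0,"wx":0,"wy":0,"wz":0,"fingers":1}
    - {"x":0,"y":0,"z":-1,"wx":0,"wy":0,"wz":0,"fingers":1}
    - {"x":0,"y":0,"z":-1,"wx":0,"wy":0,"wz":0,"fingers":1}
    - {"x":0,"y":0,"z":-1,"wx":0,"wy":0,"wz":0,"fingers":1}
    - {"x":0,"y":0,"z":0,"wx":0,"wy":0,"wz":0,"fingers":1}

```text
t: 48.77
tcp_pos: [0.6005, -0.2184, 0.1176]
ee_rot: [[-0.024, 1.0, -0.007], [1.0, 0.024, 0.001], [0.001, -0.007, -1.0]]
wrist_force: [-1.1, 0.3, -1.7]
opening: 0.0453
gripper_force: 43.0
```

Emit:
move_arm:
  rows:
    - {"x":0,"y":0,"z":0,"wx":0,"wy":0,"wz":0,"fingers":1}
    - {"x":0,"y":0,"z":0,"wx":0,"wy":0,"wz":0,"fingers":1}

```text
t: 48.93
tcp_pos: [0.6042, -0.2186, 0.1226]
ee_rot: [[-0.024, 1.0, 0.001], [1.0, 0.024, -0.0], [-0.0, 0.001, -1.0]]
wrist_force: [0.7, 0.1, -0.3]
opening: 0.0455
gripper_force: 43.1
```

Emit:
move_arm:
  rows:
    - {"x":0,"y":0,"z":-0.8,"wx":0,"wy":0,"wz":0,"fingers":1}
    - {"x":0,"y":0,"z":-0.8,"wx":0,"wy":0,"wz":0,"fingers":1}
    - {"x":0,"y":0,"z":-0.5,"wx":0,"wy":0,"wz":0,"fingers":1}
    - {"x":0,"y":0,"z":-0.25,"wx":0,"wy":0,"wz":0,"fingers":1}
    - {"x":0,"y":0,"z":-0.12,"wx":0,"wy":0,"wz":0,"fingers":1}

```text
t: 49.35
tcp_pos: [0.604, -0.2184, 0.0724]
ee_rot: [[-0.024, 1.0, -0.0], [1.0, 0.024, -0.0], [-0.0, -0.0, -1.0]]
wrist_force: [-10.6, 1.7, 25.3]
opening: 0.0455
gripper_force: 45.9
```

Emit:
move_arm:
  rows:
    - {"x":0,"y":0,"z":0,"wx":0,"wy":0,"wz":0,"fingers":1}
    - {"x":0,"y":0,"z":0,"wx":0,"wy":0,"wz":0,"fingers":1}

```text
t: 49.52
tcp_pos: [0.6048, -0.2184, 0.0729]
ee_rot: [[-0.024, 1.0, 0.001], [1.0, 0.024, -0.0], [-0.0, 0.001, -1.0]]
wrist_force: [0.2, -0.3, -1.6]
opening: 0.0459
gripper_force: 43.4
```

Emit:
move_arm:
  rows:
    - {"x":0,"y":0,"z":0,"wx":0,"wy":0,"wz":0,"fingers":0.35}
    - {"x":0,"y":0,"z":0,"wx":0,"wy":0,"wz":0,"fingers":0}
    - {"x":0,"y":0,"z":0,"wx":0,"wy":0,"wz":0,"fingers":0}
    - {"x":0,"y":0,"z":0,"wx":0,"wy":0,"wz":0,"fingers":0}
    - {"x":0,"y":0,"z":0,"wx":0,"wy":0,"wz":0,"fingers":0}

```text
t: 49.93
tcp_pos: [0.6042, -0.2183, 0.0721]
ee_rot: [[-0.024, 1.0, 0.0], [1.0, 0.024, -0.0], [-0.0, 0.0, -1.0]]
wrist_force: [-0.1, -0.2, 0.4]
opening: 0.0852
gripper_force: 0.0
```

Emit:
move_arm:
  rows:
    - {"x":0,"y":0,"z":1,"wx":0,"wy":0,"wz":0,"fingers":0}
    - {"x":0,"y":0,"z":1,"wx":0,"wy":0,"wz":0,"fingers":0}
    - {"x":0,"y":0,"z":1,"wx":0,"wy":0,"wz":0,"fingers":0}
    - {"x":0,"y":0,"z":1,"wx":0,"wy":0,"wz":0,"fingers":0}
    - {"x":0,"y":0,"z":1,"wx":0,"wy":0,"wz":0,"fingers":0}

```text
t: 50.35
tcp_pos: [0.604, -0.2182, 0.1729]
ee_rot: [[-0.024, 1.0, -0.0], [1.0, 0.024, 0.0], [0.0, -0.0, -1.0]]
wrist_force: [0.4, -0.2, 0.0]
opening: 0.0855
gripper_force: 0.0
```

Emit:
move_arm:
  rows:
    - {"x":-0.94,"y":1,"z":1,"wx":0,"wy":0,"wz":0,"fingers":0}
    - {"x":-0.94,"y":1,"z":1,"wx":0,"wy":0,"wz":0,"fingers":0}
    - {"x":-0.94,"y":1,"z":1,"wx":0,"wy":0,"wz":0,"fingers":0}
    - {"x":-0.94,"y":1,"z":0,"wx":0,"wy":0,"wz":0,"fingers":0}
    - {"x":-0.94,"y":1,"z":0,"wx":0,"wy":0,"wz":0,"fingers":0}

```text
t: 50.77
tcp_pos: [0.51, -0.1174, 0.2334]
ee_rot: [[-0.024, 1.0, 0.003], [1.0, 0.024, -0.001], [-0.001, 0.003, -1.0]]
wrist_force: [1.0, 0.3, 0.1]
opening: 0.0851
gripper_force: 0.0
```

Emit:
move_arm:
  rows:
    - {"x":-0.94,"y":1,"z":0,"wx":0,"wy":0,"wz":0,"fingers":0}
    - {"x":-0.94,"y":1,"z":0,"wx":0,"wy":0,"wz":0,"fingers":0}
    - {"x":-0.94,"y":0.9,"z":0,"wx":0,"wy":0,"wz":0,"fingers":0}
    - {"x":0,"y":0,"z":0,"wx":0,"wy":0,"wz":0,"fingers":0}
    - {"x":0,"y":0,"z":0,"wx":0,"wy":0,"wz":0,"fingers":0}

```text
t: 51.18
tcp_pos: [0.4532, -0.0595, 0.2324]
ee_rot: [[-0.026, 1.0, 0.001], [1.0, 0.026, -0.001], [-0.001, 0.001, -1.0]]
wrist_force: [0.7, -0.9, -0.2]
opening: 0.0855
gripper_force: 0.0
```

Emit:
move_arm:
  rows:
    - {"x":0,"y":0,"z":0,"wx":0,"wy":0,"wz":0,"fingers":0}
    - {"x":0,"y":0,"z":0,"wx":0,"wy":0,"wz":0,"fingers":0}

```text
t: 51.35
tcp_pos: [0.4544, -0.061, 0.232]
ee_rot: [[-0.023, 1.0, 0.001], [1.0, 0.023, -0.0], [-0.0, 0.001, -1.0]]
wrist_force: [-0.0, -1.2, -0.6]
opening: 0.0851
gripper_force: 0.0
```

```bash
python3 - <<'E'
from h import *
d=snap('wrist','w16');s=snap('side','s16');print(d['p'])
print('t5',chamfer(d,circ,.096,.442,-.06,A=0,R=.028))
print('placed t4',chamfer(s,boxedges,.095,.6047,-.2185,.02,R=.012,A=.2),'t3',chamfer(s,circ,.084,.604,-.15,A=0,R=.012),'t1',chamfer(s,circ,.062,.6055,-.287,A=0,R=.012))
q=np.array([proj(d,p) for p in circ(.442,-.06,0,.096)]);print(q.min(0),q.max(0))
g=cv2.cvtColor(d['frame'],cv2.COLOR_BGR2GRAY)
c=cv2.resize(g[140:280,200:340],(70,35),interpolation=cv2.INTER_AREA).astype(int)
for r in c: print(''.join(' .:-=+*#%@'[::-1][min(9,max(0,(v-40)//13))] for v in r))
E
```

```text
[ 0.45443113 -0.06104511  0.23199616]
t5 (array([ 4.417e-01, -6.000e-02,  2.000e-04]), np.float64(0.503))
placed t4 (array([ 0.6053, -0.2054,  0.0203]), np.float64(0.978)) t3 (array([ 5.220e-01, -1.454e-01,  3.000e-04]), np.float64(0.463)) t1 (array([ 0.5671, -0.213 ,  0.0012]), np.float64(0.62))
[234.4 166.4] [294.4 224.6]
-------:------------------------::------------------------------------
:-----------::----------::-----------------------:------------------::
----:------:::-::----------------------------------------------------:
---------::----------::--:----==++++++---------------------:-------:::
---------------::----------+###%%%%%%###*=------------------------:---
---------:::-----:-------+#%%%%%%%%%%%%%%#*=-------------:------------
------:-----------::----*%%%%%%%%%%%%%%%%%%%=-----:-------------------
-----:---------:::::---#%#*+=-------=+*#%%%%#=--------:--------------:
:-----------------:--=#+=----=----------=*%%%+-------:------::-------:
--------------------+=--==----==-----------+%#--------:---------------
-------------------+-----==-----=-----------=%=---------------::
[... 1010 characters left out ...]
            =+**++++++*######=::::.                          
                     ==-------===+*###=:::.                           
                    .::::.....:-===+#*::.                             
                    ::.          :=++:                                
                    :.            .++.                                
                    ..             +=                                .
                     .            .=                                 :
                                  .                                  =
                                                                     +
                                                                     *
```

Emit:
move_arm:
  rows:
    - {"x":-0.63,"y":0.05,"z":-0.5,"wx":0,"wy":0,"wz":0,"fingers":0}
    - {"x":0,"y":0,"z":-0.6,"wx":0,"wy":0,"wz":0,"fingers":0}
    - {"x":0,"y":0,"z":-1,"wx":0,"wy":0,"wz":0,"fingers":0}
    - {"x":0,"y":0,"z":-1,"wx":0,"wy":0,"wz":0,"fingers":0}
    - {"x":0,"y":0,"z":-1,"wx":0,"wy":0,"wz":0,"fingers":0}

```text
t: 51.87
tcp_pos: [0.4416, -0.0598, 0.1491]
ee_rot: [[-0.023, 1.0, 0.001], [1.0, 0.023, 0.0], [0.0, 0.001, -1.0]]
wrist_force: [0.4, -0.7, -0.4]
opening: 0.0856
gripper_force: 0.0
```

Emit:
move_arm:
  rows:
    - {"x":0,"y":0,"z":-1,"wx":0,"wy":0,"wz":0,"fingers":0}
    - {"x":0,"y":0,"z":-1,"wx":0,"wy":0,"wz":0,"fingers":0}
    - {"x":0,"y":0,"z":-1,"wx":0,"wy":0,"wz":0,"fingers":0}
    - {"x":0,"y":0,"z":-1,"wx":0,"wy":0,"wz":0,"fingers":0}
    - {"x":0,"y":0,"z":0,"wx":0,"wy":0,"wz":0,"fingers":0}

```text
t: 52.28
tcp_pos: [0.4395, -0.0596, 0.0669]
ee_rot: [[-0.024, 1.0, -0.005], [1.0, 0.024, 0.001], [0.001, -0.005, -1.0]]
wrist_force: [-0.8, 0.2, 0.4]
opening: 0.0854
gripper_force: 0.0
```

Emit:
move_arm:
  rows:
    - {"x":0,"y":0,"z":0,"wx":0,"wy":0,"wz":0,"fingers":0}
    - {"x":0,"y":0,"z":0,"wx":0,"wy":0,"wz":0,"fingers":0.2}
    - {"x":0,"y":0,"z":0,"wx":0,"wy":0,"wz":0,"fingers":0.35}
    - {"x":0,"y":0,"z":0,"wx":0,"wy":0,"wz":0,"fingers":1}
    - {"x":0,"y":0,"z":0,"wx":0,"wy":0,"wz":0,"fingers":1}
  grip_force: 40

```text
t: 52.7
tcp_pos: [0.4419, -0.0594, 0.0711]
ee_rot: [[-0.024, 1.0, 0.002], [1.0, 0.024, -0.001], [-0.001, 0.002, -1.0]]
wrist_force: [-1.7, -0.4, 7.5]
opening: 0.0489
gripper_force: 40.3
```

Emit:
move_arm:
  rows:
    - {"x":0,"y":0,"z":0,"wx":0,"wy":0,"wz":0,"fingers":1}
    - {"x":0,"y":0,"z":0,"wx":0,"wy":0,"wz":0,"fingers":1}
    - {"x":0,"y":0,"z":0,"wx":0,"wy":0,"wz":0,"fingers":1}

```text
t: 52.95
tcp_pos: [0.4419, -0.0595, 0.0711]
ee_rot: [[-0.024, 1.0, 0.002], [1.0, 0.024, -0.001], [-0.001, 0.002, -1.0]]
wrist_force: [-1.5, -0.4, 7.3]
opening: 0.0491
gripper_force: 40.3
```

Emit:
move_arm:
  rows:
    - {"x":0,"y":0,"z":1,"wx":0,"wy":0,"wz":0,"fingers":1}
    - {"x":0,"y":0,"z":1,"wx":0,"wy":0,"wz":0,"fingers":1}
    - {"x":0,"y":0,"z":1,"wx":0,"wy":0,"wz":0,"fingers":1}
    - {"x":0,"y":0,"z":1,"wx":0,"wy":0,"wz":0,"fingers":1}
    - {"x":0,"y":0,"z":1,"wx":0,"wy":0,"wz":0,"fingers":1}

```text
t: 53.37
tcp_pos: [0.4409, -0.0593, 0.1714]
ee_rot: [[-0.024, 1.0, 0.001], [1.0, 0.024, -0.0], [-0.0, 0.001, -1.0]]
wrist_force: [0.8, -0.4, -3.2]
opening: 0.0492
gripper_force: 42.2
```

Emit:
move_arm:
  rows:
    - {"x":1,"y":-0.147,"z":0,"wx":0,"wy":0,"wz":0,"fingers":1}
    - {"x":1,"y":-0.147,"z":0,"wx":0,"wy":0,"wz":0,"fingers":1}
    - {"x":1,"y":-0.147,"z":0,"wx":0,"wy":0,"wz":0,"fingers":1}
    - {"x":1,"y":-0.147,"z":0,"wx":0,"wy":0,"wz":0,"fingers":1}
    - {"x":1,"y":-0.147,"z":0,"wx":0,"wy":0,"wz":0,"fingers":1}

```text
t: 53.78
tcp_pos: [0.5419, -0.0744, 0.1706]
ee_rot: [[-0.024, 1.0, 0.001], [1.0, 0.024, -0.0], [-0.0, 0.001, -1.0]]
wrist_force: [-0.3, 0.7, -1.5]
opening: 0.0488
gripper_force: 42.6
```

Emit:
move_arm:
  rows:
    - {"x":1,"y":-0.147,"z":0,"wx":0,"wy":0,"wz":0,"fingers":1}
    - {"x":1,"y":-0.147,"z":0,"wx":0,"wy":0,"wz":0,"fingers":1}
    - {"x":1,"y":-0.147,"z":0,"wx":0,"wy":0,"wz":0,"fingers":1}
    - {"x":0,"y":0,"z":0,"wx":0,"wy":0,"wz":0,"fingers":1}
    - {"x":0,"y":0,"z":0,"wx":0,"wy":0,"wz":0,"fingers":1}

```text
t: 54.2
tcp_pos: [0.6015, -0.0829, 0.17]
ee_rot: [[-0.024, 1.0, 0.0], [1.0, 0.024, 0.0], [0.0, 0.0, -1.0]]
wrist_force: [0.3, 0.1, -2.9]
opening: 0.0491
gripper_force: 42.5
```

Emit:
move_arm:
  rows:
    - {"x":0,"y":0,"z":-0.7,"wx":0,"wy":0,"wz":0,"fingers":1}
    - {"x":0,"y":0,"z":-0.7,"wx":0,"wy":0,"wz":0,"fingers":1}
    - {"x":0,"y":0,"z":-0.6,"wx":0,"wy":0,"wz":0,"fingers":1}
    - {"x":0,"y":0,"z":0,"wx":0,"wy":0,"wz":0,"fingers":1}
    - {"x":0,"y":0,"z":0,"wx":0,"wy":0,"wz":0,"fingers":1}

```text
t: 54.62
tcp_pos: [0.6002, -0.0828, 0.1296]
ee_rot: [[-0.024, 1.0, -0.002], [1.0, 0.024, 0.0], [0.0, -0.002, -1.0]]
wrist_force: [0.0, 0.3, -1.7]
opening: 0.0493
gripper_force: 42.6
```

Emit:
move_arm:
  rows:
    - {"x":0,"y":0,"z":0,"wx":0,"wy":0,"wz":0,"fingers":1}

```text
t: 54.7
tcp_pos: [0.6012, -0.0827, 0.1306]
ee_rot: [[-0.024, 1.0, 0.001], [1.0, 0.024, -0.0], [-0.0, 0.001, -1.0]]
wrist_force: [-0.6, 0.4, -1.4]
opening: 0.0492
gripper_force: 42.6
```

Emit:
move_arm:
  rows:
    - {"x":0,"y":0,"z":-0.8,"wx":0,"wy":0,"wz":0,"fingers":1}
    - {"x":0,"y":0,"z":-0.8,"wx":0,"wy":0,"wz":0,"fingers":1}
    - {"x":0,"y":0,"z":-0.45,"wx":0,"wy":0,"wz":0,"fingers":1}
    - {"x":0,"y":0,"z":-0.25,"wx":0,"wy":0,"wz":0,"fingers":1}
    - {"x":0,"y":0,"z":-0.1,"wx":0,"wy":0,"wz":0,"fingers":1}

```text
t: 55.12
tcp_pos: [0.601, -0.0828, 0.0817]
ee_rot: [[-0.024, 1.0, -0.0], [1.0, 0.024, 0.0], [0.0, -0.0, -1.0]]
wrist_force: [-0.2, 0.3, -2.0]
opening: 0.049
gripper_force: 42.7
```

Emit:
move_arm:
  rows:
    - {"x":0,"y":0,"z":0,"wx":0,"wy":0,"wz":0,"fingers":1}
    - {"x":0,"y":0,"z":0,"wx":0,"wy":0,"wz":0,"fingers":1}

```text
t: 55.28
tcp_pos: [0.6016, -0.0827, 0.0827]
ee_rot: [[-0.024, 1.0, 0.001], [1.0, 0.024, -0.0], [-0.0, 0.001, -1.0]]
wrist_force: [-0.6, -0.5, -1.8]
opening: 0.0491
gripper_force: 42.7
```

Emit:
move_arm:
  rows:
    - {"x":0,"y":0,"z":-0.06,"wx":0,"wy":0,"wz":0,"fingers":1}
    - {"x":0,"y":0,"z":0,"wx":0,"wy":0,"wz":0,"fingers":1}
    - {"x":0,"y":0,"z":0,"wx":0,"wy":0,"wz":0,"fingers":0.35}
    - {"x":0,"y":0,"z":0,"wx":0,"wy":0,"wz":0,"fingers":0}
    - {"x":0,"y":0,"z":0,"wx":0,"wy":0,"wz":0,"fingers":0}

```text
t: 55.7
tcp_pos: [0.6014, -0.0828, 0.0811]
ee_rot: [[-0.024, 1.0, 0.001], [1.0, 0.024, -0.0], [-0.0, 0.001, -1.0]]
wrist_force: [0.2, -0.1, 0.5]
opening: 0.0775
gripper_force: 0.0
```

Emit:
move_arm:
  rows:
    - {"x":0,"y":0,"z":0,"wx":0,"wy":0,"wz":0,"fingers":0}
    - {"x":0,"y":0,"z":0,"wx":0,"wy":0,"wz":0,"fingers":0}
    - {"x":0,"y":0,"z":1,"wx":0,"wy":0,"wz":0,"fingers":0}
    - {"x":0,"y":0,"z":1,"wx":0,"wy":0,"wz":0,"fingers":0}
    - {"x":0,"y":0,"z":1,"wx":0,"wy":0,"wz":0,"fingers":0}

```text
t: 56.12
tcp_pos: [0.6008, -0.0827, 0.1411]
ee_rot: [[-0.024, 1.0, -0.001], [1.0, 0.024, 0.0], [0.0, -0.001, -1.0]]
wrist_force: [0.1, -0.6, 1.1]
opening: 0.0852
gripper_force: 0.0
```

Emit:
move_arm:
  rows:
    - {"x":0,"y":0,"z":1,"wx":0,"wy":0,"wz":0,"fingers":0}
    - {"x":0,"y":0,"z":1,"wx":0,"wy":0,"wz":0,"fingers":0}
    - {"x":0,"y":0,"z":1,"wx":0,"wy":0,"wz":0,"fingers":0}
    - {"x":0,"y":0,"z":1,"wx":0,"wy":0,"wz":0,"fingers":0}
    - {"x":0,"y":0,"z":1,"wx":0,"wy":0,"wz":0,"fingers":0}

```text
t: 56.53
tcp_pos: [0.6009, -0.0827, 0.2418]
ee_rot: [[-0.024, 1.0, -0.0], [1.0, 0.024, 0.0], [0.0, -0.0, -1.0]]
wrist_force: [0.8, 0.5, 0.2]
opening: 0.0853
gripper_force: 0.0
```

Emit:
move_arm:
  rows:
    - {"x":-1,"y":-0.8,"z":0,"wx":0,"wy":0,"wz":0,"fingers":0}
    - {"x":-1,"y":-0.8,"z":0,"wx":0,"wy":0,"wz":0,"fingers":0}
    - {"x":-1,"y":-0.8,"z":0,"wx":0,"wy":0,"wz":0,"fingers":0}
    - {"x":-1,"y":-0.8,"z":0,"wx":0,"wy":0,"wz":0,"fingers":0}
    - {"x":-1,"y":-0.8,"z":0,"wx":0,"wy":0,"wz":0,"fingers":0}

```text
t: 56.95
tcp_pos: [0.5, -0.1634, 0.2408]
ee_rot: [[-0.024, 1.0, 0.0], [1.0, 0.024, -0.0], [-0.0, 0.0, -1.0]]
wrist_force: [0.6, 0.2, 1.5]
opening: 0.0856
gripper_force: 0.0
```

Emit:
move_arm:
  rows:
    - {"x":-1,"y":-1,"z":0,"wx":0,"wy":0,"wz":0,"fingers":0}
    - {"x":-1,"y":-1,"z":0,"wx":0,"wy":0,"wz":0,"fingers":0}
    - {"x":0,"y":-1,"z":0,"wx":0,"wy":0,"wz":0,"fingers":0}
    - {"x":0,"y":-1,"z":0,"wx":0,"wy":0,"wz":0,"fingers":0}
    - {"x":0,"y":-1,"z":0,"wx":0,"wy":0,"wz":0,"fingers":0}

```text
t: 57.37
tcp_pos: [0.4606, -0.2639, 0.241]
ee_rot: [[-0.024, 1.0, 0.0], [1.0, 0.024, -0.001], [-0.001, 0.0, -1.0]]
wrist_force: [-0.5, 0.0, 0.2]
opening: 0.0856
gripper_force: 0.0
```

Emit:
move_arm:
  rows:
    - {"x":0,"y":-1,"z":0,"wx":0,"wy":0,"wz":0,"fingers":0}
    - {"x":0,"y":-1,"z":0,"wx":0,"wy":0,"wz":0,"fingers":0}
    - {"x":0,"y":-1,"z":0,"wx":0,"wy":0,"wz":0,"fingers":0}
    - {"x":0,"y":-1,"z":0,"wx":0,"wy":0,"wz":0,"fingers":0}
    - {"x":0,"y":-1,"z":0,"wx":0,"wy":0,"wz":0,"fingers":0}

```text
t: 57.78
tcp_pos: [0.461, -0.3637, 0.2407]
ee_rot: [[-0.024, 1.0, -0.0], [1.0, 0.024, -0.0], [-0.0, -0.0, -1.0]]
wrist_force: [-0.3, 0.8, -0.6]
opening: 0.0852
gripper_force: 0.0
```

Emit:
move_arm:
  rows:
    - {"x":0,"y":0,"z":0,"wx":0,"wy":0,"wz":0,"fingers":0}
    - {"x":0,"y":0,"z":0,"wx":0,"wy":0,"wz":0,"fingers":0}
    - {"x":0,"y":0,"z":0,"wx":0,"wy":0,"wz":0,"fingers":0}
    - {"x":0,"y":0,"z":0,"wx":0,"wy":0,"wz":0,"fingers":0}

```text
t: 58.12
tcp_pos: [0.4614, -0.3616, 0.2408]
ee_rot: [[-0.026, 1.0, 0.0], [1.0, 0.026, 0.0], [0.0, 0.0, -1.0]]
wrist_force: [-0.1, 0.1, 0.1]
opening: 0.0852
gripper_force: 0.0
```

```bash
python3 - <<'E'
from h import *
s=snap('side','s17');t=snap('top','t17');print(ctrl.state()['tcp_pos'])
for n,f,h,x,y in [('t1',circ,.062,.6055,-.287),('t2',boxedges,.073,.6005,-.015),('t3',circ,.084,.6035,-.15),('t4',boxedges,.095,.6047,-.2185),('t5',circ,.106,.602,-.083)]:
    A=.15 if f is boxedges else 0
    print(n,'side',chamfer(s,f,h,x,y,.02,R=.012,A=A),'top',chamfer(t,f,h,x,y,.02,R=.012,A=A))
# hook/pot regions changed since s8?
a=cv2.absdiff(s['frame'],load('s16')['frame']).max(2)[200:370,90:275];print('hook/pot diff vs s16',(a>30).mean())
E
```

```text
[ 0.46142282 -0.36177691  0.24090804]
t1 side (array([ 0.6065, -0.295 ,  0.0198]), np.float64(0.761)) top (array([ 0.6023, -0.2919,  0.0201]), np.float64(0.423))
t2 side (array([ 0.5089, -0.0161, -0.0328]), np.float64(0.54)) top (array([ 0.5986, -0.0162,  0.0014]), np.float64(0.412))
t3 side (array([ 0.523 , -0.1441,  0.0211]), np.float64(0.448)) top (array([ 0.6024, -0.1493,  0.0201]), np.float64(0.291))
t4 side (array([ 0.6033, -0.2167, -0.03  ]), np.float64(0.592)) top (array([ 0.6027, -0.2175,  0.0694]), np.float64(0.37))
t5 side (array([ 0.6032, -0.0845,  0.02  ]), np.float64(1.596)) top (array([ 0.6005, -0.0837,  0.02  ]), np.float64(0.272))
hook/pot diff vs s16 0.01449920508744038
```

```bash
python3 -c "
from workcell import ctrl
print(ctrl.close_job())"
```

```text
the job is handed in; nothing more can be done
None
```

The job is handed in, with no verdict returned: both turners hang on the spare hook, the infuser stands in the green pot ball down, and tins 1–5 stand in holders 1–5, the lids measuring within about 5 mm of the holder centres.

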